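# Lock the stand and load it with upright cartridges

### The arm

A 6-joint arm with a two-finger parallel gripper is mounted at the origin on the work surface. World frame = base frame: x ahead of the robot, y to its left, z up, the work surface at z = 0. Lengths are in mm, angles in degrees, forces in N, time in s.
With the tool pointing down it reaches from about 325 to 1000 mm from the base axis. Payload 5.1 kg.
Tool frame: the origin (TCP) lies on the mounting face of the last link; the fingertips stand 173 mm ahead of it and the grasp point (between the pads) lies 155 mm ahead of it; z points along the fingers, y is the direction in which the jaws open and shut (so a half turn about z gives the same grasp; the last joint's range is limited). The gripper opens to 85 mm and grips with 20 to 120 N. Pads are 22 mm wide; open, the fingers measure 114 mm over their backs; the gripper's body (76 mm by 85 mm) begins 54 mm behind the grasp point. The pads swing forward as they close: fully open they stand 13 mm farther back than shut.
Start: joints at [58.866, 7.093, 94.555, -0, 78.352, -4.733], TCP at [289.051, 582.182, 404.722] pointing down, gripper open.
Joint ranges: [-149.61, 149.61], [-58.7, 133.49], [1.44, 155.28], [-77.14, 257.14], [18.33, 153.61], [-166.67, 166.67]. Speed limits (degrees/s): [147.25, 147.25, 180, 180, 180, 180].

### API

Orientations are given as [roll, pitch, yaw] about the fixed x, y, z axes, in that order (R = Rz(yaw) Ry(pitch) Rx(roll)).
In Python, from rig import r, grab_frame gives the robot as it stands.
- The arm moves only by the shell command python3 -m creep 'ROWS' [FORCE]. ROWS is a JSON object of lists of equal length, an entry for each row: "delta_pos": the shift along the world's x, y, z in m, a list of three; "angular": the turn, a rotation vector about the world's x, y, z in rad, a list of three; "fingers": the finger opening in m, from 0 to 0.0854. A call has 1 to 20 rows; each row is the pose to reach, as a shift and turn from the pose commanded when the call began; what a row does not reach only later rows make up. A row lasts 1/8 s, in which the tool goes at most 62.5 mm and 10.7 degrees, less where a joint would pass 70% of its speed; a pose out of reach is approached as far as the arm can. A call with a gripper value outside its range is refused whole. The fingers move at their own pace and stop on an object; FORCE is the grip in N (left out, the last holds). Time passes only in rows, so rows that repeat a pose let the fingers close. It gives the time, the measured TCP pose, the force and the opening at its end, in the units of the state.
- r.get_state(): the state, without advancing time (a new reading comes with each control period).
- grab_frame(name): name is "scene" or "side" or "wrist"; returns a dict with "frame" (480x640x3 uint8, blue, green, red), "fov_y" (degrees; the focal length in pixels is half the picture's height over the tangent of half this angle, whatever the lens; pixels are square), "cx", "cy" (the principal point, pixels), "xyz" and "rotation" of the camera in the world. Camera axes: x right, y up, looking along -z (the intrinsics and any distortion apply to the point x, -y, -z); pixel columns grow to the right and rows downward; lengths in mm; the calibration is good to about 2 mm. The wrist camera is an equidistant fisheye: a pixel r from the principal point sees the ray r / f radians off the axis. A picture is of the moment at which its call begins. There is no depth.
- r.finish_job(): hands the job in, once; it reports no verdict.
The state is a dict: "t": time; "joint_pos": joint angles; "joint_vel": joint speeds; "tau": joint torques, N m; "tcp_pos": TCP position; "orientation": TCP orientation; "wrist_force": force on the tool from outside, world axes, zero at the start; "wrist_torque": the same for the moment, N m; "gripper_width": opening from 0.0 (shut) to 1.0 (fully open).
Only numpy, scipy, OpenCV 4.12 (cv2) and the standard library are available. Lean on these libraries where they do the work, as an engineer would, in place of code of your own. Each camera call takes 0.05 s, during which the arm holds its last target.

### The job

First lock the stand: push the steel spacer into the narrow gap at the stand's end until it is fully home against the stop. Then stand every flat cartridge upright on a short end on the stand's base plate, in one row along its dark line with the broad faces square across the stand (each cartridge's width runs along the line); the angled block is there to park a cartridge on while you change your grip from its sides to its broad faces, so use it. Leave the other labware where it is.

Things in the scene. Friction and masses are not known exactly. Their poses are not given: they have to be found in the camera images.
- cart1: Cartridge 1; a flat dark-grey assay cartridge, 90 long x 54 wide x 16 mm thick, 70 to 120 g, the same on both faces (rows of round black wells and a plain black end band). Origin at its centre; x along its 90 mm length, y along its 54 mm width, z through its thickness. Lies flat on the deck at the start. Three or four of the four are present (an absent one reads None from the start).
- cart2: Cartridge 2; a flat dark-grey assay cartridge, 90 long x 54 wide x 16 mm thick, 70 to 120 g, the same on both faces (rows of round black wells and a plain black end band). Origin at its centre; x along its 90 mm length, y along its 54 mm width, z through its thickness. Lies flat on the deck at the start. Three or four of the four are present (an absent one reads None from the start).
- cart3: Cartridge 3; a flat dark-grey assay cartridge, 90 long x 54 wide x 16 mm thick, 70 to 120 g, the same on both faces (rows of round black wells and a plain black end band). Origin at its centre; x along its 90 mm length, y along its 54 mm width, z through its thickness. Lies flat on the deck at the start. Three or four of the four are present (an absent one reads None from the start).
- cart4: Cartridge 4; a flat dark-grey assay cartridge, 90 long x 54 wide x 16 mm thick, 70 to 120 g, the same on both faces (rows of round black wells and a plain black end band). Origin at its centre; x along its 90 mm length, y along its 54 mm width, z through its thickness. Lies flat on the deck at the start. Three or four of the four are present (an absent one reads None from the start).
- block: Angled block, bare aluminium, fixed: a cradle 40 mm wide (x) on a 56 x 80 x 6 mm foot (y -45 to +35). Its 45 degree slope faces +y and up, rises 50 mm long towards -y, with a 12 mm lip square to it at the low end. Slope and lip meet at y +12, z +16 mm; the slope's top edge is at y -23, z +51 mm, with open air behind it down to the foot. Origin on the deck at mid width; z up.
- block_rest (a point): Where a cartridge's centre lies when it rests lengthwise up the angled block's slope with a short end on the lip; axes as the block's. So parked it sticks out 40 mm past the slope's top edge and 7 mm on either side, and its free end can be gripped by its broad faces.
- stand: The stand, brass-coloured, fixed to the deck: a flat base plate 110 (x) x 290 (y) mm, 5 mm thick, with a thin dark line along its y axis through its centre. Origin at the centre of the plate on the deck (plate top at z 5 mm). At its +y end stands the locking gap: see point stand_gap.
- stand_gap (a point): Mouth of the stand's locking gap, at mid width, 10 mm above the deck; axes as the stand's. From this open mouth the gap runs 50 mm along +x to a solid stop, between two fixed jaws 24 mm high and 15 mm thick. It is 17 mm wide; its floor is the deck; a dark strap bridges it 24 to 29 mm above the deck at x 32 to 46 mm.
- spacer: The locking spacer, a loose plain steel block 64 long (x) x 14 wide (y) x 20 mm high (z), 140 g, with two thin dark grooves near one end. Origin at its centre; it is symmetric, either end may go first. Fully home against the stop its centre is 18 mm inside the gap's mouth and its rear 14 mm sticks out.
- buffer: Bystander: tall capped bottle, 64 mm across, 150 mm high. Origin at the centre of its underside.
- jar: Bystander: jar 44 mm across, 55 mm high. Origin at the centre of its underside.
- vial: Bystander: small vial 28 mm across, 45 mm high. Origin at the centre of its underside.
- jar2: Bystander: jar 48 mm across, 60 mm high. Origin at the centre of its underside.
- plate: Bystander: loose clear well plate 86 x 128 x 14 mm. Origin at the centre of its underside.
- tipbox: Bystander: white tip box 85 x 120 x 61 mm. Origin at the centre of its underside.
Things that resemble listed ones, but are neither listed nor needed, are in the scene too. What is shaped like the cart4 but yellow is not meant.

How it is judged (in metres and radians):
On the way, in this order (a step that is already met when the one before it is completed fails the run):
1. the spacer is pushed fully home in the gap (x of spacer in the frame of stand_gap between 0.014 and 0.023 m and y of spacer in the frame of stand_gap between -0.004 and 0.004 m and height (world z) of spacer below 0.014 m and angle between the x axis of spacer and the x axis of stand, either way round below 0.12 rad), for 0.2 s.
2. a cartridge is parked, released, on the slope of the angled block (((distance between cart1 and block_rest below 0.025 m and angle between the z axis of cart1 and the z axis of block, either way round between 0.6 and 0.97 rad and contact force between cart1 and the fingers below 0.1 N and linear speed of cart1 below 0.03 m/s) or (distance between cart2 and block_rest below 0.025 m and angle between the z axis of cart2 and the z axis of block, either way round between 0.6 and 0.97 rad and contact force between cart2 and the fingers below 0.1 N and linear speed of cart2 below 0.03 m/s) or (distance between cart3 and block_rest below 0.025 m and angle between the z axis of cart3 and the z axis of block, either way round between 0.6 and 0.97 rad and contact force between cart3 and the fingers below 0.1 N and linear speed of cart3 below 0.03 m/s) or (distance between cart4 and block_rest below 0.025 m and angle between the z axis of cart4 and the z axis of block, either way round between 0.6 and 0.97 rad and contact force between cart4 and the fingers below 0.1 N and linear speed of cart4 below 0.03 m/s))), for 0.2 s.
At the end, for the whole second after the job is handed in: Spacer within 4 mm of fully home in the gap; every cartridge stands released, at rest, upright within 0.1 rad on a short end on the plate, centre within 15 mm of the dark line and 130 mm of its middle, faces square across the stand within 15 degrees (all of step 1 and (angle between cart1's own x axis and vertical below 0.1 rad or angle between cart1's own x axis and vertical above 3.0416 rad) and x of cart1 in the frame of stand between -0.015 and 0.015 m and y of cart1 in the frame of stand between -0.13 and 0.13 m and z of cart1 in the frame of stand between 0.045 and 0.054 m and angle between the z axis of each of cart1, cart2, cart3, cart4 and the x axis of stand, either way round below 0.26 rad and linear speed of each of cart1, cart2, cart3, cart4 below 0.02 m/s and contact force between each of cart1, cart2, cart3, cart4 and the fingers below 0.1 N and (angle between cart2's own x axis and vertical below 0.1 rad or angle between cart2's own x axis and vertical above 3.0416 rad) and x of cart2 in the frame of stand between -0.015 and 0.015 m and y of cart2 in the frame of stand between -0.13 and 0.13 m and z of cart2 in the frame of stand between 0.045 and 0.054 m and (angle between cart3's own x axis and vertical below 0.1 rad or angle between cart3's own x axis and vertical above 3.0416 rad) and x of cart3 in the frame of stand between -0.015 and 0.015 m and y of cart3 in the frame of stand between -0.13 and 0.13 m and z of cart3 in the frame of stand between 0.045 and 0.054 m and (angle between cart4's own x axis and vertical below 0.1 rad or angle between cart4's own x axis and vertical above 3.0416 rad) and x of cart4 in the frame of stand between -0.015 and 0.015 m and y of cart4 in the frame of stand between -0.13 and 0.13 m and z of cart4 in the frame of stand between 0.045 and 0.054 m); the robot touches nothing.
It fails at once if a piece of other labware is moved more than 40 mm or tipped over (distance of any of buffer, jar, vial, jar2, plate, tipbox from where it was at the start of the episode above 0.04 m or angle between any of buffer, jar, vial, jar2, plate, tipbox's own z axis and vertical above 0.5 rad).
Of cart1, cart2, cart3, cart4 only 3 to 4 are there at a start; the rules pass over those that are not, and their reading is None.
At some moment in a run one of cart1, cart2, cart3, cart4 may be knocked a few centimetres aside while the robot is not near it.
It also fails if it takes over 210 s, if anything falls off the work surface, if the arm or the gripper's body presses on something with over 40 N, if the wrist force passes 120 N, or if a joint passes its speed limit or range.

## Working session

There is one attempt and no reset: what is moved stays moved. The work goes in short steps, Python scripts to look and compute and a shell command to move; the robot and the scene stay as the last step left them, time stands still between calls to the robot, and variables do not carry over. Pictures are saved under pics/ and viewed, and the job is handed in when it is done.

```bash
ls; mkdir -p pics; cat > h.py <<'E'
import numpy as np, cv2
from scipy.spatial.transform import Rotation as Ro
from rig import r, grab_frame
def snap(name,fn):
    f=grab_frame(name); cv2.imwrite('pics/'+fn+'.png',f['frame'])
    np.save('pics/'+fn+'.npy',np.array({k:v for k,v in f.items()},dtype=object),allow_pickle=True); return f
def load(fn): return np.load('pics/'+fn+'.npy',allow_pickle=True).item()
E
python3 - <<'E'
from h import *
print(r.get_state())
for n in ('scene','side','wrist'):
    f=snap(n,n+'0'); print(n,{k:v for k,v in f.items() if k!='frame'})
E
```

```text
pics
{'t': 0.0, 'joint_pos': array([ 5.88647019e+01,  7.13345721e+00,  9.46367217e+01, -1.28700948e-04,
        7.83510615e+01, -4.73374816e+00]), 'joint_vel': array([-0.05564163, -0.01565123,  0.03617253, -0.09962974,  0.02096655,
       -0.04148541]), 'tau': array([-7.37278588e-04, -4.23596156e+01, -3.65462387e+01, -2.17060910e-04,
        6.75679708e-03,  4.20325330e-05]), 'tcp_pos': array([288.93014111, 581.96093113, 403.42583193]), 'orientation': array([-1.79879163e+02, -9.87985719e-03,  1.53598466e+02]), 'wrist_force': array([-0.59792866,  0.02496812,  0.41209127]), 'wrist_torque': array([0.02736408, 0.05312397, 0.01793577]), 'gripper_width': 0.9985552524820831}
scene {'fov_y': 46.09328008177098, 'cx': 319.95365944672966, 'cy': 244.4992431803366, 'xyz': array([1109.52946919, -493.81594386, 1288.9911685 ]), 'rotation': array([31.82919169, -0.22784608, 45.58766031])}
side {'fov_y': 55.23495019329702, 'cx': 322.6290137396571, 'cy': 230.714101086574, 'xyz': array([ 421.15035322, -719.82101444,  636.09418435]), 'rotation': array([ 53.50311743,   0.51015001, -11.19269685])}
wrist {'fov_y': 65.70646984690485, 'cx': 320.8508463363015, 'cy': 236.87276507593108, 'xyz': array([228.20476322, 613.21731739, 373.16643521]), 'rotation': array([-15.57809207,   0.18241066,  63.56167558])}
```

View pics/scene0.png

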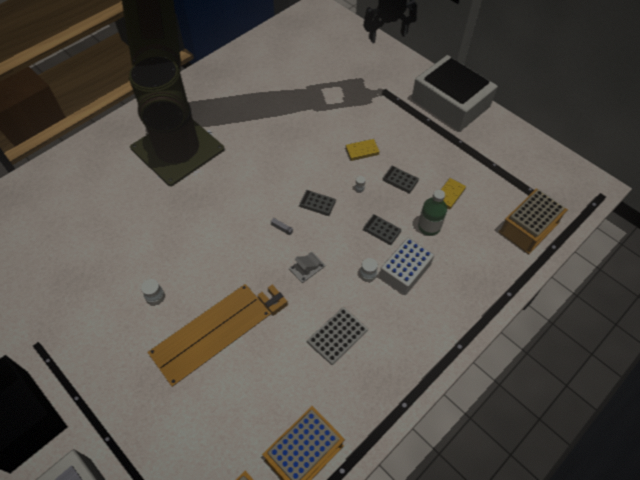

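View pics/side0.png

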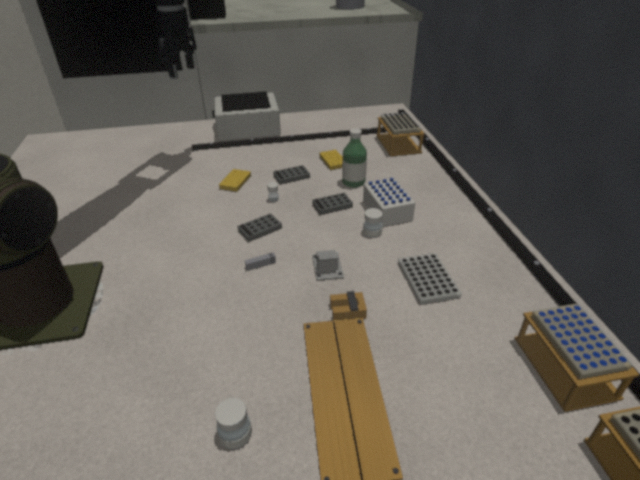

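View pics/wrist0.png

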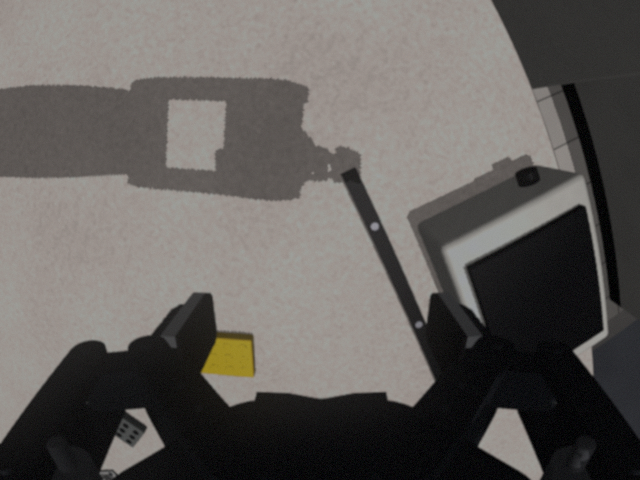

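```bash
cat >> h.py <<'E'
def rays(f,uv,fish=False):
    uv=np.atleast_2d(np.asarray(uv,float)); F=f['frame'].shape[0]/2/np.tan(np.radians(f['fov_y']/2))
    x=(uv[:,0]-f['cx']); y=(uv[:,1]-f['cy'])
    if fish:
        rr=np.hypot(x,y)+1e-9; th=rr/F
        d=np.c_[np.sin(th)*x/rr,-np.sin(th)*y/rr,-np.cos(th)]
    else: d=np.c_[x/F,-y/F,-np.ones(len(x))]
    return Ro.from_euler('xyz',f['rotation'],degrees=True).apply(d)
def plane(f,uv,z,fish=False):
    d=rays(f,uv,fish); c=np.asarray(f['xyz']); s=(z-c[2])/d[:,2]
    return (c+s[:,None]*d)
def proj(f,P,fish=False):
    P=np.atleast_2d(np.asarray(P,float)); F=f['frame'].shape[0]/2/np.tan(np.radians(f['fov_y']/2))
    q=Ro.from_euler('xyz',f['rotation'],degrees=True).inv().apply(P-np.asarray(f['xyz']))
    x,y,z=q[:,0],-q[:,1],-q[:,2]
    if fish:
        rr=np.hypot(x,y)+1e-9; th=np.arctan2(rr,z); return np.c_[f['cx']+F*th*x/rr,f['cy']+F*th*y/rr]
    return np.c_[f['cx']+F*x/z,f['cy']+F*y/z]
def two(fa,ua,fb,ub):
    a=rays(fa,ua)[0];b=rays(fb,ub)[0];A=np.asarray(fa['xyz']);B=np.asarray(fb['xyz'])
    M=np.c_[a,-b]; s=np.linalg.lstsq(M,B-A,rcond=None)[0]
    p,q=A+s[0]*a,B+s[1]*b; return (p+q)/2,np.linalg.norm(p-q)
def crop(fr,x0,y0,w,h,s,fn): cv2.imwrite('pics/'+fn+'.png',cv2.convertScaleAbs(cv2.resize(fr[y0:y0+h,x0:x0+w],None,fx=s,fy=s,interpolation=cv2.INTER_CUBIC),alpha=1.6))
E
python3 - <<'E'
from h import *
a=load('scene0');b=load('side0')
crop(a['frame'],260,130,200,150,4,'c1'); crop(a['frame'],140,250,200,150,4,'c2'); crop(b['frame'],220,155,200,150,4,'c3'); crop(b['frame'],200,240,200,240,2.5,'c4')
for n,u,v in (('c1',(319,202),(260,227)),('c2',(401,179),(292,174)),('c3',(382,229),(332,203)),('y',(363,149),(235,179)),('sp',(282,225),(260,261))):
    print(n,*[np.round(x,1) for x in two(a,u,b,v)], plane(a,u,16).round(0),plane(b,v,16).round(0))
E
```

```text
c1 [440.5 165.    3.2] 0.1 [[447. 158.  16.]] [[440. 147.  16.]]
c2 [549.  389.4   8.1] 1.0 [[553. 384.  16.]] [[547. 376.  16.]]
c3 [626.6 222.7   7.9] 1.9 [[630. 217.  16.]] [[623. 212.  16.]]
y [393.6 394.5   7.7] 2.3 [[399. 388.  16.]] [[393. 381.  16.]]
sp [429.3  35.    9.2] 1.3 [[432.  33.  16.]] [[430.  26.  16.]]
```

View pics/c1.png

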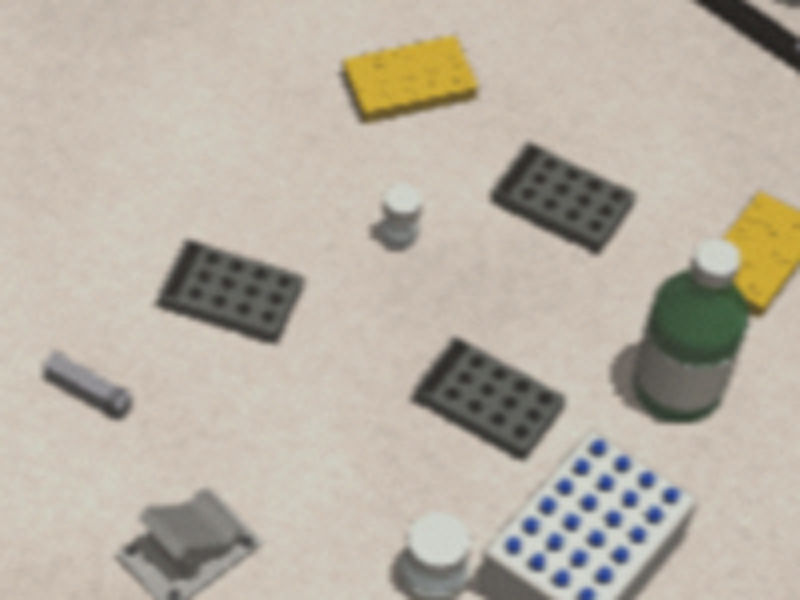

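View pics/c2.png

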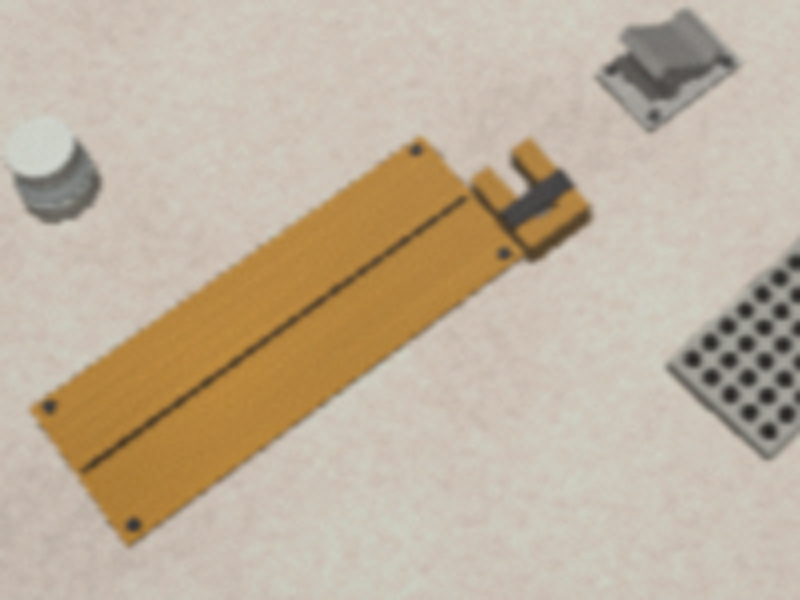

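View pics/c3.png

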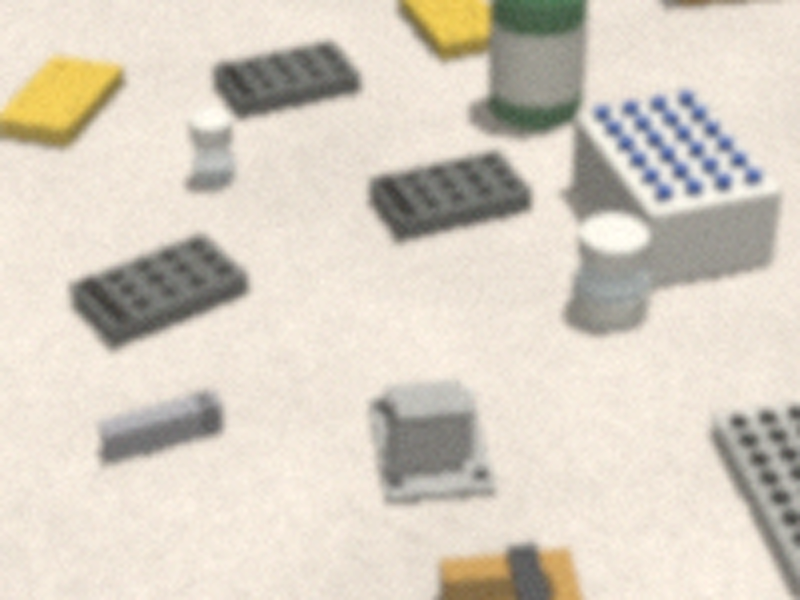

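View pics/c4.png

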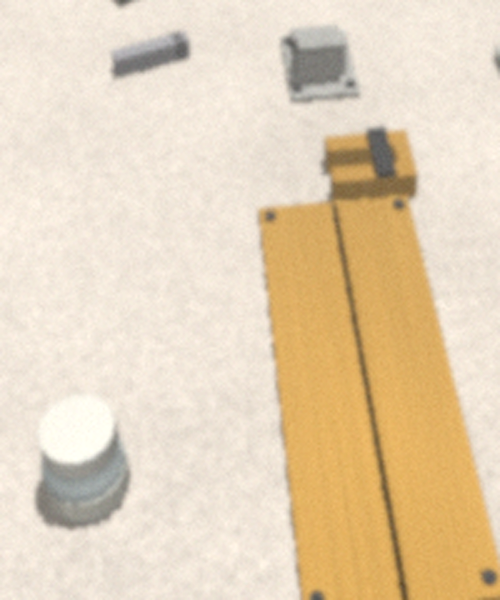

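```bash
python3 - <<'E'
from h import *
a=load('scene0');b=load('side0')
def C2(*p): return np.array(p)/4+[140,250]
def C1(*p): return np.array(p)/4+[260,130]
def C3(*p): return np.array(p)/4+[220,155]
P=plane(a,C2((425,137),(521,256),(130,545),(33,408)),5); print(P.round(1)); print('ctr',P.mean(0)); 
for i in range(4): print(np.linalg.norm(P[i]-P[i-1]).round(1))
L=plane(a,C2((467,197),(83,470)),5); print('line',L.round(1), np.degrees(np.arctan2(*(L[0]-L[1])[1::-1])))
# carts: top corners scene; z16
for n,q in (('A',[(190,240),(303,277),(277,335),(158,298)]),('B',[(530,145),(635,195),(598,243),(492,192)]),('C',[(457,340),(565,398),(525,452),(413,390)])):
    T=plane(a,C1(*q),16); d=T[1]+T[2]-T[0]-T[3]; print(n,T.mean(0).round(1),np.degrees(np.arctan2(d[1],d[0])).round(1),[np.linalg.norm(T[i]-T[i-1]).round(0) for i in range(4)])
for n,q in (('A',[(73,293),(200,237),(246,275),(112,340)]),('B',[(215,68),(330,43),(358,78),(238,108)]),('C',[(370,183),(497,152),(530,190),(400,232)])):
    T=plane(b,C3(*q),16); d=T[1]+T[2]-T[0]-T[3]; print(n,T.mean(0).round(1),np.degrees(np.arctan2(d[1],d[0])).round(1),[np.linalg.norm(T[i]-T[i-1]).round(0) for i in range(4)])
S=plane(a,C1((62,354),(130,392),(118,404),(45,368)),20);print(S.round(1),S.mean(0))
S=plane(b,C3((100,430),(212,392),(218,402),(103,440)),20);print(S.round(1),S.mean(0))
for p in [(427,137),(521,256)]: print(p)
# block foot corners scene
print(plane(a,C1((118,556),(255,545)),6).round(1), plane(a,C2((597,75),(653,130),(740,66)),6).round(1))
# jaw top (z24) corners scene in c2
print('jaw',plane(a,C2((470,182),(493,168),(513,150),(532,138),(590,210),(530,256)),24).round(1))
# bystanders
for n,u,z in (('jar(150)',C2((42,148))[0],50),('vial',C1((402,198))[0],45),('jar2',C1((438,537))[0],58),('buffer',C1((715,260))[0],150)): print(n,plane(a,u,z).round(0))
E
```

```text
[[ 497.5 -151.8    5. ]
 [ 602.8 -163.3    5. ]
 [ 581.4 -447.1    5. ]
 [ 473.2 -438.4    5. ]]
ctr [ 538.74436368 -300.16127506    5.        ]
287.7
105.9
284.6
108.5
line [[ 548.6 -160.6    5. ]
 [ 525.6 -439.9    5. ]] 85.2868478855296
A [444.7 156.8  16. ] 24.2 [np.float64(55.0), np.float64(86.0), np.float64(53.0), np.float64(88.0)]
B [551.1 385.1  16. ] 13.2 [np.float64(53.0), np.float64(86.0), np.float64(53.0), np.float64(85.0)]
C [630.5 219.1  16. ] 11.5 [np.float64(52.0), np.float64(85.0), np.float64(52.0), np.float64(88.0)]
A [439.7 150.1  16. ] 29.1 [np.float64(53.0), np.float64(88.0), np.float64(50.0), np.float64(93.0)]
B [546.  379.6  16. ] 13.9 [np.float64(58.0), np.float64(85.0), np.float64(54.0), np.float64(88.0)]
C [625.4 215.3  16. ] 15.4 [np.float64(58.0), np.float64(88.0), np.float64(49.0), np.float64(92.0)]
[[406.3  32.7  20. ]
 [461.3  44.7  20. ]
 [462.8  32.3  20. ]
 [406.8  16.7  20. ]] [434.28905943  31.59041688  20.        ]
[[398.7  22.7  20. ]
 [458.9  41.8  20. ]
 [461.1  32.9  20. ]
 [399.7  14.4  20. ]] [429.61074282  27.9624602   20.        ]
(427, 137)
(521, 256)
[[542.5 -42.3   6. ]
 [599.   27.4   6. ]] [[541.5 -42.2   6. ]
 [596.3 -44.    6. ]
 [601.8  29.2   6. ]]
jaw [[ 550.4 -157.3   24. ]
 [ 553.  -140.6   24. ]
 [ 552.3 -123.2   24. ]
 [ 554.3 -108.9   24. ]
 [ 616.9 -116.8   24. ]
 [ 614.2 -164.3   24. ]]
jar(150) [[ 360. -338.   50.]]
vial [[488. 281.  45.]]
jar2 [[696.  93.  58.]]
buffer [[712. 321. 150.]]
```

```bash
python3 -m creep '{"delta_pos":[[0.211,-0.342,0.045],[0.211,-0.342,0.045],[0.211,-0.342,0.045],[0.211,-0.342,0.045],[0.211,-0.342,0.045],[0.211,-0.342,0.045],[0.211,-0.342,0.045],[0.211,-0.342,0.045],[0.211,-0.342,0.045]],"angular":[[0,0,0.81],[0,0,0.81],[0,0,0.81],[0,0,0.81],[0,0,0.81],[0,0,0.81],[0,0,0.81],[0,0,0.81],[0,0,0.81]],"fingers":[0.085,0.085,0.085,0.085,0.085,0.085,0.085,0.085,0.085]}' 60
python3 - <<'E'
from h import *
f=snap('wrist','w1'); print(f['xyz'],f['rotation'],r.get_state()['t'])
E
```

```text
t: 1.27
tcp_pos: [499.8, 240.4, 449.3]
orientation: [180.0, -0.0, -160.0]
wrist_force: [0.4, 0.1, 0.1]
gripper_width: 0.998
[436.1133584  218.31550544 418.91997166] [-1.54722465e+01  5.98089869e-02  1.09963392e+02] 1.325
```

View pics/w1.png

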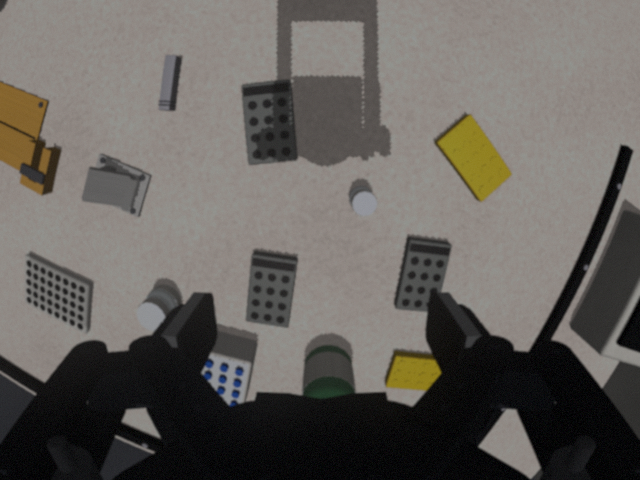

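```bash
python3 - <<'E'
from h import *
f=load('w1'); crop(f['frame'],0,40,300,180,2.66,'w1a'); crop(f['frame'],230,60,230,280,2.1,'w1b')
E
```

```text
(no output)
```

View pics/w1a.png

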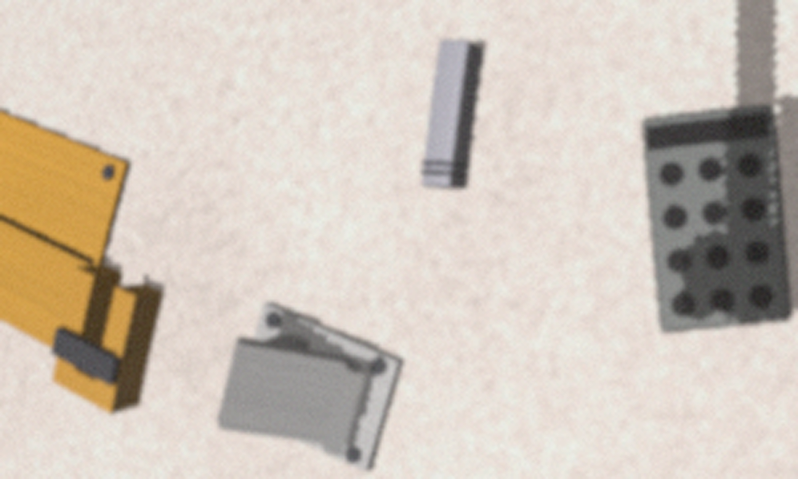

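View pics/w1b.png

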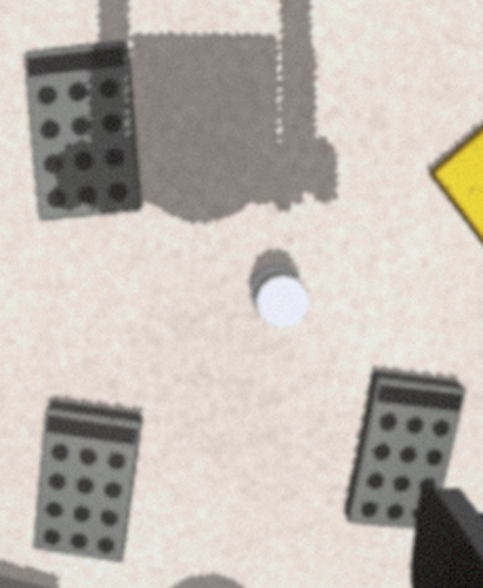

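```bash
python3 - <<'E'
from h import *
f=load('w1')
WA=lambda *p: np.array(p)/2.66+[0,40]
WB=lambda *p: np.array(p)/2.1+[230,60]
def rect(n,uv,z):
    T=plane(f,uv,z,True); d=T[2]+T[3]-T[0]-T[1]; print(n,T.mean(0).round(1),np.degrees(np.arctan2(d[1],d[0])).round(1),[float(np.linalg.norm(T[i]-T[i-1]).round(1)) for i in range(4)])
rect('A',WA((643,118),(768,107),(792,317),(661,332)),16)
rect('B',WB((376,378),(463,388),(440,500),(348,520)),16)
rect('C',WB((50,410),(141,418),(122,560),(34,547)),16)
rect('sp',WA((440,40),(471,41),(451,187),(422,184)),20)
print('foot',plane(f,WA((268,303),(402,358),(371,468)),6,True).round(1))
print('slope top',plane(f,WA((237,338),(219,428)),51,True).round(1))
print('lip/low',plane(f,WA((372,372),(345,460)),24,True).round(1))
print('stand corner',plane(f,WA((128,160)),5,True).round(1))
print('jaw top',plane(f,WA((100,268),(121,275),(140,290),(162,290),(118,412),(52,378)),24,True).round(1))
print('line',plane(f,WA((0,216),(95,262)),5,True).round(1))
E
```

```text
A [439.6 159.6  16. ] 25.1 [89.4, 51.3, 86.9, 54.5]
B [541.7 387.1  16. ] 13.9 [86.4, 51.9, 69.1, 56.2]
C [625.1 223.3  16. ] 10.7 [86.9, 50.4, 89.7, 52.7]
sp [430.2  33.4  20. ] 12.1 [63.0, 14.7, 63.4, 14.0]
foot [[536.6 -37.8   6. ]
 [540.4  40.2   6. ]
 [595.   37.2   6. ]]
slope top [[544.6 -22.3  51. ]
 [586.1 -23.3  51. ]]
lip/low [[546.2  35.2  24. ]
 [589.   31.3  24. ]]
stand corner [[ 490.4 -149.8    5. ]]
jaw top [[ 543.  -136.6   24. ]
 [ 542.8 -120.8   24. ]
 [ 546.6 -105.9   24. ]
 [ 543.   -91.4   24. ]
 [ 609.7 -107.9   24. ]
 [ 607.1 -160.4   24. ]]
line [[ 539.3 -245.7    5. ]
 [ 546.  -158.3    5. ]]
```

```bash
python3 -m creep '{"delta_pos":[[-0.1,-0.214,-0.2],[-0.1,-0.214,-0.2],[-0.1,-0.214,-0.2],[-0.1,-0.214,-0.2],[-0.1,-0.214,-0.2],[-0.1,-0.214,-0.2],[-0.1,-0.214,-0.2]],"angular":[[0,0,-0.12],[0,0,-0.12],[0,0,-0.12],[0,0,-0.12],[0,0,-0.12],[0,0,-0.12],[0,0,-0.12]],"fingers":[0.04,0.04,0.04,0.04,0.04,0.04,0.04]}' 60
python3 - <<'E'
from h import *
f=snap('wrist','w2'); print(f['xyz'],f['rotation'],r.get_state()['t'])
E
```

```text
t: 2.2
tcp_pos: [400.4, 26.9, 250.3]
orientation: [-180.0, 0.1, -166.8]
wrist_force: [0.3, 0.6, 1.2]
gripper_width: 0.467
[334.45469017  12.5711014  219.82614737] [-1.56033028e+01  8.82166454e-02  1.03155770e+02] 2.25
```

View pics/w2.png

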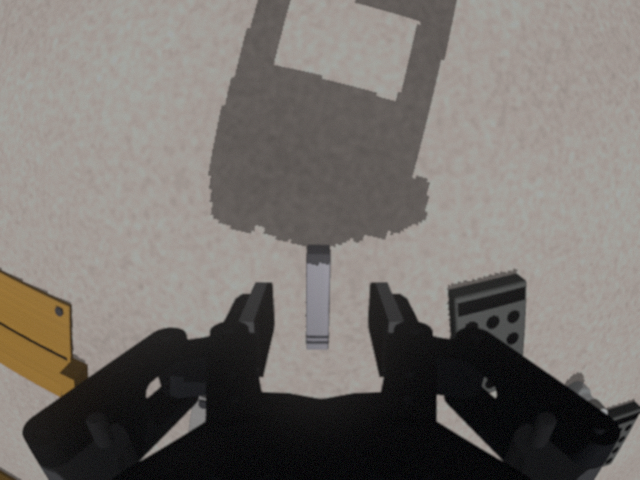

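```bash
python3 - <<'E'
from h import *
f=load('w2'); crop(f['frame'],250,220,140,140,5,'w2a')
print(plane(f,[(307,262),(330,265),(306,344),(329,345),(318,262),(317,349)],20,True).round(1))
E
```

```text
[[405.2  20.7  20. ]
 [403.9  33.9  20. ]
 [458.8  31.8  20. ]
 [456.3  46.   20. ]
 [403.7  26.8  20. ]
 [460.9  39.3  20. ]]
```

View pics/w2a.png

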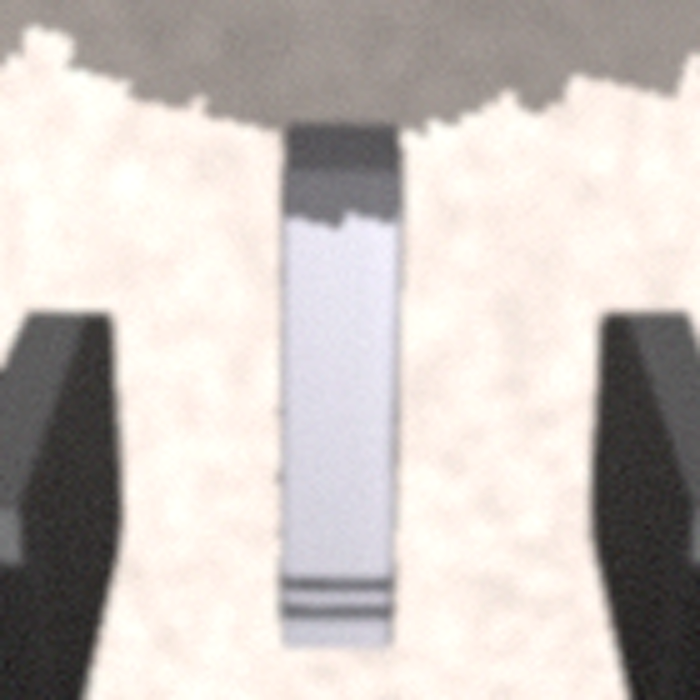

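```bash
python3 -m creep '{"delta_pos":[[-0.002,-0.001,-0.05],[-0.002,-0.001,-0.07],[-0.002,-0.001,-0.07],[-0.002,-0.001,-0.07],[-0.002,-0.001,-0.07],[-0.002,-0.001,-0.07],[-0.002,-0.001,-0.07],[-0.002,-0.001,-0.07],[-0.002,-0.001,-0.07]],"angular":[[0,0,-0.015],[0,0,-0.015],[0,0,-0.015],[0,0,-0.015],[0,0,-0.015],[0,0,-0.015],[0,0,-0.015],[0,0,-0.015],[0,0,-0.015]],"fingers":[0.04,0.04,0.04,0.04,0,0,0,0,0]}' 60
python3 - <<'E'
from h import *
f=snap('wrist','w3'); s=snap('side','s3')
crop(s['frame'],200,200,200,150,4,'s3a')
E
```

```text
t: 3.38
tcp_pos: [399.0, 25.2, 181.4]
orientation: [-180.0, 0.2, -167.7]
wrist_force: [-1.2, 0.8, 7.0]
gripper_width: 0.138
```

View pics/w3.png

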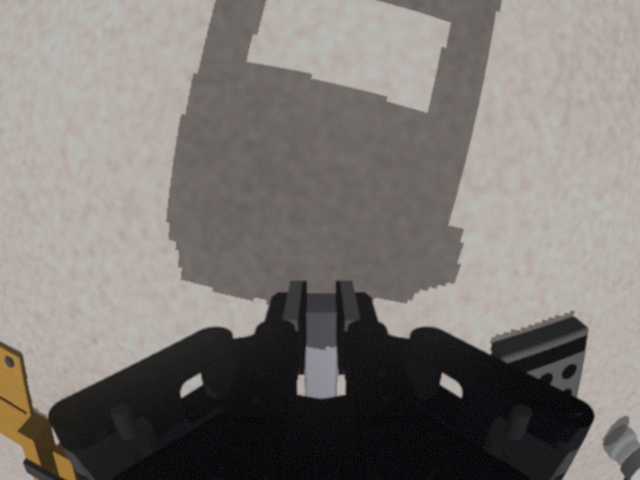

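View pics/s3a.png

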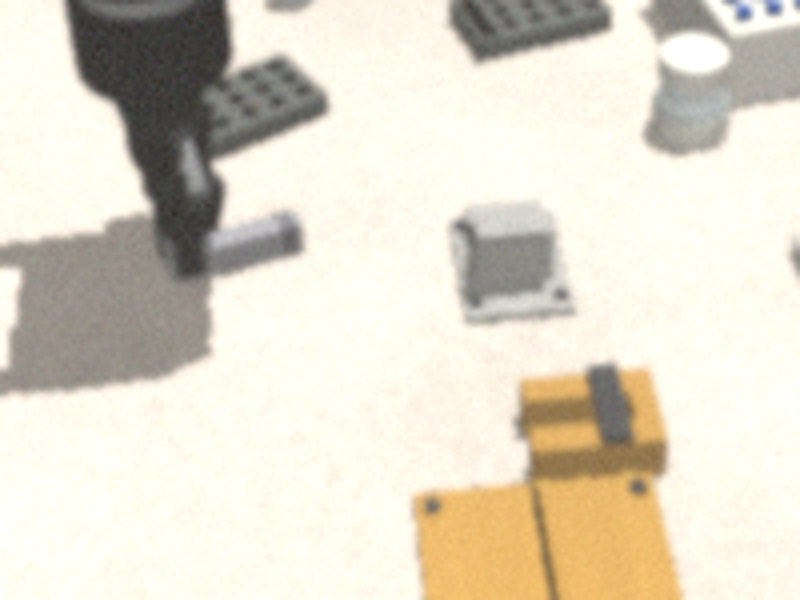

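```bash
python3 -m creep '{"delta_pos":[[0,0,0.06],[0.05,-0.03,0.09],[0.1,-0.06,0.09],[0.15,-0.09,0.09],[0.2,-0.12,0.09],[0.25,-0.14,0.09],[0.25,-0.14,0.09],[0.25,-0.14,0.09]],"angular":[[0,0,0],[0,0,-0.1],[0,0,-0.2],[0,0,-0.3],[0,0,-0.3],[0,0,-0.3],[0,0,-0.3],[0,0,-0.3]],"fingers":[0,0,0,0,0,0,0,0]}' 60
python3 - <<'E'
from h import *
f=snap('wrist','w4'); print(f['xyz'])
E
```

```text
t: 4.47
tcp_pos: [647.5, -114.7, 268.9]
orientation: [180.0, -0.1, 175.1]
wrist_force: [-0.2, -0.4, -1.7]
gripper_width: 0.141
[ 579.92063    -107.7484608   238.65722521]
```

View pics/w4.png

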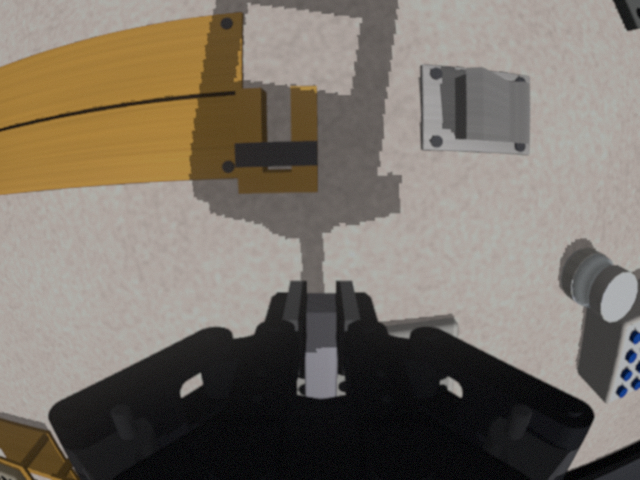

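```bash
python3 - <<'E'
from h import *
f=load('w4'); crop(f['frame'],190,0,160,200,3,'w4a'); crop(f['frame'],400,50,150,120,5,'w4b')
E
```

```text
(no output)
```

View pics/w4a.png

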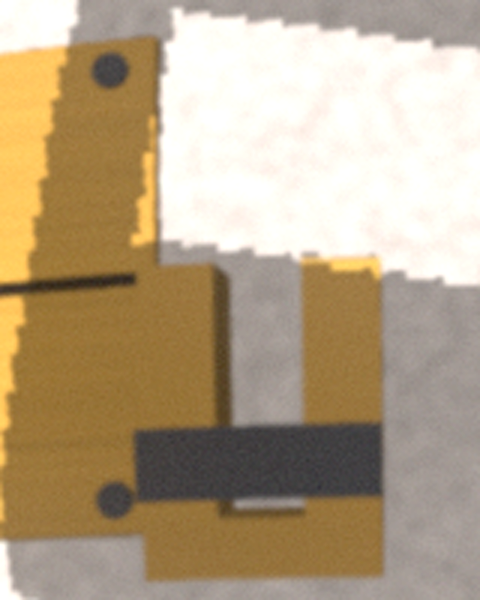

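View pics/w4b.png

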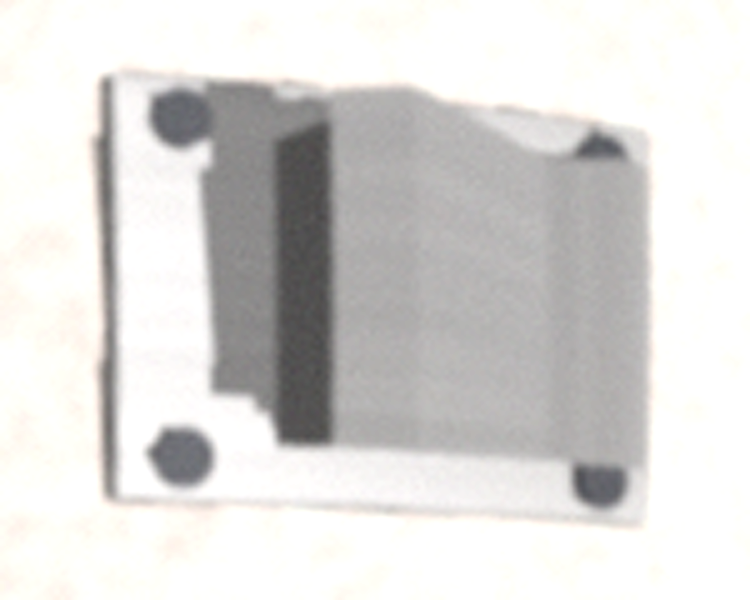

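```bash
python3 - <<'E'
from h import *
f=load('w4')
a=lambda *p: np.array(p)/3+[190,0]
b=lambda *p: np.array(p)/5+[400,50]
print('jaw24',plane(f,a((215,266),(219,420),(302,256),(303,420),(382,256),(382,577),(145,578)),24,True).round(1))
print('stopfloor',plane(f,a((220,514),(304,514)),24,True).round(1))
print('strap29',plane(f,a((135,430),(382,424),(382,495),(135,500)),29,True).round(1))
print('plate5',plane(f,a((160,38),(160,262),(5,540)),5,True).round(1))
print('line5',plane(f,a((0,290),(135,280)),5,True).round(1), plane(f,[(1,129),(130,101)],5,True).round(1))
F=plane(f,b((112,75),(648,130),(640,522),(110,498)),6,True); print('foot',F.round(1),[float(np.linalg.norm(F[i]-F[i-1]).round(1)) for i in range(4)])
print('top51',plane(f,b((330,85),(333,443)),51,True).round(1))
print('bend16', plane(f,b((548,155),(545,460)),16,True).round(1))
E
```

```text
jaw24 [[ 548.5 -139.2   24. ]
 [ 578.5 -141.3   24. ]
 [ 548.5 -122.5   24. ]
 [ 580.2 -125.2   24. ]
 [ 550.  -107.4   24. ]
 [ 612.  -112.8   24. ]
 [ 607.7 -159.5   24. ]]
stopfloor [[ 596.7 -143.    24. ]
 [ 598.3 -126.7   24. ]]
strap29 [[ 578.5 -156.8   29. ]
 [ 582.3 -110.2   29. ]
 [ 595.7 -111.3   29. ]
 [ 591.8 -158.4   29. ]]
plate5 [[ 492.8 -149.9    5. ]
 [ 543.2 -153.5    5. ]
 [ 598.3 -194.7    5. ]]
line5 [[ 543.7 -189.4    5. ]
 [ 546.3 -159.2    5. ]] [[ 529.1 -369.4    5. ]
 [ 538.1 -234.     5. ]]
foot [[537.4 -40.    6. ]
 [542.2  39.    6. ]
 [597.3  34.3   6. ]
 [592.1 -44.5   6. ]] [54.9, 79.2, 55.3, 79.0]
top51 [[546.4 -29.   51. ]
 [584.8 -31.6  51. ]]
bend16 [[548.1  16.5  16. ]
 [588.3  13.4  16. ]]
```

```bash
python3 - <<'E'
from h import *
f=load('w4')
b=lambda *p: np.array(p)/5+[400,50]
print('top51',plane(f,b((412,85),(412,447)),51,True).round(1))
# predicted spacer tip etc
m=np.array([548.5,-130.9]);ux=np.array([np.cos(np.radians(4.7)),-np.sin(np.radians(4.7))])
for d in (-60,-40,0,18): print(d,(m+ux*d).round(1))
E
```

```text
top51 [[546.1 -19.3  51. ]
 [585.4 -22.2  51. ]]
-60 [ 488.7 -126. ]
-40 [ 508.6 -127.6]
0 [ 548.5 -130.9]
18 [ 566.4 -132.4]
```

```bash
python3 -m creep '{"delta_pos":[[-0.06,-0.003,0],[-0.12,-0.006,0],[-0.177,-0.01,0],[-0.177,-0.01,0],[-0.177,-0.01,-0.04],[-0.177,-0.01,-0.07],[-0.177,-0.01,-0.085],[-0.177,-0.01,-0.085],[-0.177,-0.01,-0.085]],"angular":[[0,0,0.003],[0,0,0.003],[0,0,0.003],[0,0,0.003],[0,0,0.003],[0,0,0.003],[0,0,0.003],[0,0,0.003],[0,0,0.003]],"fingers":[0,0,0,0,0,0,0,0,0]}' 60
python3 - <<'E'
from h import *
f=snap('scene','sc5'); s=snap('side','s5')
crop(s['frame'],260,240,160,120,5,'s5a'); crop(f['frame'],210,250,120,90,6,'sc5a')
E
```

```text
t: 5.65
tcp_pos: [471.9, -125.0, 186.1]
orientation: [-180.0, 0.1, 175.3]
wrist_force: [0.7, -0.5, -0.4]
gripper_width: 0.141
```

View pics/s5a.png

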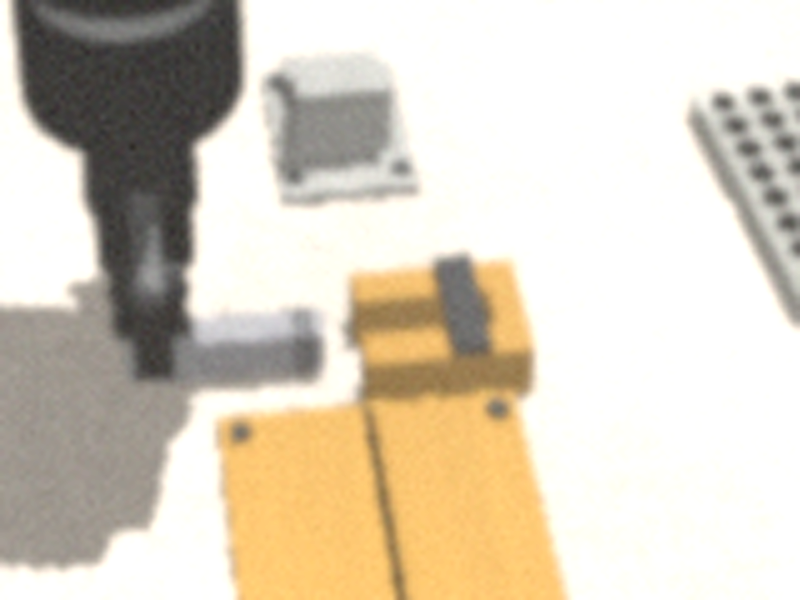

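View pics/sc5a.png

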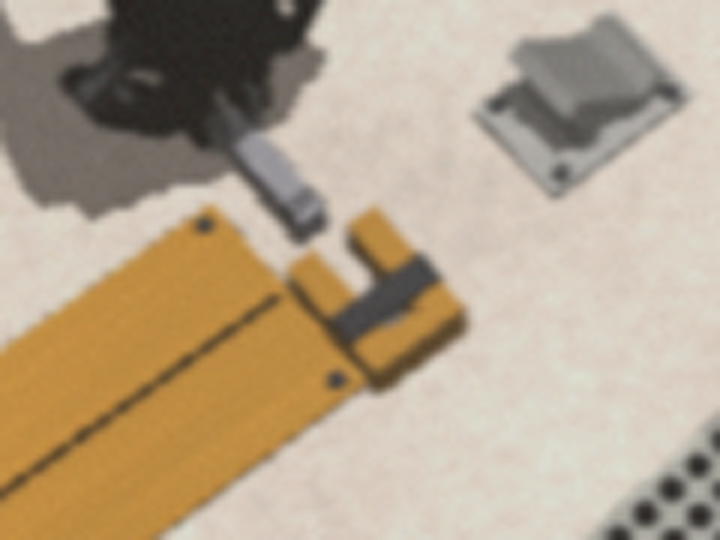

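```bash
python3 -m creep '{"delta_pos":[[0,0.0004,-0.0035],[0.008,-0.0003,-0.0035],[0.016,-0.001,-0.0035],[0.024,-0.0016,-0.0035],[0.032,-0.0023,-0.0035],[0.04,-0.003,-0.0035],[0.048,-0.0036,-0.0035],[0.055,-0.0042,-0.0035],[0.055,-0.0042,-0.0035]],"angular":[[0,0,0],[0,0,0],[0,0,0],[0,0,0],[0,0,0],[0,0,0],[0,0,0],[0,0,0],[0,0,0]],"fingers":[0,0,0,0,0,0,0,0,0]}' 60
```

```text
t: 6.88
tcp_pos: [527.0, -129.2, 181.4]
orientation: [-180.0, 0.2, 175.3]
wrist_force: [1.5, -0.8, 1.4]
gripper_width: 0.136
```

```bash
python3 -m creep '{"delta_pos":[[0.004,-0.0003,0],[0.008,-0.0006,0],[0.011,-0.0009,0],[0.011,-0.0009,0]],"angular":[[0,0,0],[0,0,0],[0,0,0],[0,0,0]],"fingers":[0,0,0,0]}' 60
```

```text
t: 7.38
tcp_pos: [536.0, -129.9, 181.4]
orientation: [180.0, -0.4, 175.3]
wrist_force: [-10.0, 0.6, 12.2]
gripper_width: 0.138
```

```bash
python3 -m creep '{"delta_pos":[[0.002,-0.0002,0],[0.003,-0.0002,0],[0.003,-0.0002,0],[0.003,-0.0002,0]],"angular":[[0,0,0],[0,0,0],[0,0,0],[0,0,0]],"fingers":[0,0,0,0]}' 60
python3 - <<'E'
from h import *
f=snap('scene','sc6'); s=snap('side','s6')
crop(s['frame'],260,240,160,120,5,'s6a')
E
```

```text
t: 7.88
tcp_pos: [537.3, -130.0, 181.3]
orientation: [180.0, -0.8, 175.3]
wrist_force: [-21.2, 1.2, 21.8]
gripper_width: 0.14
```

View pics/s6a.png

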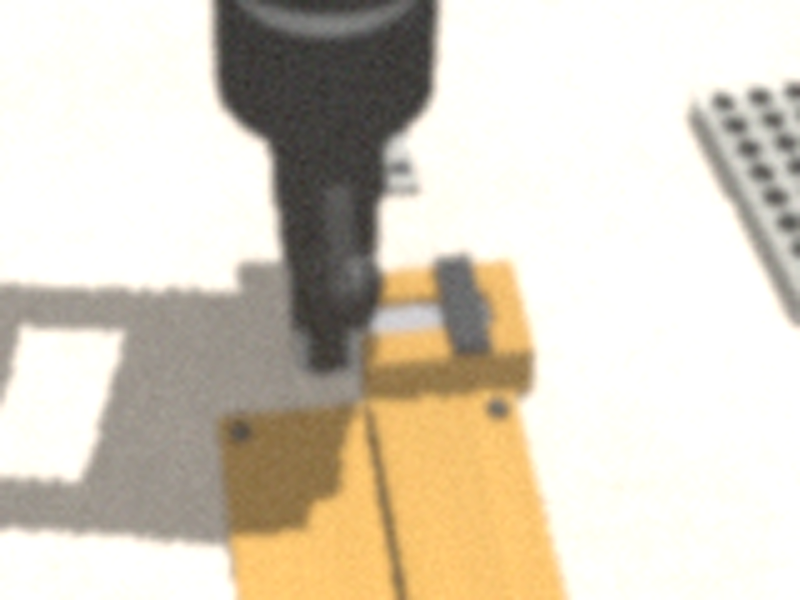

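```bash
python3 -m creep '{"delta_pos":[[-0.004,0.0002,0],[-0.004,0.0002,0],[-0.004,0.0002,0],[-0.004,0.0002,0],[-0.004,0.0002,0.04],[-0.03,0.002,0.06],[-0.06,0.005,0.06],[-0.06,0.005,0.06]],"angular":[[0,0,0],[0,0,0],[0,0,0],[0,0,0],[0,0,0],[0,0,0],[0,0,0],[0,0,0]],"fingers":[0,0.03,0.03,0.03,0.03,0,0,0]}' 60
python3 - <<'E'
from h import *
s=snap('side','s7')
crop(s['frame'],260,240,160,120,5,'s7a')
E
```

```text
t: 8.98
tcp_pos: [478.8, -124.8, 240.9]
orientation: [180.0, -0.0, 175.2]
wrist_force: [0.4, -0.2, 0.0]
gripper_width: 0.0
```

View pics/s7a.png

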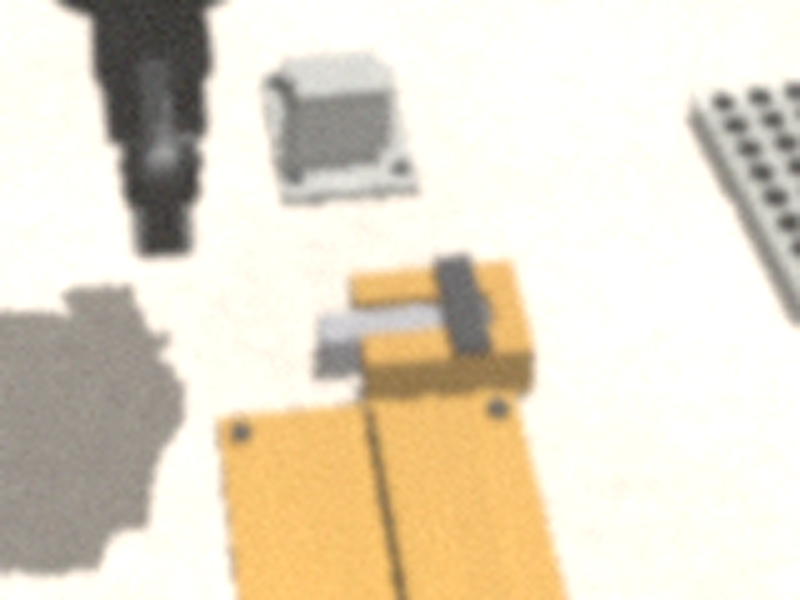

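```bash
python3 -m creep '{"delta_pos":[[0,0,-0.058],[0,0,-0.058],[0.02,-0.0016,-0.058],[0.032,-0.0026,-0.058],[0.038,-0.003,-0.058],[0.042,-0.0034,-0.058],[0.045,-0.0037,-0.058],[0.048,-0.0039,-0.058],[0.048,-0.0039,-0.058]],"angular":[[0,0,0],[0,0,0],[0,0,0],[0,0,0],[0,0,0],[0,0,0],[0,0,0],[0,0,0],[0,0,0]],"fingers":[0,0,0,0,0,0,0,0,0]}' 60
```

```text
t: 10.15
tcp_pos: [525.4, -128.7, 182.5]
orientation: [179.9, -0.7, 175.3]
wrist_force: [-14.6, 1.8, 12.8]
gripper_width: -0.003
```

```bash
python3 -m creep '{"delta_pos":[[0.002,-0.0002,0],[0.004,-0.0003,0],[0.004,-0.0003,0],[0.004,-0.0003,0]],"angular":[[0,0,0],[0,0,0],[0,0,0],[0,0,0]],"fingers":[0,0,0,0]}' 60
python3 -m creep '{"delta_pos":[[-0.02,0.0016,0],[-0.03,0.0016,0.02],[-0.03,0.0016,0.08],[0.03,0,0.1],[0.09,0,0.1],[0.112,0.01,0.1],[0.112,0.01,0.1],[0.112,0.01,0.1]],"angular":[[0,0,0],[0,0,0],[0,0,0],[0,0,0],[0,0,0],[0,0,0],[0,0,0],[0,0,0]],"fingers":[0,0,0,0,0,0,0,0]}' 60
python3 - <<'E'
from h import *
f=snap('wrist','w8'); print(f['xyz']); crop(f['frame'],190,0,260,200,3,'w8a')
E
```

```text
t: 10.65
tcp_pos: [527.3, -129.0, 182.4]
orientation: [179.9, -1.3, 175.3]
wrist_force: [-28.9, 0.6, 24.0]
gripper_width: 0.003
t: 11.65
tcp_pos: [643.2, -119.3, 282.6]
orientation: [180.0, -0.1, 175.3]
wrist_force: [0.5, 0.7, -0.1]
gripper_width: 0.001
[ 575.64859971 -112.61182705  252.33389495]
```

View pics/w8a.png

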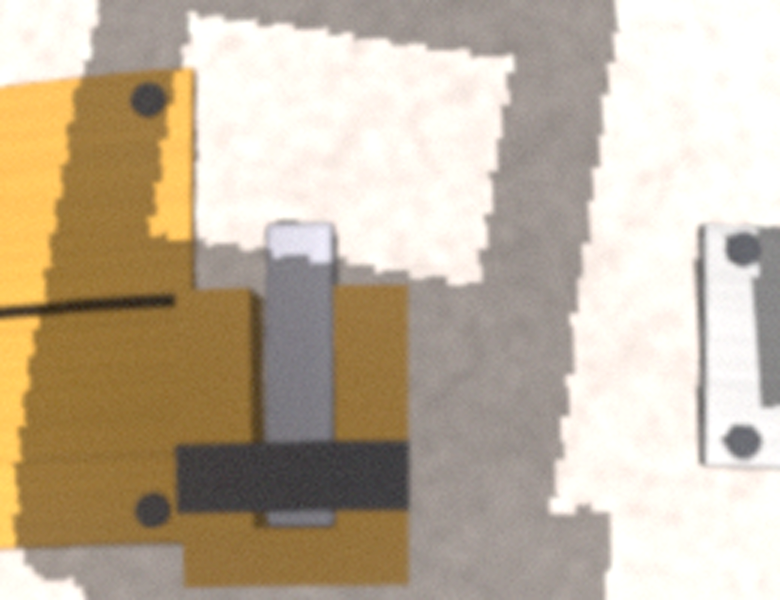

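```bash
python3 - <<'E'
from h import *
f=load('w8'); a=lambda *p: np.array(p)/3+[190,0]
S=plane(f,a((299,224),(299,524)),20,True); print(S.round(1))
J=plane(f,a((252,290),(333,285)),24,True); print(J.round(1))
print(r.get_state()['tcp_pos'])
E
```

```text
[[ 534.9 -128.8   20. ]
 [ 597.8 -134.4   20. ]]
[[ 548.3 -139.2   24. ]
 [ 549.  -122.8   24. ]]
[ 643.06454372 -119.45519101  282.75998303]
```

```bash
python3 -m creep '{"delta_pos":[[-0.03,0.04,0],[-0.06,0.08,0],[-0.09,0.12,0],[-0.12,0.16,0],[-0.15,0.2,0],[-0.18,0.24,0],[-0.203,0.279,0],[-0.203,0.279,0],[-0.203,0.279,0],[-0.203,0.279,0],[-0.203,0.279,0],[-0.203,0.279,0],[-0.203,0.279,0],[-0.203,0.279,0],[-0.203,0.279,0],[-0.203,0.279,0]],"angular":[[0,0,-0.18],[0,0,-0.36],[0,0,-0.54],[0,0,-0.72],[0,0,-0.9],[0,0,-1.08],[0,0,-1.26],[0,0,-1.44],[0,0,-1.62],[0,0,-1.8],[0,0,-1.98],[0,0,-2.16],[0,0,-2.34],[0,0,-2.52],[0,0,-2.62],[0,0,-2.62]],"fingers":[0.085,0.085,0.085,0.085,0.085,0.085,0.085,0.085,0.085,0.085,0.085,0.085,0.085,0.085,0.085,0.085]}' 60
python3 - <<'E'
from h import *
f=snap('wrist','w9'); print(f['xyz'],r.get_state()['joint_pos'].round(0))
E
```

```text
t: 13.7
tcp_pos: [440.4, 159.1, 283.1]
orientation: [180.0, 0.0, 25.2]
wrist_force: [1.1, 0.6, -0.1]
gripper_width: 0.995
[501.75518001 189.06877745 252.67428337] [ 13. -10. 124.  -0.  67.  78.]
```

View pics/w9.png

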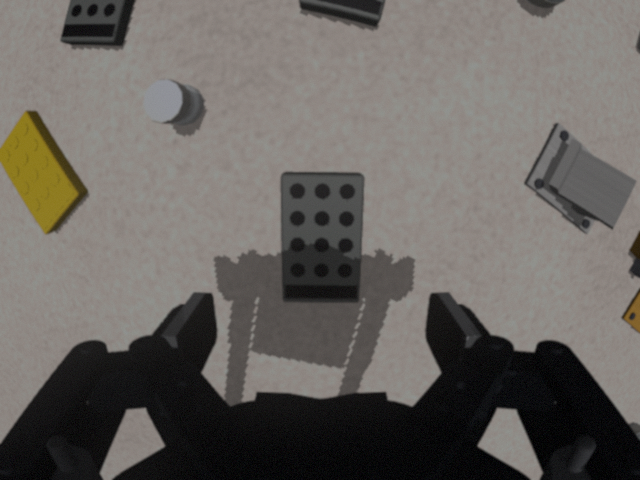

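```bash
cat >> h.py <<'E'
def rectm(f,uv,z,fish=True):
    T=plane(f,uv,z,fish); d=T[0]+T[1]-T[2]-T[3]
    print('ctr',T.mean(0).round(1),'yaw',np.degrees(np.arctan2(d[1],d[0])).round(1),[float(np.linalg.norm(T[i]-T[i-1]).round(1)) for i in range(4)])
def darkquad(f,box,th=80):
    x0,y0,x1,y1=box; g=cv2.GaussianBlur(f['frame'][y0:y1,x0:x1].max(2),(3,3),0)
    m=(g<th).astype(np.uint8); return m
E
python3 - <<'E'
from h import *
f=load('w9'); rectm(f,[(282,173),(363,174),(358.5,300),(283,299.5)],16); crop(f['frame'],260,160,120,150,4,'w9a')
E
```

```text
ctr [440.7 159.5  16. ] yaw 24.4 [88.1, 51.8, 87.9, 53.1]
```

View pics/w9a.png

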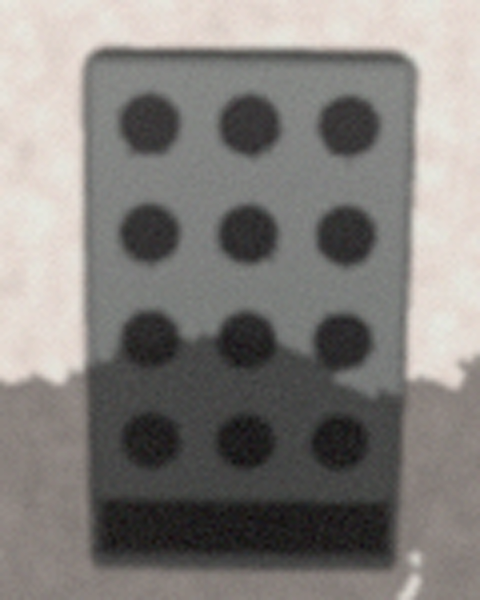

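```bash
python3 -m creep '{"delta_pos":[[0,0,-0.05],[0,0,-0.1],[0,0,-0.107],[0,0,-0.107],[0,0,-0.107],[0,0,-0.107],[0,0,-0.107],[0,0,-0.107]],"angular":[[0,0,-0.014],[0,0,-0.014],[0,0,-0.014],[0,0,-0.014],[0,0,-0.014],[0,0,-0.014],[0,0,-0.014],[0,0,-0.014]],"fingers":[0.085,0.085,0.085,0.085,0.04,0.04,0.04,0.04]}' 60
python3 - <<'E'
from h import *
f=snap('side','s10'); crop(f['frame'],200,160,160,120,5,'s10a')
E
```

```text
t: 14.75
tcp_pos: [442.4, 160.0, 178.8]
orientation: [179.9, -0.3, 24.3]
wrist_force: [-1.3, -0.1, 5.9]
gripper_width: 0.612
```

View pics/s10a.png

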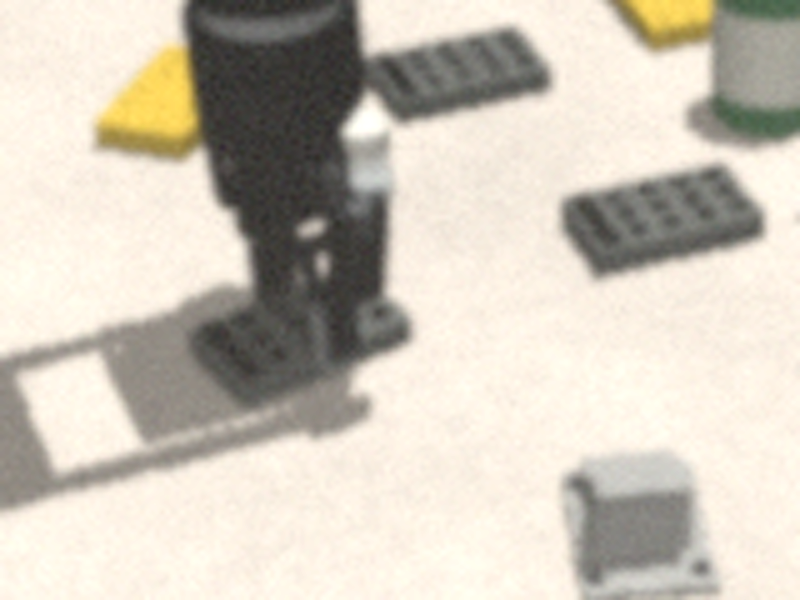

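```bash
python3 -m creep '{"delta_pos":[[0,0,0.06],[0,0,0.12],[0,0,0.16],[0,0,0.16]],"angular":[[0,0,0],[0,0,0],[0,0,0],[0,0,0]],"fingers":[0.04,0.04,0.04,0.04]}' 60
cat >> h.py <<'E'
B0=np.array([567.5,2.2,0]); BR=Ro.from_euler('z',-4.2,degrees=True)
S0=np.array([534.7,-298.7,0]); SR=Ro.from_euler('z',-4.7,degrees=True)
def down(yaw): return Ro.from_euler('xyz',[180,0,yaw],degrees=True)
def to(P,R,st=None):
    st=st or r.get_state(); Rc=Ro.from_euler('xyz',st['orientation'],degrees=True)
    d=(R*Rc.inv()).as_rotvec(); print('target',np.round(P,1),'dpos',((np.asarray(P)-st['tcp_pos'])/1000).round(4),'rot',d.round(3), 'deg',np.degrees(np.linalg.norm(d)).round(1))
s2=np.sqrt(.5)
REST=np.array([0,12-45*s2+8*s2,16+45*s2+8*s2])
RP=BR*Ro.from_euler('x',-45,degrees=True)*down(90)
RG=BR*Ro.from_euler('x',45,degrees=True)*down(0)
def park(L,off=0,up=0): # L: TCP->cart centre ahead ; off normal, up slope (mm)
    return B0+BR.apply(REST+np.array([0,s2,s2])*(L+off)+np.array([0,-s2,s2])*up)
def regrip(depth,back=0): # grasp point depth from free end
    free=REST+45*np.array([0,-s2,s2]); return B0+BR.apply(free+np.array([0,-s2,s2])*(155-depth+back))
E
python3 - <<'E'
from h import *
print(r.get_state()['joint_pos'].round(0))
to(park(170,80,4),RP); print(RP.apply([[1,0,0],[0,1,0],[0,0,1]]).round(2)); print(park(170,2,4))
E
```

```text
t: 15.3
tcp_pos: [442.2, 160.0, 341.7]
orientation: [179.9, -0.6, 24.4]
wrist_force: [-0.4, 0.1, -1.5]
gripper_width: 0.606
[ 13. -14. 121.  -0.  73.  79.]
target [579.2 161.6 233.1] dpos [ 0.137   0.0016 -0.1086] rot [-0.682  0.479  1.012] deg 75.1
[[ 0.05  0.71 -0.71]
 [ 1.   -0.07  0.  ]
 [-0.05 -0.71 -0.71]]
[575.16298495 106.54999943 177.92745289]
```

```bash
python3 -m creep '{"delta_pos":[[0.03,0,0],[0.06,0,0],[0.09,0,0],[0.12,0.001,0],[0.137,0.002,0],[0.137,0.002,-0.02],[0.137,0.002,-0.05],[0.137,0.002,-0.08],[0.137,0.002,-0.108],[0.137,0.002,-0.108],[0.137,0.002,-0.108],[0.137,0.002,-0.108]],"angular":[[-0.085,0.06,0.126],[-0.17,0.12,0.253],[-0.256,0.18,0.38],[-0.341,0.24,0.506],[-0.426,0.3,0.632],[-0.511,0.36,0.759],[-0.6,0.42,0.885],[-0.682,0.479,1.012],[-0.682,0.479,1.012],[-0.682,0.479,1.012],[-0.682,0.479,1.012],[-0.682,0.479,1.012]],"fingers":[0.04,0.04,0.04,0.04,0.04,0.04,0.04,0.04,0.04,0.04,0.04,0.04]}' 60
python3 - <<'E'
from h import *
s=r.get_state(); print(s['joint_pos'].round(0)); to(park(170,80,3),RP); to(park(170,1.5,3),RP)
f=snap('side','s11'); g=snap('scene','sc11'); w=snap('wrist','w11')
crop(g['frame'],240,190,160,120,5,'sc11a');crop(f['frame'],240,140,200,150,4,'s11a')
E
```

```text
t: 16.8
tcp_pos: [578.8, 161.8, 230.1]
orientation: [179.8, 45.5, 85.5]
wrist_force: [0.0, 0.2, 0.2]
gripper_width: 0.607
[ 17.  16. 105. -42.  82.  37.]
target [579.3 162.3 232.4] dpos [0.0004 0.0005 0.0023] rot [0.009 0.001 0.003] deg 0.6
target [575.2 106.9 176.9] dpos [-0.0036 -0.0549 -0.0532] rot [0.009 0.001 0.003] deg 0.6
```

View pics/sc11a.png

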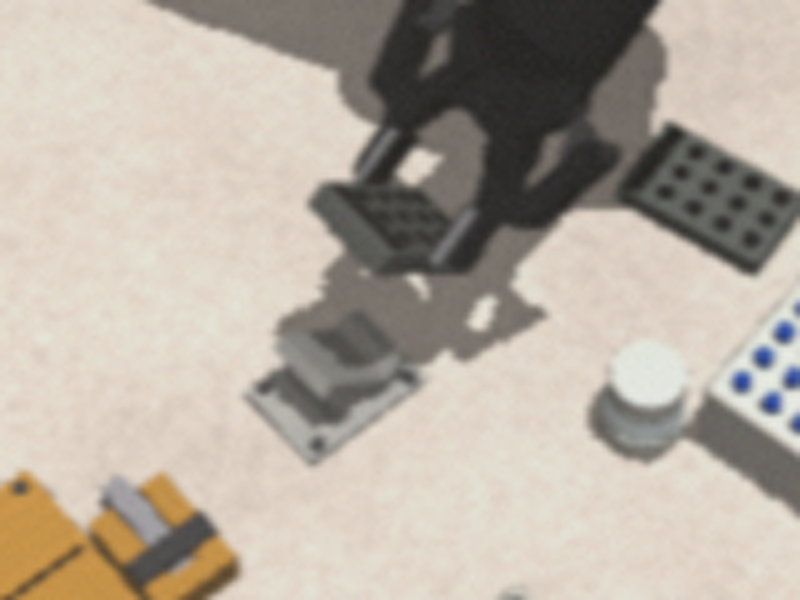

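View pics/s11a.png

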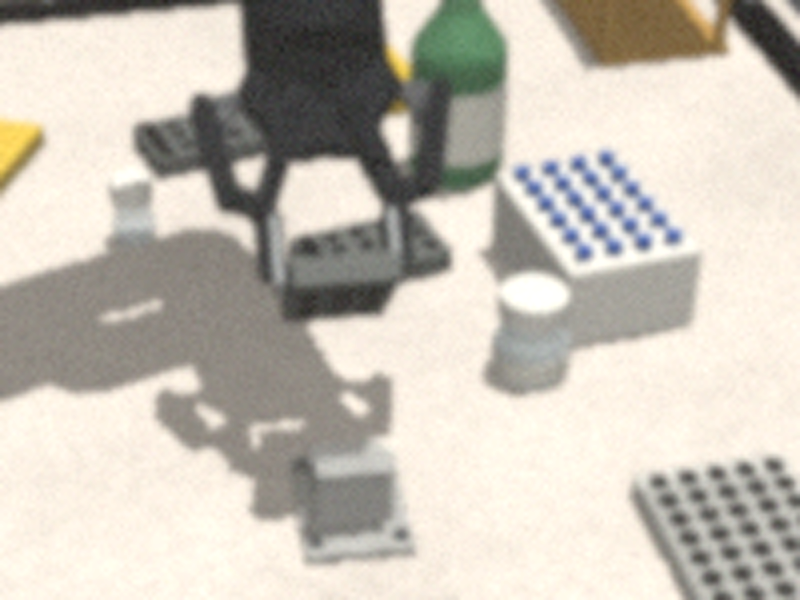

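View pics/w11.png

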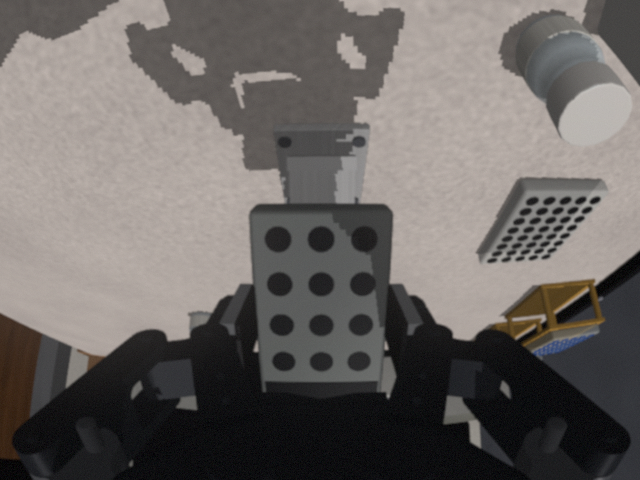

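```bash
python3 -m creep '{"delta_pos":[[-0.0013,-0.018,-0.016],[-0.0025,-0.036,-0.034],[-0.003,-0.047,-0.045],[-0.0034,-0.052,-0.05],[-0.0036,-0.0549,-0.0532],[-0.0036,-0.0549,-0.0532],[-0.0036,-0.0549,-0.0532]],"angular":[[0.009,0.001,0.003],[0.009,0.001,0.003],[0.009,0.001,0.003],[0.009,0.001,0.003],[0.009,0.001,0.003],[0.009,0.001,0.003],[0.009,0.001,0.003]],"fingers":[0.04,0.04,0.04,0.04,0.04,0.04,0.04]}' 60
python3 - <<'E'
from h import *
to(park(170,1.5,3),RP)
f=snap('side','s12'); g=snap('scene','sc12'); 
crop(g['frame'],260,220,120,90,6,'sc12a');crop(f['frame'],280,200,120,90,6,'s12a')
E
```

```text
t: 17.82
tcp_pos: [574.7, 107.1, 175.4]
orientation: [-179.8, 45.1, 86.0]
wrist_force: [-0.5, -0.0, -0.4]
gripper_width: 0.61
target [575.2 106.9 176.9] dpos [ 0.0005 -0.0002  0.0014] rot [ 0.001 -0.002 -0.002] deg 0.2
```

View pics/sc12a.png

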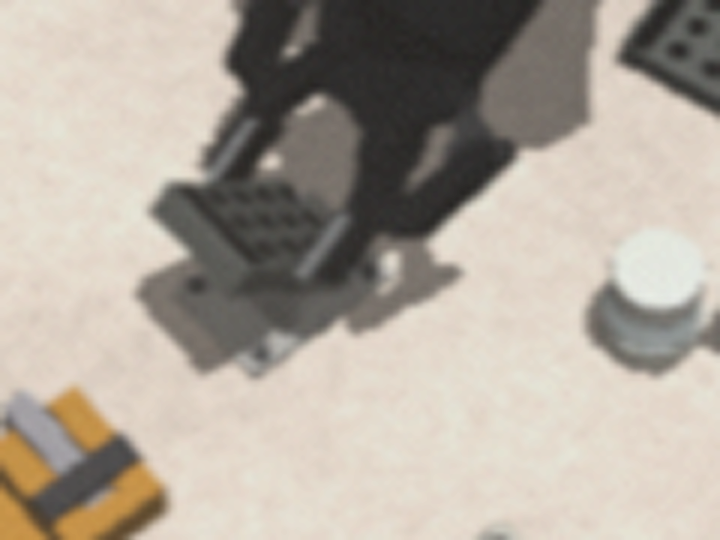

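View pics/s12a.png

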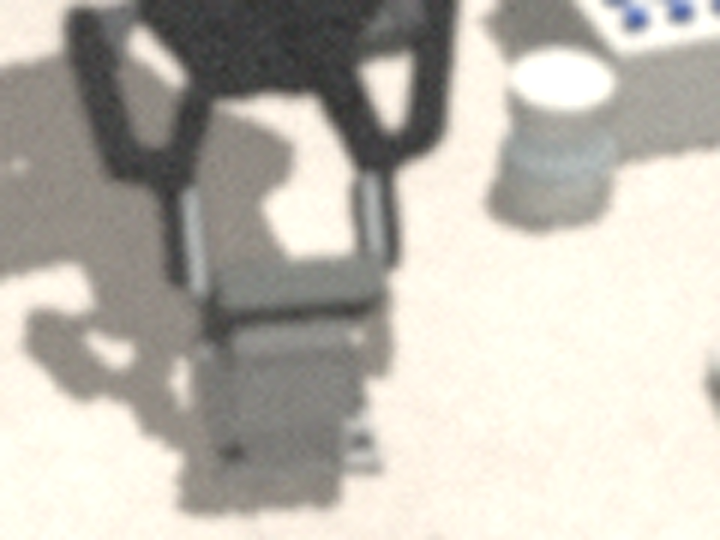

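```bash
python3 -m creep '{"delta_pos":[[0,-0.0014,-0.0014],[0,-0.0028,-0.0028],[0,-0.0028,-0.0028]],"angular":[[0,0,0],[0,0,0],[0,0,0]],"fingers":[0.04,0.04,0.04]}' 60
```

```text
t: 18.3
tcp_pos: [574.9, 106.6, 175.4]
orientation: [-179.9, 45.0, 85.9]
wrist_force: [-8.2, 16.5, 15.6]
gripper_width: 0.61
```

```bash
python3 -m creep '{"delta_pos":[[0,0.002,0.002],[0,0.0034,0.0006],[0,0.0048,-0.0008],[0,0.0048,-0.0008]],"angular":[[0,0,0],[0,0,0],[0,0,0],[0,0,0]],"fingers":[0.04,0.04,0.04,0.04]}' 60
```

```text
t: 18.8
tcp_pos: [575.5, 109.0, 173.2]
orientation: [-180.0, 45.2, 85.9]
wrist_force: [-1.3, 4.0, 7.5]
gripper_width: 0.604
```

```bash
python3 -m creep '{"delta_pos":[[0,0,0],[0,0,0],[0,0,0],[0,0,0],[0,0,0]],"angular":[[0,0,0],[0,0,0],[0,0,0],[0,0,0],[0,0,0]],"fingers":[0.085,0.085,0.085,0.085,0.085]}' 60
python3 - <<'E'
from h import *
w=snap('wrist','w13'); f=snap('side','s13'); g=snap('scene','sc13'); 
crop(g['frame'],260,220,120,90,6,'sc13a');crop(f['frame'],280,200,120,90,6,'s13a')
E
```

```text
t: 19.42
tcp_pos: [574.4, 108.7, 171.3]
orientation: [-179.7, 45.1, 86.0]
wrist_force: [-0.5, -0.3, 0.9]
gripper_width: 0.999
```

View pics/w13.png

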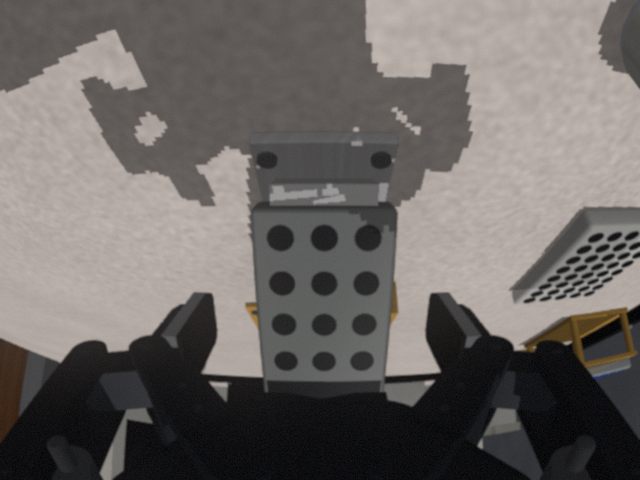

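View pics/s13a.png

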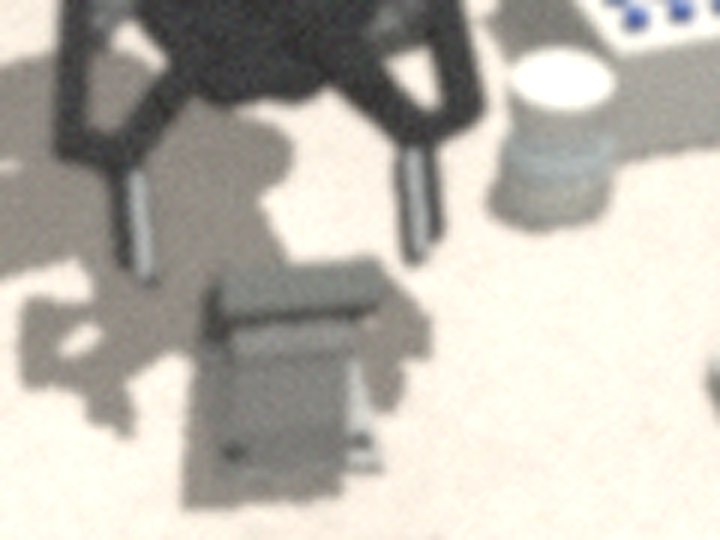

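View pics/sc13a.png

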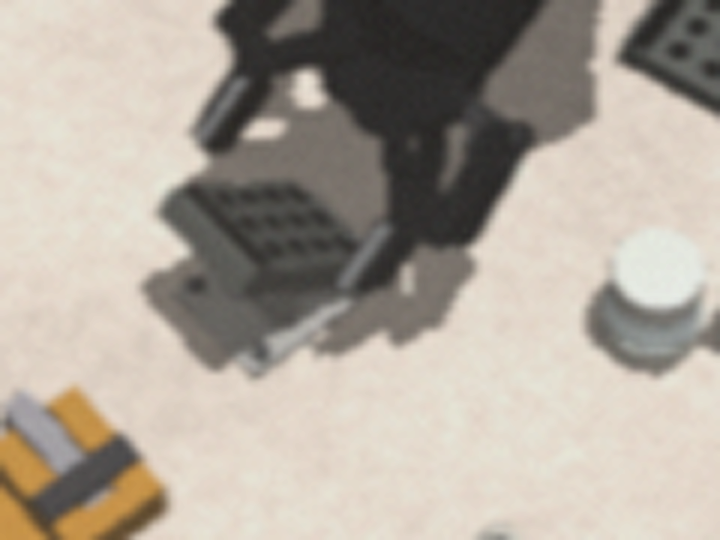

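```bash
python3 -m creep '{"delta_pos":[[0.002,0.03,0.03],[0.004,0.06,0.06],[0.004,0.06,0.12],[0.004,0.06,0.16],[0.004,0.06,0.16]],"angular":[[0,0,0],[0,0,0],[0,0,0],[0,0,0],[0,0,0]],"fingers":[0.085,0.085,0.085,0.06,0.05]}' 60
python3 - <<'E'
from h import *
to(regrip(17,70),RG); print(regrip(17)); print(RG.as_euler('xyz',degrees=True)); to(regrip(17,70)+[0,0,80],down(-4.2))
E
```

```text
t: 20.2
tcp_pos: [579.5, 169.3, 336.5]
orientation: [179.6, 44.9, 85.6]
wrist_force: [-0.2, -0.8, 0.7]
gripper_width: 0.602
target [ 553.4 -190.3  232.4] dpos [-0.0261 -0.3596 -0.1041] rot [ 1.21  -0.084 -1.708] deg 120.0
[ 556.98566868 -140.97794883  182.87720036]
[-135.     0.    -4.2]
target [ 553.4 -190.3  312.4] dpos [-0.0261 -0.3596 -0.0241] rot [ 0.571 -0.652 -1.482] deg 98.4
```

```bash
python3 -m creep '{"delta_pos":[[0,-0.036,0.01],[-0.003,-0.072,0.02],[-0.006,-0.108,0.03],[-0.009,-0.144,0.04],[-0.012,-0.18,0.04],[-0.015,-0.216,0.04],[-0.018,-0.252,0.03],[-0.021,-0.288,0.02],[-0.024,-0.324,0.01],[-0.026,-0.36,0],[-0.026,-0.36,-0.02],[-0.026,-0.36,-0.02]],"angular":[[0.057,-0.065,-0.148],[0.114,-0.13,-0.296],[0.171,-0.196,-0.445],[0.228,-0.261,-0.593],[0.285,-0.326,-0.741],[0.343,-0.391,-0.889],[0.4,-0.456,-1.037],[0.457,-0.522,-1.186],[0.514,-0.587,-1.334],[0.571,-0.652,-1.482],[0.571,-0.652,-1.482],[0.571,-0.652,-1.482]],"fingers":[0.05,0.05,0.05,0.05,0.05,0.05,0.05,0.05,0.05,0.05,0.05,0.05]}' 60
python3 - <<'E'
from h import *
print(r.get_state()['joint_pos'].round(0)); to(regrip(17,70),RG)
w=snap('wrist','w14')
E
```

```text
t: 21.7
tcp_pos: [551.3, -190.5, 307.6]
orientation: [-179.5, 0.6, -3.8]
wrist_force: [-0.2, 0.6, 0.0]
gripper_width: 0.583
[-24.   3. 108.   0.  69.  69.]
target [ 553.4 -190.3  232.4] dpos [ 0.002   0.0002 -0.0752] rot [ 0.774 -0.064 -0.01 ] deg 44.5
```

View pics/w14.png

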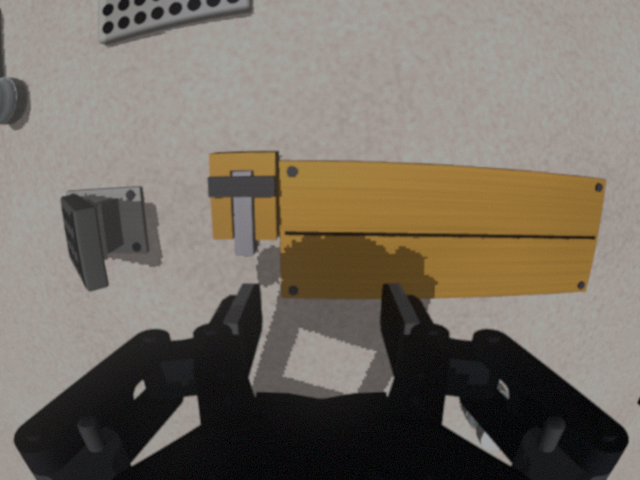

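```bash
python3 -m creep '{"delta_pos":[[0,0,0],[0,0,0],[0,0,0],[0.002,0,-0.02],[0.002,0,-0.05],[0.002,0,-0.075],[0.002,0,-0.075],[0.002,0,-0.075]],"angular":[[0.17,-0.014,-0.002],[0.34,-0.028,-0.004],[0.51,-0.042,-0.006],[0.68,-0.056,-0.008],[0.774,-0.064,-0.01],[0.774,-0.064,-0.01],[0.774,-0.064,-0.01],[0.774,-0.064,-0.01]],"fingers":[0.05,0.05,0.05,0.05,0.05,0.05,0.05,0.05]}' 60
python3 - <<'E'
from h import *
print(r.get_state()['joint_pos'].round(0)); to(regrip(17,0),RG)
w=snap('wrist','w15'); g=snap('scene','sc15'); 
crop(g['frame'],230,210,140,105,5.5,'sc15a')
E
```

```text
t: 22.75
tcp_pos: [555.0, -190.9, 237.5]
orientation: [-135.2, -0.3, -4.5]
wrist_force: [0.1, -0.1, 0.4]
gripper_width: 0.584
[-31.  13. 108.  40.  84.  50.]
target [ 557.  -141.   182.9] dpos [ 0.0019  0.0499 -0.0547] rot [0.004 0.006 0.005] deg 0.5
```

View pics/w15.png

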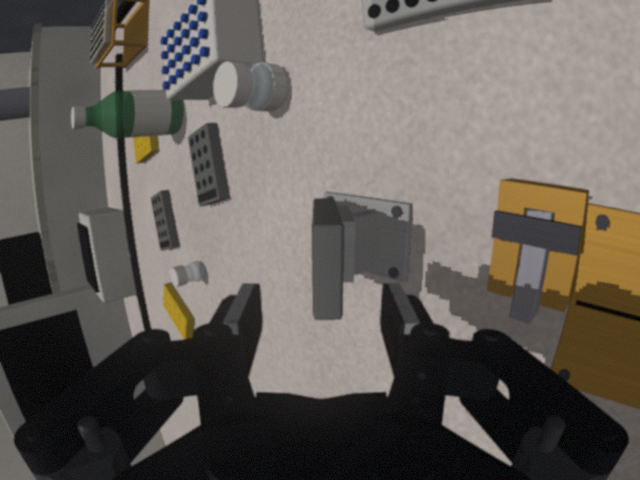

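View pics/sc15a.png

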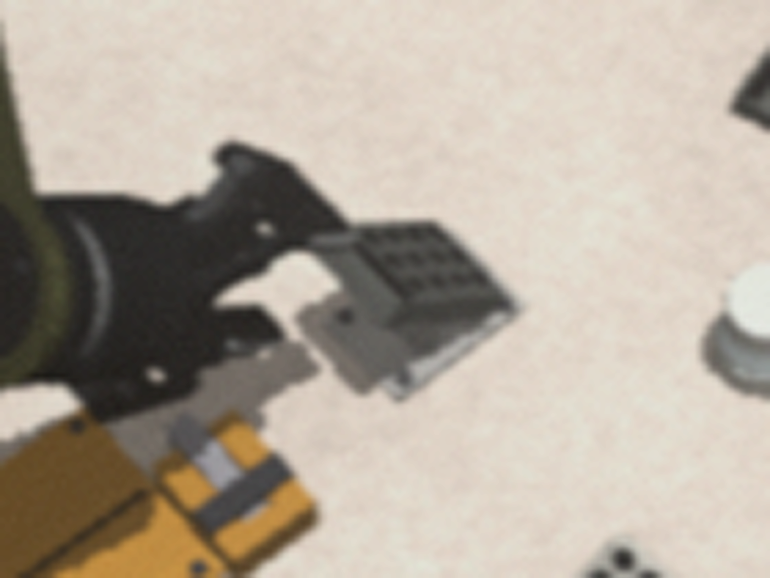

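```bash
python3 - <<'E'
from h import *
f=load('w15'); crop(f['frame'],290,180,80,150,4,'w15a')
free=B0+BR.apply(REST+45*np.array([0,-s2,s2])); n=BR.apply([0,-s2,s2]); c=np.asarray(f['xyz'])
print('free pred',free, 'px',proj(f,free,True))
def hit(uv):
    d=rays(f,uv,True); s=((free-c)@n)/(d@n); P=c+s[:,None]*d; return BR.inv().apply(P-B0)
Q=hit([(316,201),(340,200),(341,318),(313,317)]); print(Q.round(1),Q.mean(0).round(1), BR.inv().apply(free-B0).round(1))
E
```

```text
free pred [564.13230585 -43.65926832  85.29646456] px [[327.33674622 275.66341212]]
[[ 39.3 -41.9  89.4]
 [ 39.8 -50.3  81. ]
 [-25.  -51.4  79.9]
 [-24.3 -40.6  90.7]] [  7.5 -46.   85.3] [  0.  -46.   85.3]
```

View pics/w15a.png

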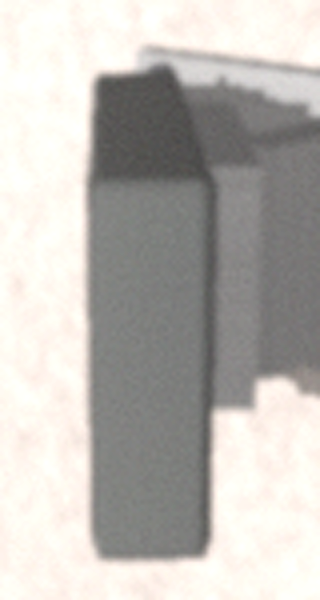

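```bash
python3 -m creep '{"delta_pos":[[0.0005,0.012,-0.014],[0.001,0.025,-0.028],[0.0015,0.038,-0.042],[0.002,0.05,-0.0547],[0.002,0.05,-0.0547],[0.002,0.05,-0.0547]],"angular":[[0.004,0.006,0.005],[0.004,0.006,0.005],[0.004,0.006,0.005],[0.004,0.006,0.005],[0.004,0.006,0.005],[0.004,0.006,0.005]],"fingers":[0.05,0.05,0.05,0.05,0.05,0.05]}' 60
python3 - <<'E'
from h import *
to(regrip(17,0),RG)
w=snap('wrist','w16'); g=snap('scene','sc16'); 
crop(g['frame'],230,210,140,105,5.5,'sc16a')
E
```

```text
t: 23.6
tcp_pos: [556.7, -141.3, 181.9]
orientation: [-134.9, 0.1, -4.2]
wrist_force: [0.3, -0.2, 0.3]
gripper_width: 0.587
target [ 557.  -141.   182.9] dpos [0.0003 0.0003 0.0009] rot [-0.001 -0.001  0.001] deg 0.1
```

View pics/w16.png

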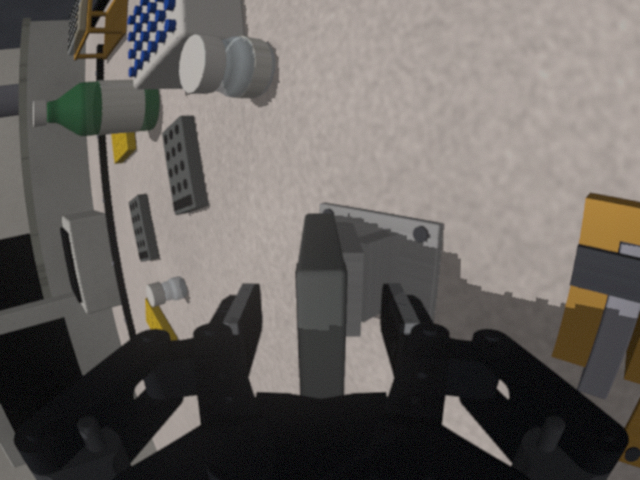

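View pics/sc16a.png

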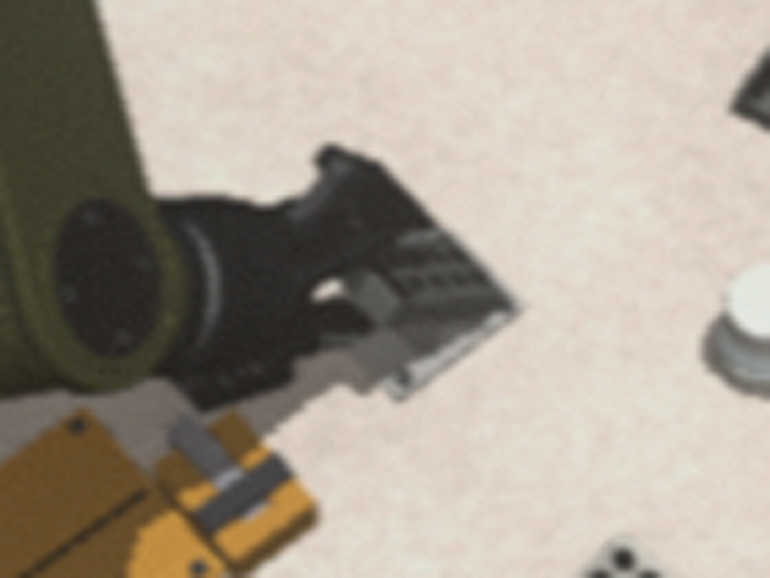

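```bash
python3 -m creep '{"delta_pos":[[0,0,0],[0,0,0],[0,0,0],[0,0,0],[0,0,0]],"angular":[[0,0,0],[0,0,0],[0,0,0],[0,0,0],[0,0,0]],"fingers":[0.005,0.005,0.005,0.005,0.005]}' 60
python3 -m creep '{"delta_pos":[[0,-0.02,0.02],[-0.002,-0.04,0.04],[-0.004,-0.06,0.07],[-0.004,-0.06,0.11],[-0.004,-0.06,0.14],[-0.004,-0.06,0.14]],"angular":[[0,0,0],[0,0,0],[0,0,0],[0,0,0],[0,0,0],[0,0,0]],"fingers":[0.005,0.005,0.005,0.005,0.005,0.005]}' 60
python3 - <<'E'
from h import *
w=snap('wrist','w17')
for y in (-75,0,75):
    print(y); to(S0+SR.apply([0,y,300]),down(85.3))
E
```

```text
t: 24.32
tcp_pos: [556.7, -141.5, 182.3]
orientation: [-134.9, 0.0, -4.3]
wrist_force: [-0.9, -2.3, 3.9]
gripper_width: 0.181
t: 25.08
tcp_pos: [552.9, -201.5, 323.7]
orientation: [-135.1, -0.1, -4.2]
wrist_force: [-0.5, -0.5, -0.7]
gripper_width: 0.18
-75
target [ 528.6 -373.4  300. ] dpos [-0.0238 -0.1722 -0.0215] rot [-0.658 -0.564  1.475] deg 98.0
0
target [ 534.7 -298.7  300. ] dpos [-0.0177 -0.0975 -0.0215] rot [-0.658 -0.564  1.475] deg 98.0
75
target [ 540.8 -224.   300. ] dpos [-0.0115 -0.0227 -0.0215] rot [-0.658 -0.564  1.475] deg 98.0
```

View pics/w17.png

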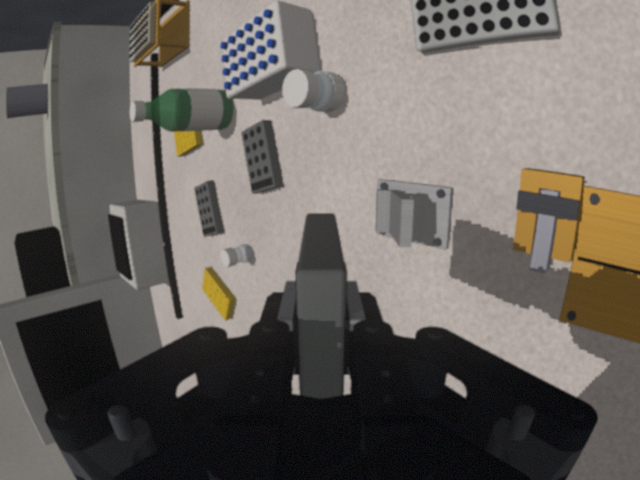

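```bash
python3 -m creep '{"delta_pos":[[0,0,0],[-0.003,-0.02,0],[-0.006,-0.04,0],[-0.009,-0.06,0],[-0.012,-0.08,0],[-0.015,-0.1,0],[-0.018,-0.12,0],[-0.02,-0.14,0],[-0.022,-0.16,0],[-0.024,-0.177,0],[-0.024,-0.177,-0.02],[-0.024,-0.177,-0.04],[-0.024,-0.177,-0.04]],"angular":[[-0.066,-0.056,0.147],[-0.132,-0.113,0.295],[-0.197,-0.169,0.442],[-0.263,-0.226,0.59],[-0.329,-0.282,0.737],[-0.395,-0.338,0.885],[-0.461,-0.395,1.032],[-0.526,-0.451,1.18],[-0.592,-0.508,1.327],[-0.658,-0.564,1.475],[-0.658,-0.564,1.475],[-0.658,-0.564,1.475],[-0.658,-0.564,1.475]],"fingers":[0.005,0.005,0.005,0.005,0.005,0.005,0.005,0.005,0.005,0.005,0.005,0.005,0.005]}' 60
python3 - <<'E'
from h import *
to(S0+SR.apply([0,-80,240]),down(85.3)); print(r.get_state()['joint_pos'].round(0))
w=snap('wrist','w18');f=snap('side','s18'); g=snap('scene','sc18'); 
crop(g['frame'],140,230,200,150,4,'sc18a'); crop(f['frame'],270,260,200,150,4,'s18a')
E
```

```text
t: 26.75
tcp_pos: [527.5, -376.7, 276.6]
orientation: [-179.5, -0.3, 85.2]
wrist_force: [0.4, 0.2, -2.2]
gripper_width: 0.178
target [ 528.1 -378.4  240. ] dpos [ 0.0007 -0.0018 -0.0366] rot [-0.006 -0.009  0.001] deg 0.6
[-40.  13. 101.  -0.  67. -35.]
```

View pics/w18.png

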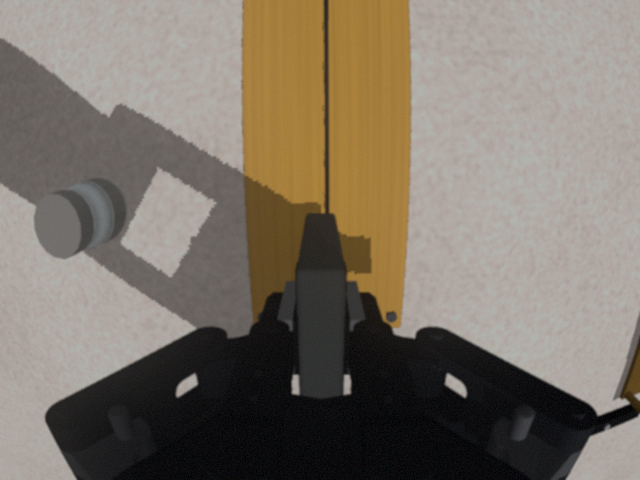

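View pics/sc18a.png

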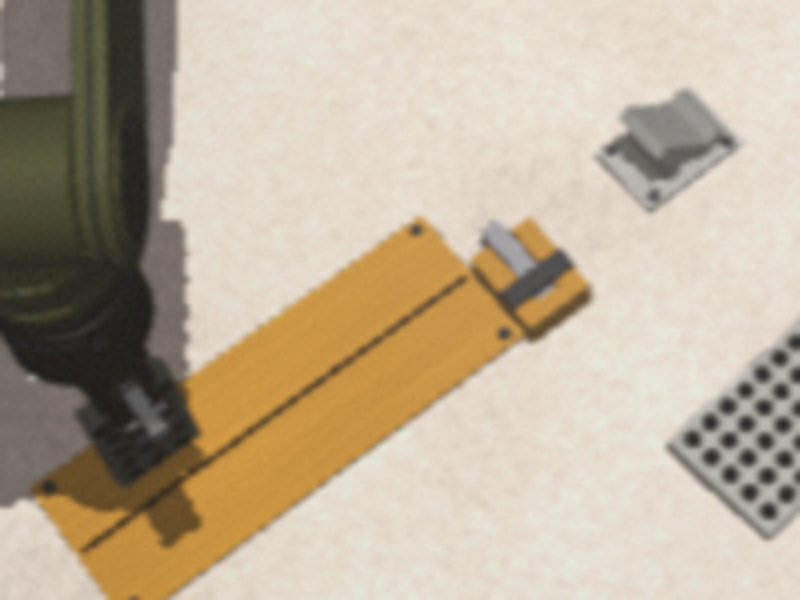

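View pics/s18a.png

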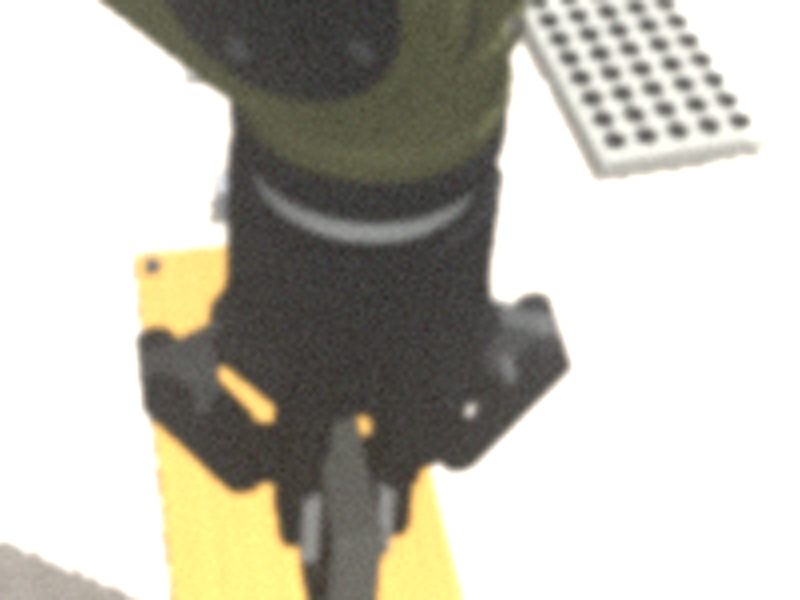

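```bash
python3 - <<'E'
from h import *
f=load('w18'); L=plane(f,[(325.5,20),(326,205)],5,True); print(L.round(1)); print(SR.inv().apply(L-S0).round(1))
C=plane(f,[(400,327),(402.5,250),(249,270)],5,True); print(SR.inv().apply(C-S0).round(1))
E
```

```text
[[ 540.4 -229.2    5. ]
 [ 530.5 -352.1    5. ]]
[[ -0.   69.8   5. ]
 [  0.2 -53.6   5. ]]
[[  55.8 -145.3    5. ]
 [  53.1  -84.8    5. ]
 [ -53.8  -99.6    5. ]]
```

```bash
python3 -m creep '{"delta_pos":[[0.0007,-0.0018,-0.02],[0.0007,-0.0018,-0.035],[0.0007,-0.0018,-0.039],[0.0007,-0.0018,-0.041],[0.0007,-0.0018,-0.0425],[0.0007,-0.0018,-0.0425]],"angular":[[-0.006,-0.009,0.001],[-0.006,-0.009,0.001],[-0.006,-0.009,0.001],[-0.006,-0.009,0.001],[-0.006,-0.009,0.001],[-0.006,-0.009,0.001]],"fingers":[0.005,0.005,0.005,0.005,0.005,0.005]}' 60
```

```text
t: 27.65
tcp_pos: [529.3, -380.1, 239.7]
orientation: [179.5, 0.3, 85.3]
wrist_force: [-0.2, -0.0, -0.9]
gripper_width: 0.179
```

```bash
python3 -m creep '{"delta_pos":[[0,0,0],[0,0,-0.002],[0,0,-0.004],[0,0,-0.004]],"angular":[[0,0,0],[0,0,0],[0,0,0],[0,0,0]],"fingers":[0.005,0.005,0.005,0.005]}' 60
```

```text
t: 28.15
tcp_pos: [529.0, -379.9, 234.8]
orientation: [179.6, 0.3, 85.3]
wrist_force: [0.4, 0.0, -0.4]
gripper_width: 0.18
```

```bash
python3 -m creep '{"delta_pos":[[0,0,-0.001],[0,0,-0.002],[0,0,-0.002]],"angular":[[0,0,0],[0,0,0],[0,0,0]],"fingers":[0.005,0.005,0.005]}' 60
```

```text
t: 28.52
tcp_pos: [529.1, -380.0, 233.1]
orientation: [179.6, 0.3, 85.3]
wrist_force: [0.7, -0.3, -1.2]
gripper_width: 0.178
```

```bash
python3 -m creep '{"delta_pos":[[0,0,-0.001],[0,0,-0.002],[0,0,-0.002]],"angular":[[0,0,0],[0,0,0],[0,0,0]],"fingers":[0.005,0.005,0.005]}' 60
```

```text
t: 28.9
tcp_pos: [529.3, -380.2, 232.7]
orientation: [179.5, 0.3, 85.3]
wrist_force: [-2.5, 2.3, 5.7]
gripper_width: 0.178
```

```bash
python3 -m creep '{"delta_pos":[[0,0,0],[0,0,0],[0,0,0],[0,0,0]],"angular":[[0,0,0],[0,0,0],[0,0,0],[0,0,0]],"fingers":[0.04,0.04,0.05,0.05]}' 60
python3 -m creep '{"delta_pos":[[0,0,0.03],[0,0,0.09],[0,0,0.12],[0,0,0.12]],"angular":[[0,0,0],[0,0,0],[0,0,0],[0,0,0]],"fingers":[0.05,0.05,0.05,0.05]}' 60
python3 - <<'E'
from h import *
w=snap('wrist','w19');f=snap('side','s19'); g=snap('scene','sc19'); 
crop(g['frame'],140,230,200,150,4,'sc19a'); crop(f['frame'],270,300,200,150,4,'s19a')
E
```

```text
t: 29.4
tcp_pos: [529.1, -380.0, 231.0]
orientation: [179.6, 0.3, 85.3]
wrist_force: [-0.2, -0.5, -0.5]
gripper_width: 0.586
t: 29.9
tcp_pos: [529.8, -380.6, 355.4]
orientation: [179.2, 0.6, 85.3]
wrist_force: [-0.1, -0.1, -0.3]
gripper_width: 0.59
```

View pics/w19.png

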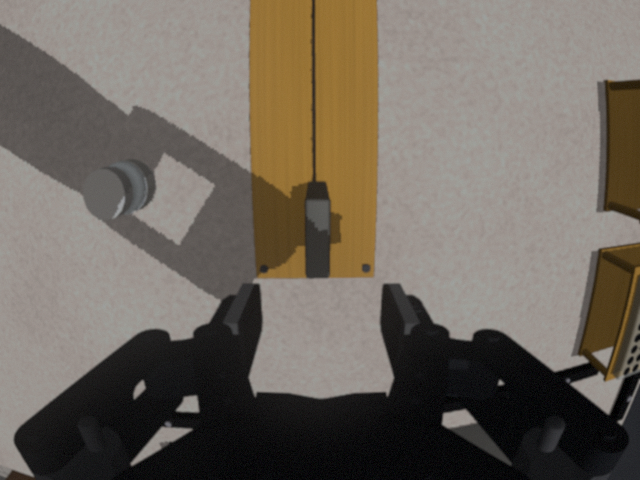

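View pics/s19a.png

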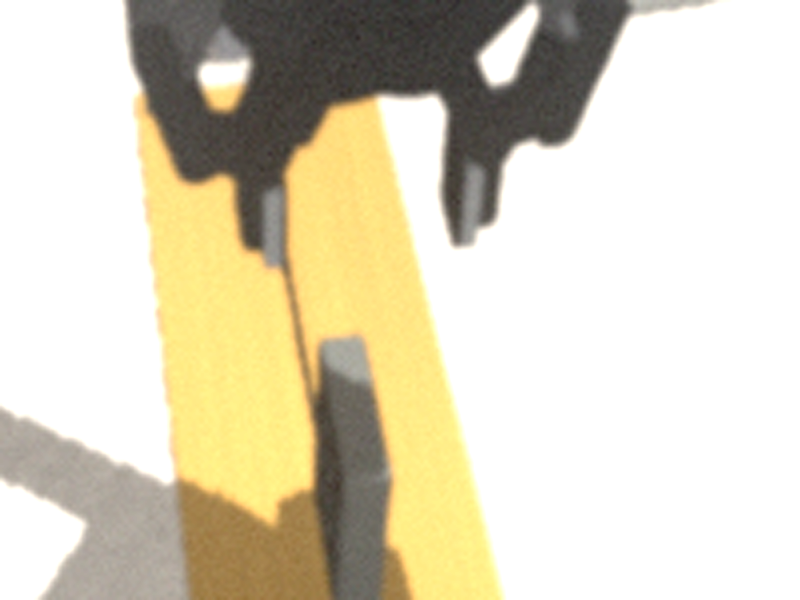

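```bash
python3 - <<'E'
from h import *
f=load('w19'); crop(f['frame'],270,160,100,130,5,'w19a')
T=plane(f,[(307,197),(329,197),(329,277),(306,277)],95,True); L=SR.inv().apply(T-S0); print(L.round(1),L.mean(0).round(1))
to([625,223,290],down(11)); 
E
```

```text
[[  -3.2  -54.    95. ]
 [  10.5  -54.    95. ]
 [  10.9 -107.9   95. ]
 [  -4.5 -107.8   95. ]] [  3.4 -80.9  95. ]
target [625 223 290] dpos [ 0.0963  0.6027 -0.0592] rot [ 7.000e-03  1.000e-03 -1.297e+00] deg 74.3
```

View pics/w19a.png

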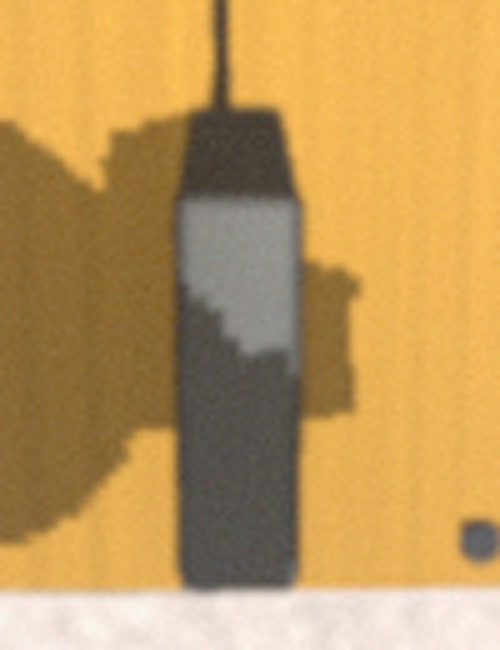

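```bash
python3 -m creep '{"delta_pos":[[0.008,0.05,0],[0.016,0.1,0],[0.025,0.155,0],[0.034,0.21,0],[0.043,0.27,0],[0.052,0.33,0],[0.062,0.39,0],[0.072,0.45,0],[0.082,0.51,-0.02],[0.09,0.56,-0.04],[0.096,0.603,-0.059],[0.096,0.603,-0.059],[0.096,0.603,-0.059]],"angular":[[0,0,-0.12],[0,0,-0.24],[0,0,-0.36],[0,0,-0.48],[0,0,-0.6],[0,0,-0.72],[0,0,-0.84],[0,0,-0.96],[0,0,-1.08],[0,0,-1.2],[0.007,0.001,-1.297],[0.007,0.001,-1.297],[0.007,0.001,-1.297]],"fingers":[0.085,0.085,0.085,0.085,0.085,0.085,0.085,0.085,0.085,0.085,0.085,0.085,0.085]}' 60
python3 - <<'E'
from h import *
w=snap('wrist','w20')
E
```

```text
t: 31.68
tcp_pos: [624.7, 222.6, 290.5]
orientation: [179.8, 0.2, 11.0]
wrist_force: [-0.5, 0.5, -0.3]
gripper_width: 0.995
```

View pics/w20.png

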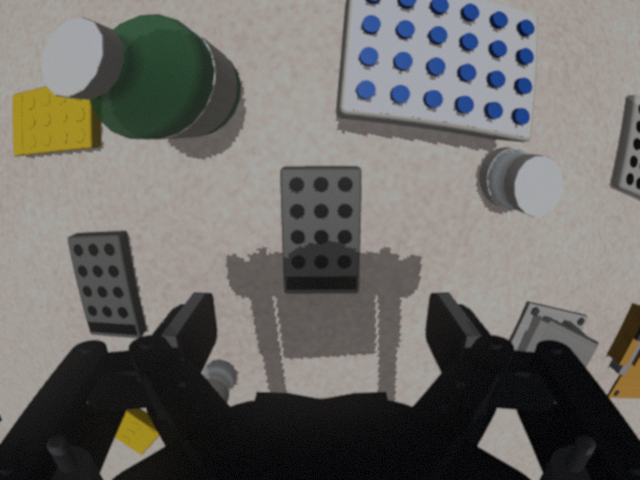

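```bash
python3 - <<'E'
from h import *
f=load('w20'); rectm(f,[(281.5,168),(361,168),(357,292),(286,292)],16)
rectm(f,[(69,235),(126,233),(142,335),(92,336)],16)
E
```

```text
ctr [626.7 222.4  16. ] yaw 11.1 [88.2, 52.3, 88.3, 51.1]
ctr [548.8 385.4  16. ] yaw 10.6 [92.4, 57.1, 87.3, 54.5]
```

```bash
python3 -m creep '{"delta_pos":[[0.001,0,-0.05],[0.001,0,-0.1],[0.001,0,-0.1115],[0.001,0,-0.1115],[0.001,0,-0.1115],[0.001,0,-0.1115],[0.001,0,-0.1115],[0.001,0,-0.1115]],"angular":[[0,0,0],[0,0,0],[0,0,0],[0,0,0],[0,0,0],[0,0,0],[0,0,0],[0,0,0]],"fingers":[0.085,0.085,0.085,0.085,0.04,0.04,0.04,0.04]}' 60
python3 -m creep '{"delta_pos":[[0,0,0.06],[0,0,0.12],[0,0,0.16],[0,0,0.16]],"angular":[[0,0,0],[0,0,0],[0,0,0],[0,0,0]],"fingers":[0.04,0.04,0.04,0.04]}' 60
python3 - <<'E'
from h import *
to(park(170,80,3),RP); w=snap('wrist','w21')
E
```

```text
t: 32.72
tcp_pos: [627.5, 223.4, 184.3]
orientation: [179.8, -0.2, 11.0]
wrist_force: [-1.2, 0.3, 6.3]
gripper_width: 0.587
t: 33.22
tcp_pos: [627.3, 223.5, 347.9]
orientation: [179.9, -0.6, 11.0]
wrist_force: [0.3, 0.1, -1.5]
gripper_width: 0.59
target [579.3 162.3 232.4] dpos [-0.0481 -0.0612 -0.1155] rot [-0.636  0.567  1.231] deg 85.8
```

View pics/w21.png

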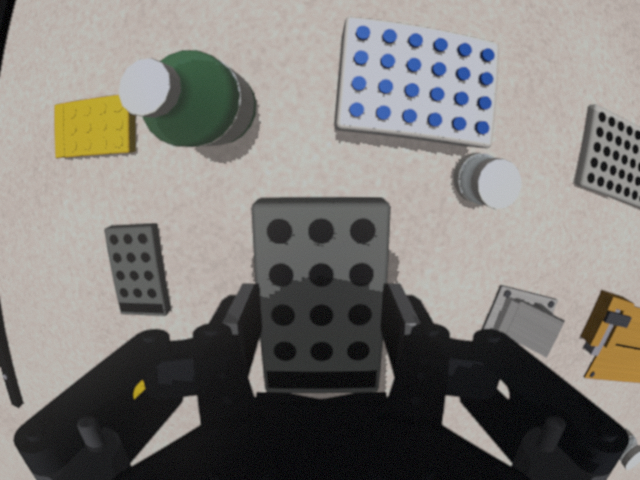

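```bash
python3 -m creep '{"delta_pos":[[-0.005,-0.007,0],[-0.01,-0.014,0],[-0.016,-0.021,0],[-0.022,-0.028,0],[-0.028,-0.035,0],[-0.034,-0.042,-0.02],[-0.04,-0.05,-0.04],[-0.046,-0.058,-0.07],[-0.048,-0.061,-0.1],[-0.048,-0.061,-0.1155],[-0.048,-0.061,-0.1155],[-0.048,-0.061,-0.1155]],"angular":[[-0.071,0.063,0.137],[-0.141,0.126,0.274],[-0.212,0.189,0.41],[-0.283,0.252,0.547],[-0.353,0.315,0.684],[-0.424,0.378,0.821],[-0.495,0.441,0.957],[-0.565,0.504,1.094],[-0.636,0.567,1.231],[-0.636,0.567,1.231],[-0.636,0.567,1.231],[-0.636,0.567,1.231]],"fingers":[0.04,0.04,0.04,0.04,0.04,0.04,0.04,0.04,0.04,0.04,0.04,0.04]}' 60
python3 - <<'E'
from h import *
to(park(175,1.5,3),RP);w=snap('wrist','w22')
E
```

```text
t: 34.78
tcp_pos: [578.8, 162.2, 226.3]
orientation: [179.8, 45.6, 85.6]
wrist_force: [0.0, -0.2, -1.0]
gripper_width: 0.585
target [575.4 110.4 180.4] dpos [-0.0034 -0.0517 -0.0459] rot [0.011 0.002 0.   ] deg 0.6
```

View pics/w22.png

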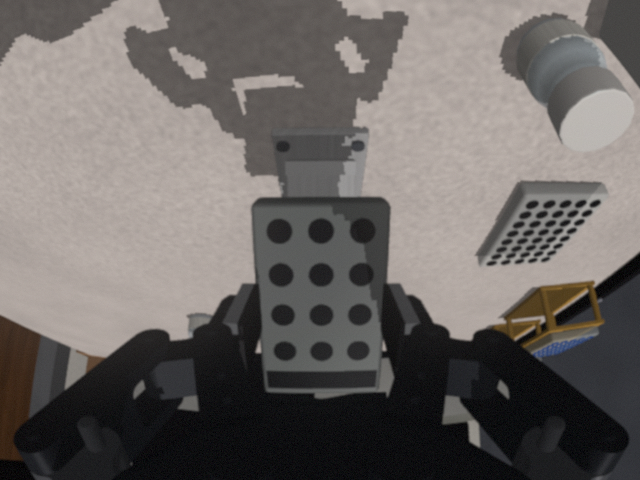

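```bash
python3 -m creep '{"delta_pos":[[-0.001,-0.018,-0.014],[-0.002,-0.036,-0.028],[-0.003,-0.047,-0.037],[-0.0034,-0.0515,-0.0415],[-0.0034,-0.0538,-0.0438],[-0.0034,-0.0538,-0.0438],[-0.0034,-0.0538,-0.0438]],"angular":[[0.011,0.002,0],[0.011,0.002,0],[0.011,0.002,0],[0.011,0.002,0],[0.011,0.002,0],[0.011,0.002,0],[0.011,0.002,0]],"fingers":[0.04,0.04,0.04,0.04,0.04,0.04,0.04]}' 60
python3 -m creep '{"delta_pos":[[0,-0.001,-0.001],[0,-0.002,-0.002],[0,-0.002,-0.002]],"angular":[[0,0,0],[0,0,0],[0,0,0]],"fingers":[0.04,0.04,0.04]}' 60
```

```text
t: 35.7
tcp_pos: [575.1, 108.5, 181.8]
orientation: [-179.9, 45.0, 85.9]
wrist_force: [0.5, 0.7, -0.2]
gripper_width: 0.588
t: 36.08
tcp_pos: [575.3, 107.9, 181.8]
orientation: [-180.0, 45.0, 85.8]
wrist_force: [-5.9, 11.4, 11.0]
gripper_width: 0.585
```

```bash
python3 -m creep '{"delta_pos":[[0,0.0012,0.0012],[0,0.0026,-0.0002],[0,0.004,-0.0016],[0,0.004,-0.0016]],"angular":[[0,0,0],[0,0,0],[0,0,0],[0,0,0]],"fingers":[0.04,0.04,0.04,0.04]}' 60
```

```text
t: 36.58
tcp_pos: [575.8, 110.5, 179.5]
orientation: [179.9, 45.1, 85.8]
wrist_force: [-0.0, 2.7, 6.8]
gripper_width: 0.59
```

```bash
python3 -m creep '{"delta_pos":[[0,0,0],[0,0,0],[0,0,0],[0,0,0],[0.002,0.03,0.03],[0.004,0.06,0.06],[0.004,0.06,0.12],[0.004,0.06,0.16],[0.004,0.06,0.16]],"angular":[[0,0,0],[0,0,0],[0,0,0],[0,0,0],[0,0,0],[0,0,0],[0,0,0],[0,0,0],[0,0,0]],"fingers":[0.085,0.085,0.085,0.085,0.085,0.085,0.085,0.06,0.05]}' 60
python3 - <<'E'
from h import *
to(regrip(17,70)+[0,0,80],down(-4.2))
f=snap('side','s23'); g=snap('scene','sc23'); 
crop(g['frame'],260,220,120,90,6,'sc23a');crop(f['frame'],280,200,120,90,6,'s23a')
E
```

```text
t: 37.7
tcp_pos: [579.7, 170.6, 342.8]
orientation: [179.5, 44.9, 85.5]
wrist_force: [0.2, -0.3, 0.0]
gripper_width: 0.605
target [ 553.4 -190.3  312.4] dpos [-0.0264 -0.3609 -0.0304] rot [ 0.571 -0.651 -1.481] deg 98.3
```

View pics/sc23a.png

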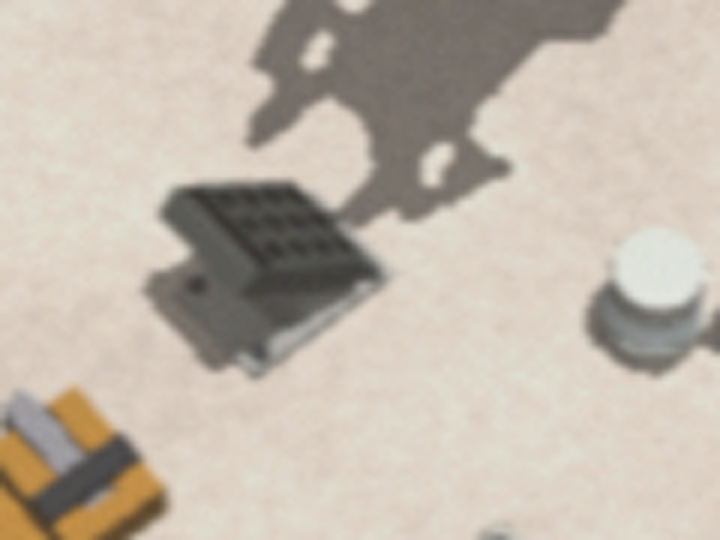

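Parked like the first (free end at crop (160–290, 190–290)). Going over to the regrip side with the same path as before.

```bash
python3 -m creep '{"delta_pos":[[0,-0.036,0.01],[-0.003,-0.072,0.02],[-0.006,-0.108,0.03],[-0.009,-0.144,0.04],[-0.012,-0.18,0.04],[-0.015,-0.216,0.04],[-0.018,-0.252,0.03],[-0.021,-0.288,0.02],[-0.024,-0.324,0.01],[-0.026,-0.361,0],[-0.026,-0.361,-0.02],[-0.026,-0.361,-0.03]],"angular":[[0.057,-0.065,-0.148],[0.114,-0.13,-0.296],[0.171,-0.196,-0.445],[0.228,-0.261,-0.593],[0.285,-0.326,-0.741],[0.343,-0.391,-0.889],[0.4,-0.456,-1.037],[0.457,-0.522,-1.186],[0.514,-0.587,-1.334],[0.571,-0.652,-1.482],[0.571,-0.652,-1.482],[0.571,-0.652,-1.482]],"fingers":[0.05,0.05,0.05,0.05,0.05,0.05,0.05,0.05,0.05,0.05,0.05,0.05]}' 60
python3 -m creep '{"delta_pos":[[0,0,0],[0,0,0],[0,0,0],[0.002,0,-0.02],[0.002,0,-0.05],[0.002,0,-0.075],[0.002,0,-0.075],[0.002,0,-0.075]],"angular":[[0.17,-0.014,-0.002],[0.34,-0.028,-0.004],[0.51,-0.042,-0.006],[0.68,-0.056,-0.008],[0.774,-0.064,-0.01],[0.774,-0.064,-0.01],[0.774,-0.064,-0.01],[0.774,-0.064,-0.01]],"fingers":[0.05,0.05,0.05,0.05,0.05,0.05,0.05,0.05]}' 60
python3 - <<'E'
from h import *
to(regrip(17,0),RG)
w=snap('wrist','w24'); crop(w['frame'],240,180,160,150,4,'w24a')
free=B0+BR.apply(REST+45*np.array([0,-s2,s2])); print(proj(w,free,True))
E
```

```text
t: 39.3
tcp_pos: [551.8, -190.2, 304.1]
orientation: [-179.6, 0.4, -3.9]
wrist_force: [-0.4, 0.0, -0.2]
gripper_width: 0.583
t: 40.3
tcp_pos: [555.3, -190.4, 233.6]
orientation: [-135.2, -0.3, -4.5]
wrist_force: [0.2, -0.2, 0.8]
gripper_width: 0.586
target [ 557.  -141.   182.9] dpos [ 0.0017  0.0494 -0.0507] rot [0.004 0.005 0.006] deg 0.5
[[322.68505187 278.34923043]]
```

View pics/w24a.png

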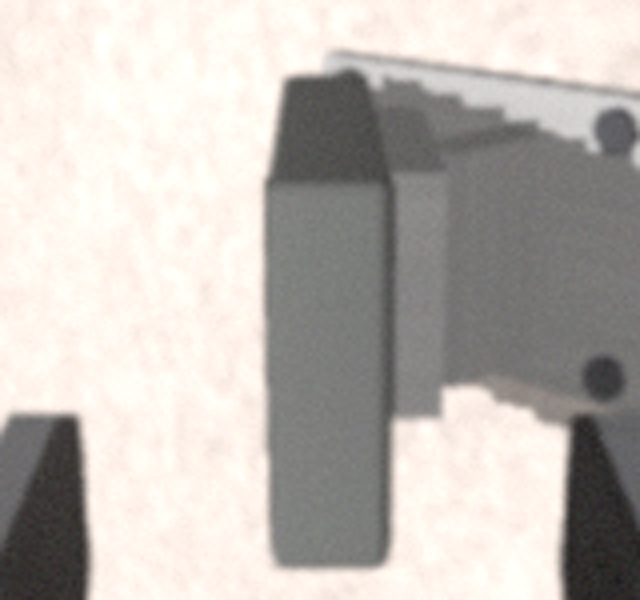

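```bash
python3 -m creep '{"delta_pos":[[0.0005,0.012,-0.0125],[0.001,0.025,-0.026],[0.0015,0.038,-0.039],[0.002,0.0497,-0.0507],[0.002,0.0497,-0.0507],[0.002,0.0497,-0.0507]],"angular":[[0.004,0.005,0.006],[0.004,0.005,0.006],[0.004,0.005,0.006],[0.004,0.005,0.006],[0.004,0.005,0.006],[0.004,0.005,0.006]],"fingers":[0.05,0.05,0.05,0.05,0.05,0.05]}' 60
python3 -m creep '{"delta_pos":[[0,0,0],[0,0,0],[0,0,0],[0,0,0],[0,0,0]],"angular":[[0,0,0],[0,0,0],[0,0,0],[0,0,0],[0,0,0]],"fingers":[0.005,0.005,0.005,0.005,0.005]}' 60
python3 -m creep '{"delta_pos":[[0,-0.02,0.02],[-0.002,-0.04,0.04],[-0.004,-0.06,0.07],[-0.004,-0.06,0.11],[-0.004,-0.06,0.14],[-0.004,-0.06,0.14]],"angular":[[0,0,0],[0,0,0],[0,0,0],[0,0,0],[0,0,0],[0,0,0]],"fingers":[0.005,0.005,0.005,0.005,0.005,0.005]}' 60
python3 - <<'E'
from h import *
w=snap('wrist','w25')
to(S0+SR.apply([-2,0,280]),down(85.3))
E
```

```text
t: 41.1
tcp_pos: [557.0, -141.2, 182.3]
orientation: [-135.0, 0.0, -4.3]
wrist_force: [0.7, -0.4, 0.6]
gripper_width: 0.586
t: 41.72
tcp_pos: [557.1, -141.6, 182.8]
orientation: [-135.0, -0.0, -4.3]
wrist_force: [-0.8, -3.5, 4.6]
gripper_width: 0.179
t: 42.48
tcp_pos: [553.2, -201.3, 324.3]
orientation: [-135.1, -0.2, -4.3]
wrist_force: [0.4, 0.4, -1.6]
gripper_width: 0.175
target [ 532.7 -298.5  280. ] dpos [-0.02   -0.0976 -0.0421] rot [-0.659 -0.563  1.475] deg 98.0
```

View pics/w25.png

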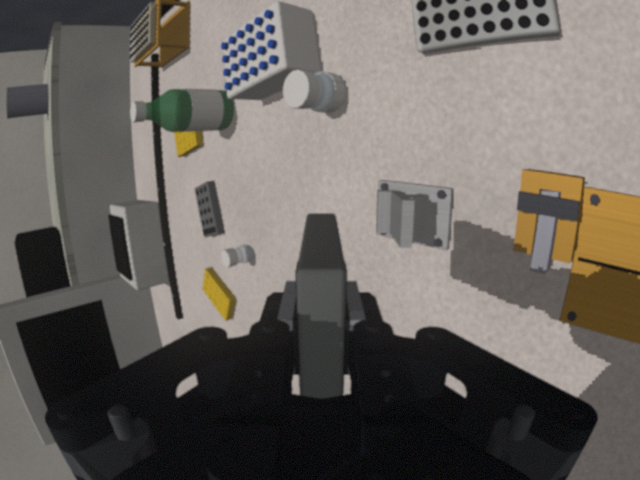

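```bash
python3 -m creep '{"delta_pos":[[0,0,0],[-0.002,-0.01,0],[-0.004,-0.02,0],[-0.006,-0.03,0],[-0.008,-0.04,0],[-0.01,-0.05,0],[-0.013,-0.06,0],[-0.016,-0.07,0],[-0.018,-0.085,0],[-0.02,-0.0975,0],[-0.02,-0.0975,-0.02],[-0.02,-0.0975,-0.042],[-0.02,-0.0975,-0.042],[-0.02,-0.0975,-0.042]],"angular":[[-0.066,-0.056,0.147],[-0.132,-0.113,0.295],[-0.197,-0.169,0.442],[-0.263,-0.226,0.59],[-0.329,-0.282,0.737],[-0.395,-0.338,0.885],[-0.461,-0.395,1.032],[-0.526,-0.451,1.18],[-0.592,-0.508,1.327],[-0.659,-0.563,1.475],[-0.659,-0.563,1.475],[-0.659,-0.563,1.475],[-0.659,-0.563,1.475],[-0.659,-0.563,1.475]],"fingers":[0.005,0.005,0.005,0.005,0.005,0.005,0.005,0.005,0.005,0.005,0.005,0.005,0.005,0.005]}' 60
python3 - <<'E'
from h import *
to(S0+SR.apply([-2,0,236]),down(85.3))
E
```

```text
t: 44.28
tcp_pos: [532.7, -298.2, 279.0]
orientation: [-179.8, -0.0, 85.2]
wrist_force: [-0.8, 0.4, -0.3]
gripper_width: 0.179
target [ 532.7 -298.5  236. ] dpos [-0.     -0.0004 -0.043 ] rot [-0.001 -0.003  0.002] deg 0.2
```

```bash
python3 -m creep '{"delta_pos":[[0,0,-0.02],[0,0,-0.035],[0,0,-0.041],[0,0,-0.043],[0,0,-0.043],[0,0,-0.0445],[0,0,-0.046],[0,0,-0.046]],"angular":[[0,-0.003,0.002],[0,-0.003,0.002],[0,-0.003,0.002],[0,-0.003,0.002],[0,-0.003,0.002],[0,-0.003,0.002],[0,-0.003,0.002],[0,-0.003,0.002]],"fingers":[0.005,0.005,0.005,0.005,0.005,0.005,0.005,0.005]}' 60
```

```text
t: 45.28
tcp_pos: [532.7, -298.6, 234.1]
orientation: [179.9, 0.0, 85.4]
wrist_force: [0.3, 0.2, -0.3]
gripper_width: 0.179
```

```bash
python3 -m creep '{"delta_pos":[[0,0,-0.001],[0,0,-0.002],[0,0,-0.002]],"angular":[[0,0,0],[0,0,0],[0,0,0]],"fingers":[0.005,0.005,0.005]}' 60
```

```text
t: 45.65
tcp_pos: [532.9, -298.8, 233.1]
orientation: [179.9, 0.0, 85.4]
wrist_force: [-3.0, 0.9, 5.5]
gripper_width: 0.178
```

```bash
python3 -m creep '{"delta_pos":[[0,0,0],[0,0,0],[0,0,0],[0,0,0],[0,0,0.03],[0,0,0.09],[0,0,0.12],[0,0,0.12]],"angular":[[0,0,0],[0,0,0],[0,0,0],[0,0,0],[0,0,0],[0,0,0],[0,0,0],[0,0,0]],"fingers":[0.04,0.04,0.05,0.05,0.05,0.05,0.05,0.05]}' 60
python3 - <<'E'
from h import *
w=snap('wrist','w26'); to([548,386,290],down(12))
E
```

```text
t: 46.65
tcp_pos: [533.5, -299.1, 356.1]
orientation: [179.5, 0.2, 85.4]
wrist_force: [-0.7, -0.5, 0.6]
gripper_width: 0.585
target [548 386 290] dpos [ 0.0151  0.6847 -0.0633] rot [ 0.004  0.002 -1.28 ] deg 73.4
```

View pics/w26.png

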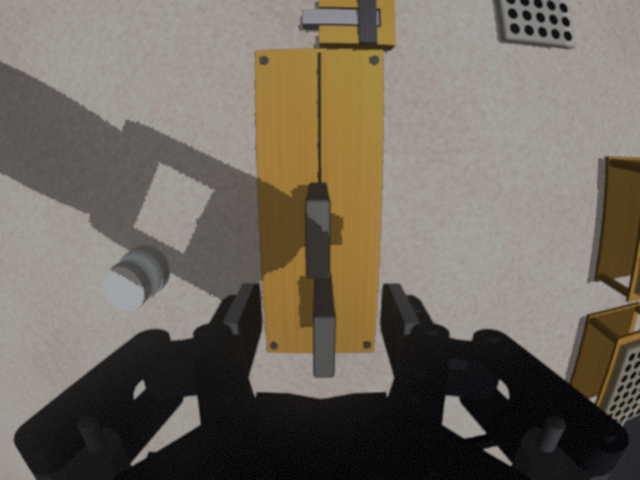

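Both stand on the line: cart 1's top is at (324,345), cart 2's at (318,237). Now the third cartridge.

```bash
python3 -m creep '{"delta_pos":[[0.001,0.05,0],[0.002,0.1,0],[0.003,0.16,0],[0.004,0.22,0],[0.005,0.28,0],[0.006,0.34,0],[0.008,0.4,0],[0.01,0.46,0],[0.012,0.52,0],[0.014,0.58,-0.02],[0.015,0.64,-0.04],[0.015,0.685,-0.06],[0.015,0.685,-0.063],[0.015,0.685,-0.063],[0.015,0.685,-0.063]],"angular":[[0,0,-0.1],[0,0,-0.2],[0,0,-0.3],[0,0,-0.4],[0,0,-0.5],[0,0,-0.6],[0,0,-0.72],[0,0,-0.84],[0,0,-0.96],[0,0,-1.08],[0,0,-1.2],[0.004,0.002,-1.28],[0.004,0.002,-1.28],[0.004,0.002,-1.28],[0.004,0.002,-1.28]],"fingers":[0.085,0.085,0.085,0.085,0.085,0.085,0.085,0.085,0.085,0.085,0.085,0.085,0.085,0.085,0.085]}' 60
python3 - <<'E'
from h import *
w=snap('wrist','w27')
E
```

```text
t: 48.58
tcp_pos: [548.0, 385.3, 289.0]
orientation: [-179.9, -0.1, 12.0]
wrist_force: [-0.6, 0.3, -1.2]
gripper_width: 0.997
```

View pics/w27.png

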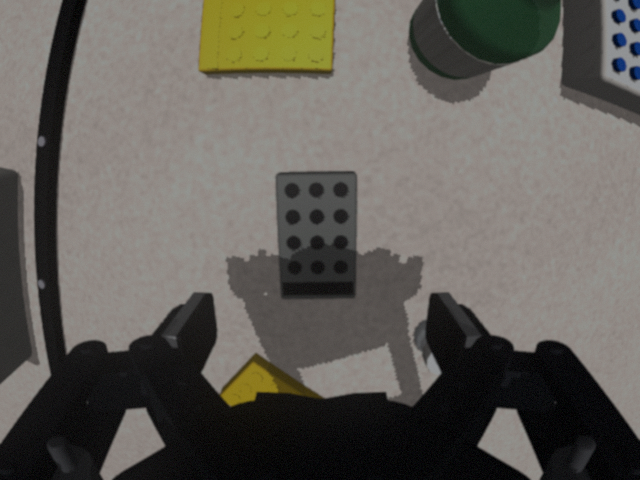

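```bash
python3 - <<'E'
from h import *
f=load('w27'); rectm(f,[(276.5,173),(357,173),(354,297),(281.5,297)],16)
E
```

```text
ctr [547.4 389.   16. ] yaw 12.2 [88.4, 52.8, 88.2, 52.1]
```

```bash
python3 -m creep '{"delta_pos":[[-0.001,0.0035,-0.05],[-0.001,0.0035,-0.1],[-0.001,0.0035,-0.1115],[-0.001,0.0035,-0.1115],[-0.001,0.0035,-0.1115],[-0.001,0.0035,-0.1115],[-0.001,0.0035,-0.1115],[-0.001,0.0035,-0.1115]],"angular":[[0,0,0.003],[0,0,0.003],[0,0,0.003],[0,0,0.003],[0,0,0.003],[0,0,0.003],[0,0,0.003],[0,0,0.003]],"fingers":[0.085,0.085,0.085,0.085,0.04,0.04,0.04,0.04]}' 60
python3 -m creep '{"delta_pos":[[0,0,0.06],[0,0,0.12],[0,0,0.16],[0,0,0.16]],"angular":[[0,0,0],[0,0,0],[0,0,0],[0,0,0]],"fingers":[0.04,0.04,0.04,0.04]}' 60
python3 - <<'E'
from h import *
to(park(172,80,3),RP); w=snap('wrist','w28')
E
```

```text
t: 49.62
tcp_pos: [548.0, 390.6, 181.1]
orientation: [-179.8, -0.4, 12.2]
wrist_force: [-0.1, -0.6, 6.7]
gripper_width: 0.607
t: 50.12
tcp_pos: [547.7, 390.6, 344.2]
orientation: [-179.7, -0.6, 12.2]
wrist_force: [0.1, 0.2, -0.4]
gripper_width: 0.599
target [579.4 163.7 233.8] dpos [ 0.0317 -0.2269 -0.1104] rot [-0.647  0.554  1.214] deg 85.0
```

View pics/w28.png

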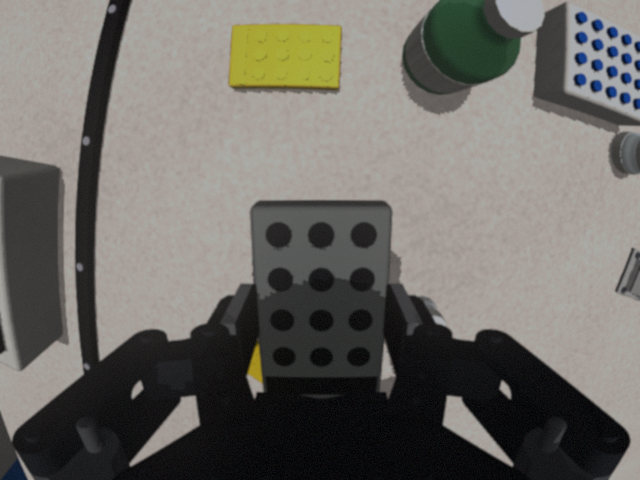

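```bash
python3 -m creep '{"delta_pos":[[0.003,-0.023,0],[0.006,-0.046,0],[0.01,-0.07,0],[0.013,-0.093,0],[0.016,-0.116,0],[0.02,-0.14,-0.01],[0.024,-0.165,-0.03],[0.028,-0.19,-0.06],[0.032,-0.227,-0.09],[0.032,-0.227,-0.11],[0.032,-0.227,-0.11],[0.032,-0.227,-0.11]],"angular":[[-0.072,0.062,0.135],[-0.144,0.123,0.27],[-0.216,0.185,0.405],[-0.288,0.246,0.54],[-0.359,0.308,0.674],[-0.431,0.369,0.809],[-0.503,0.431,0.944],[-0.575,0.492,1.079],[-0.647,0.554,1.214],[-0.647,0.554,1.214],[-0.647,0.554,1.214],[-0.647,0.554,1.214]],"fingers":[0.04,0.04,0.04,0.04,0.04,0.04,0.04,0.04,0.04,0.04,0.04,0.04]}' 60
python3 - <<'E'
from h import *
to(park(173,1.5,5),RP);w=snap('wrist','w29')
E
```

```text
t: 51.68
tcp_pos: [579.0, 163.6, 228.1]
orientation: [179.7, 45.6, 85.7]
wrist_force: [-0.2, 1.1, -0.1]
gripper_width: 0.609
target [575.2 107.6 180.4] dpos [-0.0038 -0.056  -0.0477] rot [ 0.01   0.003 -0.003] deg 0.6
```

View pics/w29.png

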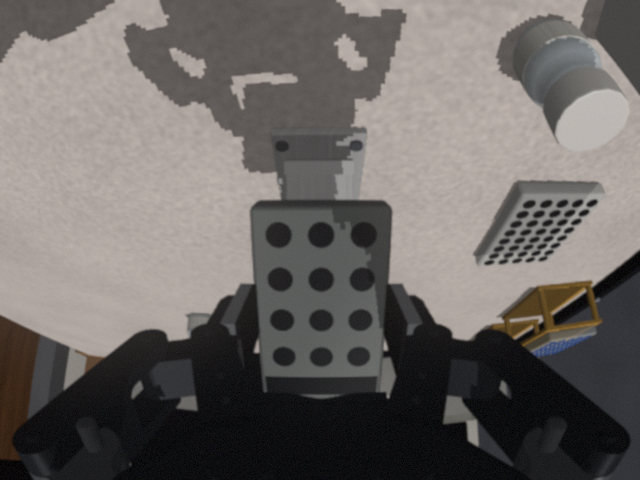

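```bash
python3 -m creep '{"delta_pos":[[-0.001,-0.018,-0.015],[-0.002,-0.036,-0.03],[-0.003,-0.048,-0.04],[-0.0034,-0.053,-0.0447],[-0.0034,-0.056,-0.0477],[-0.0034,-0.056,-0.0477],[-0.0034,-0.056,-0.0477]],"angular":[[0.01,0.003,-0.003],[0.01,0.003,-0.003],[0.01,0.003,-0.003],[0.01,0.003,-0.003],[0.01,0.003,-0.003],[0.01,0.003,-0.003],[0.01,0.003,-0.003]],"fingers":[0.04,0.04,0.04,0.04,0.04,0.04,0.04]}' 60
python3 -m creep '{"delta_pos":[[0,-0.001,-0.001],[0,-0.002,-0.002],[0,-0.002,-0.002]],"angular":[[0,0,0],[0,0,0],[0,0,0]],"fingers":[0.04,0.04,0.04]}' 60
```

```text
t: 52.6
tcp_pos: [575.6, 107.2, 180.4]
orientation: [180.0, 45.0, 85.8]
wrist_force: [-0.4, -0.7, -0.7]
gripper_width: 0.605
t: 52.98
tcp_pos: [575.7, 105.9, 179.3]
orientation: [180.0, 45.0, 85.7]
wrist_force: [-3.1, 5.9, 5.7]
gripper_width: 0.604
```

```bash
python3 -m creep '{"delta_pos":[[0,0.0006,0.0006],[0,0.0022,-0.001],[0,0.0038,-0.0026],[0,0.0038,-0.0026]],"angular":[[0,0,0],[0,0,0],[0,0,0],[0,0,0]],"fingers":[0.04,0.04,0.04,0.04]}' 60
```

```text
t: 53.48
tcp_pos: [576.1, 108.9, 176.3]
orientation: [179.9, 45.1, 85.7]
wrist_force: [0.1, 2.1, 5.0]
gripper_width: 0.605
```

```bash
python3 -m creep '{"delta_pos":[[0,0,0],[0,0,0],[0,0,0],[0,0,0],[0.002,0.03,0.03],[0.004,0.06,0.06],[0.004,0.06,0.12],[0.004,0.06,0.16],[0.004,0.06,0.16]],"angular":[[0,0,0],[0,0,0],[0,0,0],[0,0,0],[0,0,0],[0,0,0],[0,0,0],[0,0,0],[0,0,0]],"fingers":[0.085,0.085,0.085,0.085,0.085,0.085,0.085,0.06,0.05]}' 60
python3 - <<'E'
from h import *
to(regrip(17,70)+[0,0,80],down(-4.2))
g=snap('scene','sc30'); 
crop(g['frame'],200,220,180,120,4.4,'sc30a')
E
```

```text
t: 54.6
tcp_pos: [580.3, 169.1, 340.3]
orientation: [179.4, 44.9, 85.3]
wrist_force: [0.4, 0.2, -0.8]
gripper_width: 0.605
target [ 553.4 -190.3  312.4] dpos [-0.027  -0.3595 -0.0279] rot [ 0.571 -0.65  -1.48 ] deg 98.2
```

View pics/sc30a.png

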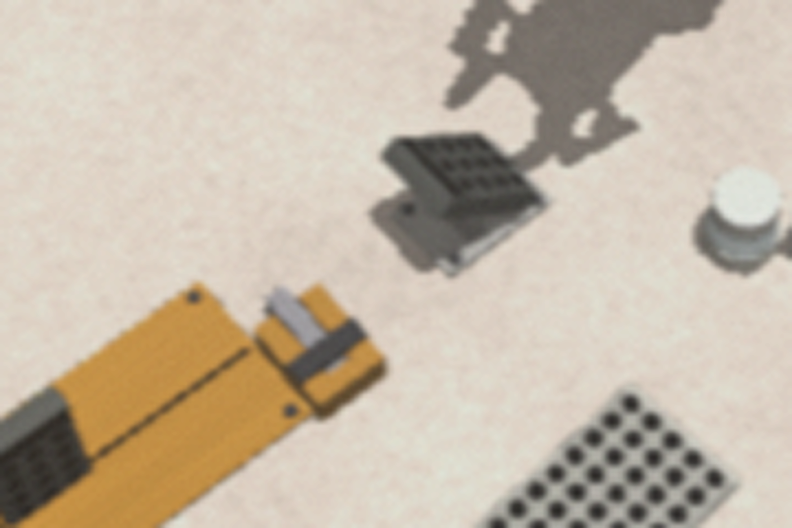

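Parked again, same place. Over to the regrip side.

```bash
python3 -m creep '{"delta_pos":[[0,-0.036,0.01],[-0.003,-0.072,0.02],[-0.006,-0.108,0.03],[-0.009,-0.144,0.04],[-0.012,-0.18,0.04],[-0.015,-0.216,0.04],[-0.018,-0.252,0.03],[-0.021,-0.288,0.02],[-0.024,-0.324,0.01],[-0.026,-0.36,0],[-0.026,-0.36,-0.02],[-0.026,-0.36,-0.028]],"angular":[[0.057,-0.065,-0.148],[0.114,-0.13,-0.296],[0.171,-0.196,-0.445],[0.228,-0.261,-0.593],[0.285,-0.326,-0.741],[0.343,-0.391,-0.889],[0.4,-0.456,-1.037],[0.457,-0.522,-1.186],[0.514,-0.587,-1.334],[0.571,-0.652,-1.482],[0.571,-0.652,-1.482],[0.571,-0.652,-1.482]],"fingers":[0.05,0.05,0.05,0.05,0.05,0.05,0.05,0.05,0.05,0.05,0.05,0.05]}' 60
python3 -m creep '{"delta_pos":[[0,0,0],[0,0,0],[0,0,0],[0.002,0,-0.02],[0.002,0,-0.05],[0.002,0,-0.075],[0.002,0,-0.075],[0.002,0,-0.075]],"angular":[[0.17,-0.014,-0.002],[0.34,-0.028,-0.004],[0.51,-0.042,-0.006],[0.68,-0.056,-0.008],[0.774,-0.064,-0.01],[0.774,-0.064,-0.01],[0.774,-0.064,-0.01],[0.774,-0.064,-0.01]],"fingers":[0.05,0.05,0.05,0.05,0.05,0.05,0.05,0.05]}' 60
python3 - <<'E'
from h import *
to(regrip(17,0),RG)
w=snap('wrist','w31'); crop(w['frame'],240,180,160,150,4,'w31a')
free=B0+BR.apply(REST+45*np.array([0,-s2,s2])); print(proj(w,free,True))
E
```

```text
t: 56.15
tcp_pos: [552.3, -190.7, 303.6]
orientation: [-179.6, 0.4, -4.0]
wrist_force: [-0.9, 0.8, -0.5]
gripper_width: 0.589
t: 57.15
tcp_pos: [555.8, -190.9, 233.1]
orientation: [-135.2, -0.2, -4.6]
wrist_force: [-0.2, -0.1, -0.6]
gripper_width: 0.584
target [ 557.  -141.   182.9] dpos [ 0.0011  0.05   -0.0503] rot [0.004 0.004 0.008] deg 0.5
[[321.34103358 279.61424889]]
```

View pics/w31a.png

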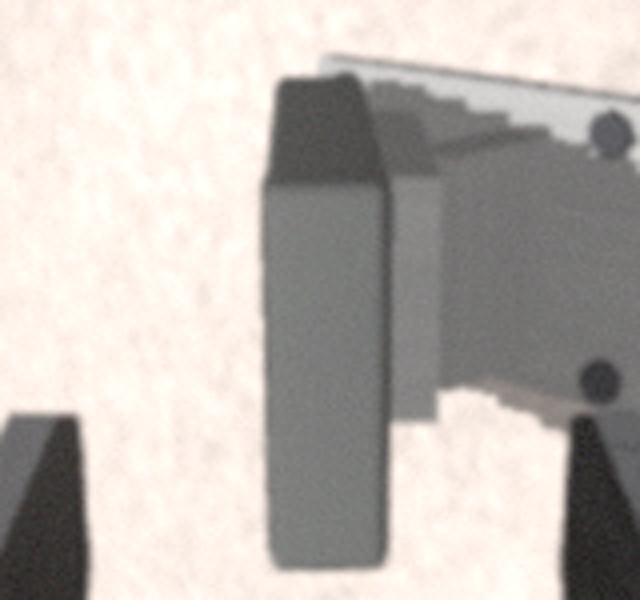

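```bash
python3 -m creep '{"delta_pos":[[0.0005,0.012,-0.0125],[0.001,0.025,-0.026],[0.0015,0.038,-0.039],[0.002,0.05,-0.0503],[0.002,0.05,-0.0503],[0.002,0.05,-0.0503]],"angular":[[0.004,0.004,0.008],[0.004,0.004,0.008],[0.004,0.004,0.008],[0.004,0.004,0.008],[0.004,0.004,0.008],[0.004,0.004,0.008]],"fingers":[0.05,0.05,0.05,0.05,0.05,0.05]}' 60
python3 -m creep '{"delta_pos":[[0,0,0],[0,0,0],[0,0,0],[0,0,0],[0,0,0]],"angular":[[0,0,0],[0,0,0],[0,0,0],[0,0,0],[0,0,0]],"fingers":[0.005,0.005,0.005,0.005,0.005]}' 60
python3 -m creep '{"delta_pos":[[0,-0.02,0.02],[-0.002,-0.04,0.04],[-0.004,-0.06,0.07],[-0.004,-0.06,0.11],[-0.004,-0.06,0.14],[-0.004,-0.06,0.14]],"angular":[[0,0,0],[0,0,0],[0,0,0],[0,0,0],[0,0,0],[0,0,0]],"fingers":[0.005,0.005,0.005,0.005,0.005,0.005]}' 60
python3 - <<'E'
from h import *
w=snap('wrist','w32')
to(S0+SR.apply([-2,80,280]),down(85.3))
E
```

```text
t: 57.95
tcp_pos: [557.6, -141.4, 182.2]
orientation: [-135.0, 0.0, -4.2]
wrist_force: [0.3, 0.3, -0.3]
gripper_width: 0.588
t: 58.58
tcp_pos: [557.7, -141.8, 182.7]
orientation: [-135.0, -0.0, -4.3]
wrist_force: [0.0, -3.3, 4.9]
gripper_width: 0.178
t: 59.32
tcp_pos: [553.9, -201.5, 324.1]
orientation: [-135.1, -0.2, -4.2]
wrist_force: [1.1, -0.2, -1.5]
gripper_width: 0.177
target [ 539.3 -218.8  280. ] dpos [-0.014  -0.0176 -0.0419] rot [-0.658 -0.564  1.475] deg 98.0
```

View pics/w32.png

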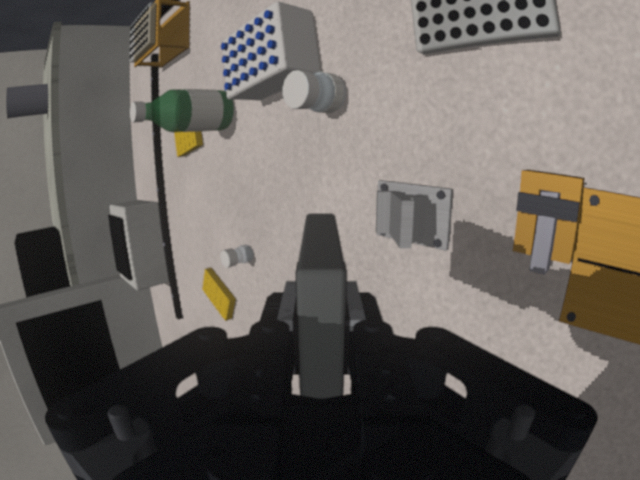

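```bash
python3 -m creep '{"delta_pos":[[0,0,0],[-0.001,0,0],[-0.003,0,0],[-0.005,-0.002,0],[-0.007,-0.004,0],[-0.009,-0.006,0],[-0.011,-0.009,0],[-0.013,-0.012,0],[-0.014,-0.015,0],[-0.014,-0.0176,0],[-0.014,-0.0176,-0.02],[-0.014,-0.0176,-0.042],[-0.014,-0.0176,-0.042],[-0.014,-0.0176,-0.042]],"angular":[[-0.066,-0.056,0.147],[-0.132,-0.113,0.295],[-0.197,-0.169,0.442],[-0.263,-0.226,0.59],[-0.329,-0.282,0.737],[-0.395,-0.338,0.885],[-0.461,-0.395,1.032],[-0.526,-0.451,1.18],[-0.592,-0.508,1.327],[-0.658,-0.564,1.475],[-0.658,-0.564,1.475],[-0.658,-0.564,1.475],[-0.658,-0.564,1.475],[-0.658,-0.564,1.475]],"fingers":[0.005,0.005,0.005,0.005,0.005,0.005,0.005,0.005,0.005,0.005,0.005,0.005,0.005,0.005]}' 60
python3 - <<'E'
from h import *
to(S0+SR.apply([-2,80,234]),down(85.3)); snap('wrist','w33')
E
```

```text
t: 61.12
tcp_pos: [539.2, -218.8, 279.0]
orientation: [-179.8, -0.1, 85.2]
wrist_force: [0.5, 0.9, -0.7]
gripper_width: 0.176
target [ 539.3 -218.8  234. ] dpos [ 0.     0.    -0.045] rot [-0.001 -0.003  0.001] deg 0.2
```

View pics/w33.png

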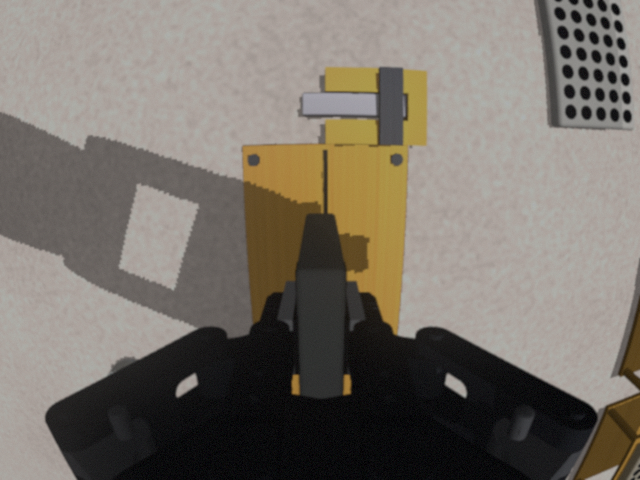

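```bash
python3 -m creep '{"delta_pos":[[0,0,-0.02],[0,0,-0.035],[0,0,-0.041],[0,0,-0.043],[0,0,-0.045],[0,0,-0.0465],[0,0,-0.0475],[0,0,-0.0475]],"angular":[[0,-0.003,0.001],[0,-0.003,0.001],[0,-0.003,0.001],[0,-0.003,0.001],[0,-0.003,0.001],[0,-0.003,0.001],[0,-0.003,0.001],[0,-0.003,0.001]],"fingers":[0.005,0.005,0.005,0.005,0.005,0.005,0.005,0.005]}' 60
```

```text
t: 62.18
tcp_pos: [539.5, -219.0, 233.1]
orientation: [179.9, 0.0, 85.4]
wrist_force: [-0.4, 0.5, 1.8]
gripper_width: 0.183
```

```bash
python3 -m creep '{"delta_pos":[[0,0,-0.001],[0,0,-0.001],[0,0,-0.001],[0,0,-0.001],[0,0,-0.001],[0,0,0.03],[0,0,0.09],[0,0,0.16],[0,0,0.18],[0,0,0.18]],"angular":[[0,0,0],[0,0,0],[0,0,0],[0,0,0],[0,0,0],[0,0,0],[0,0,0],[0,0,0],[0,0,0],[0,0,0]],"fingers":[0.005,0.04,0.04,0.05,0.05,0.05,0.05,0.05,0.05,0.05]}' 60
python3 - <<'E'
from h import *
w=snap('wrist','w34'); f=snap('side','s34'); g=snap('scene','sc34'); 
crop(g['frame'],140,230,200,150,4,'sc34a'); crop(f['frame'],270,270,200,150,4,'s34a')
E
```

```text
t: 63.42
tcp_pos: [539.8, -219.1, 416.2]
orientation: [179.6, 0.1, 85.4]
wrist_force: [0.6, -0.5, -1.2]
gripper_width: 0.586
```

View pics/w34.png

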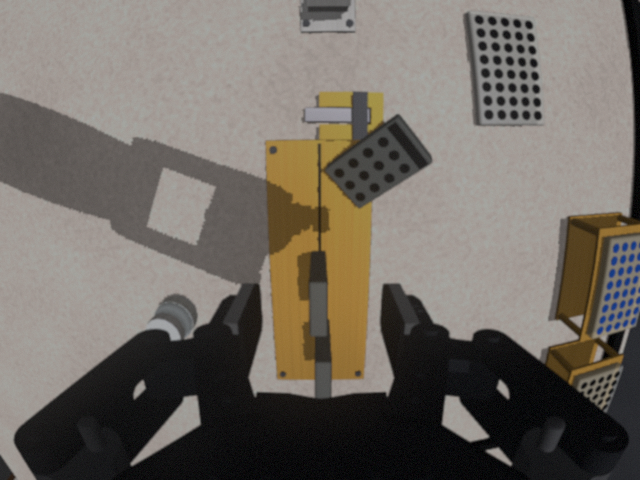

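View pics/sc34a.png

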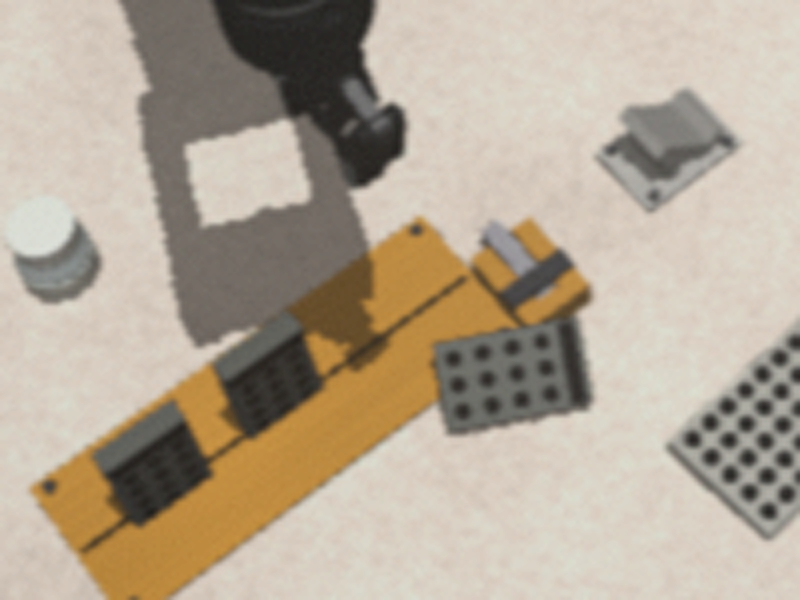

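View pics/s34a.png

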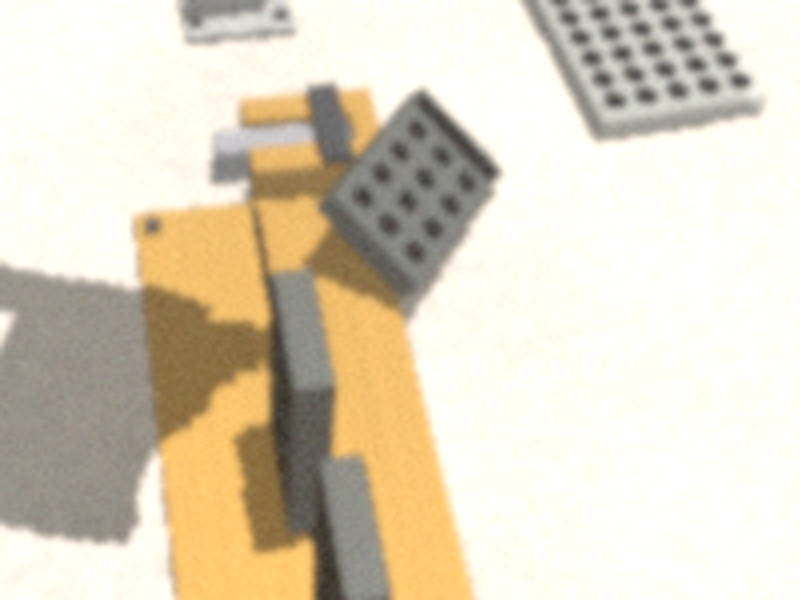

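View pics/sc34.png

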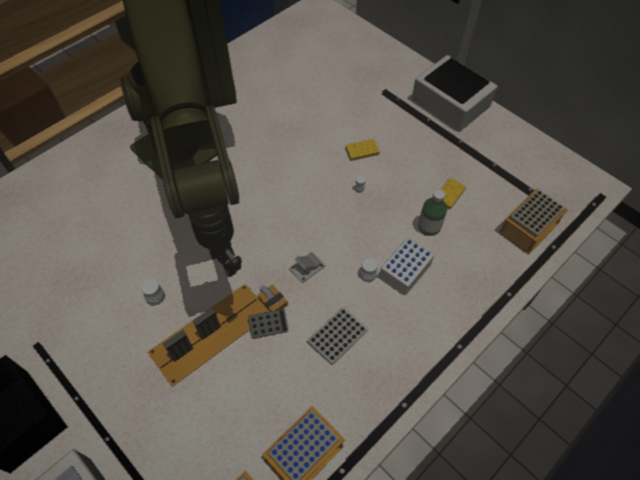

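```bash
python3 - <<'E'
from h import *
w=load('w34');f=load('s34');g=load('sc34')
crop(w['frame'],300,90,150,130,5,'w34a')
sc=np.array([(577,320),(590,408),(450,433),(435,345)])/4+[140,230]
sd=np.array([(425,92),(500,172),(408,290),(325,205)])/4+[270,270]
wr=np.array([(400,115),(432,160),(360,207),(323,168)],float)
def multi(obs):
    A=np.zeros((3,3));b=np.zeros(3)
    for F,uv,fi in obs:
        d=rays(F,uv,fi)[0]; d/=np.linalg.norm(d); M=np.eye(3)-np.outer(d,d); A+=M; b+=M@np.asarray(F['xyz'])
    return np.linalg.solve(A,b)
P=np.array([multi([(g,a,False),(f,b,False),(w,c,True)]) for a,b,c in zip(sc,sd,wr)])
print('world',P.round(1)); print('stand',SR.inv().apply(P-S0).round(1)); print([float(np.linalg.norm(P[i]-P[i-1]).round(1)) for i in range(4)])
for p,a,b,c in zip(P,sc,sd,wr): print((proj(g,p)-a).round(1),(proj(f,p)-b).round(1),(proj(w,p,True)-c).round(1))
E
```

```text
world [[ 629.1 -137.5   36.2]
 [ 663.5 -173.7   13.9]
 [ 600.5 -227.9   -4.1]
 [ 564.7 -192.2   20. ]]
stand [[ 80.8 168.4  36.2]
 [118.1 135.2  13.9]
 [ 59.7  75.9  -4.1]
 [ 21.2 108.6  20. ]]
[86.0, 54.7, 85.1, 56.0]
[[ 0.2 -1.1]] [[-1.5  1.5]] [[5.  0.8]]
[[-4.  -0.5]] [[2.8 1.2]] [[ 2.4 -9.2]]
[[-2.2 -6.6]] [[0.2 7.1]] [[14.7 -3.7]]
[[ 2.1 -7.5]] [[-3.6  6.7]] [[17.6  7.2]]
```

View pics/w34a.png

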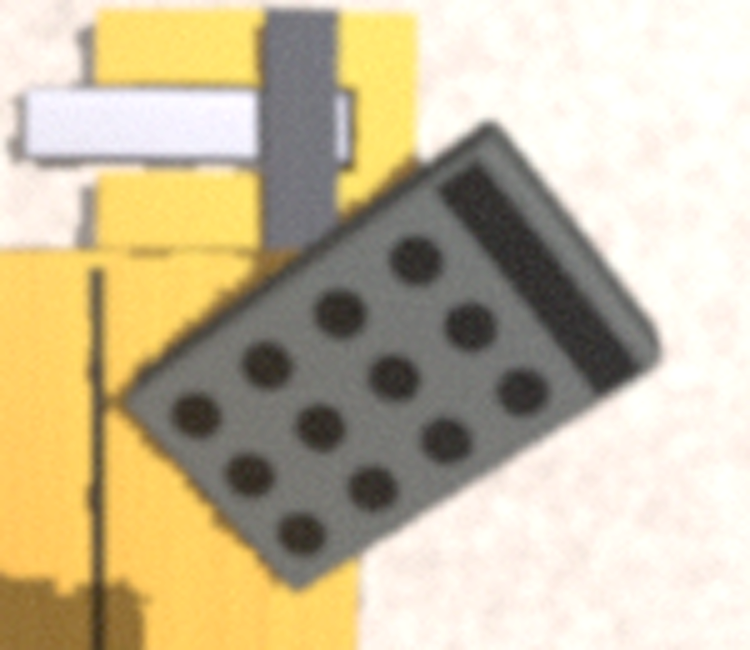

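```bash
python3 -m creep '{"delta_pos":[[0,0,0],[0,0,0],[0,0,0],[0,0,0]],"angular":[[0,0,0],[0,0,0],[0,0,0],[0,0,0]],"fingers":[0.05,0.05,0.05,0.05]}' 60
python3 - <<'E'
from h import *
w=snap('wrist','w35'); f=snap('side','s35'); g=snap('scene','sc35'); 
crop(g['frame'],200,270,160,120,5,'sc35a'); crop(f['frame'],290,270,160,120,5,'s35a')
E
```

```text
t: 64.08
tcp_pos: [539.4, -218.9, 412.4]
orientation: [179.9, -0.0, 85.3]
wrist_force: [-0.2, -0.2, 0.8]
gripper_width: 0.587
```

View pics/w35.png

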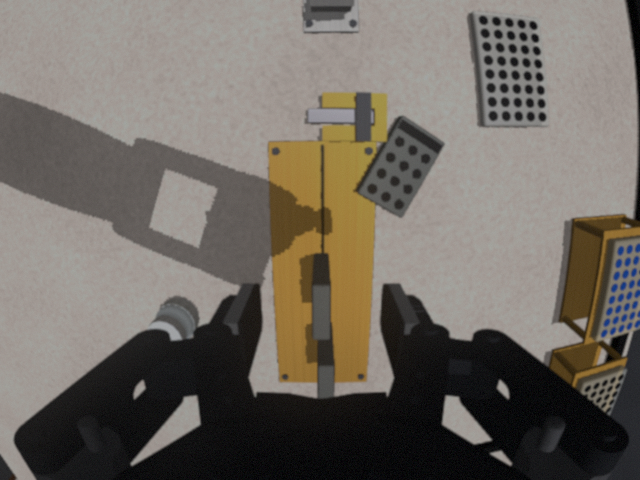

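View pics/sc35a.png

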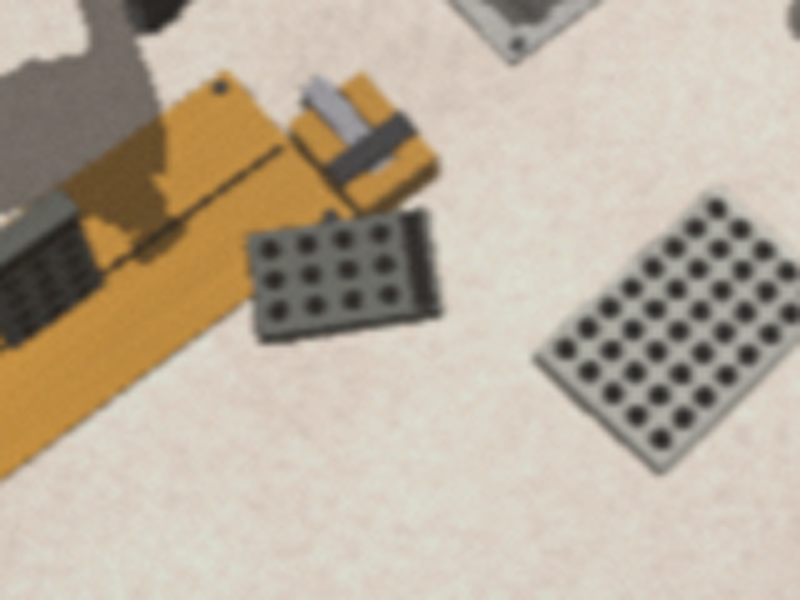

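View pics/s35a.png

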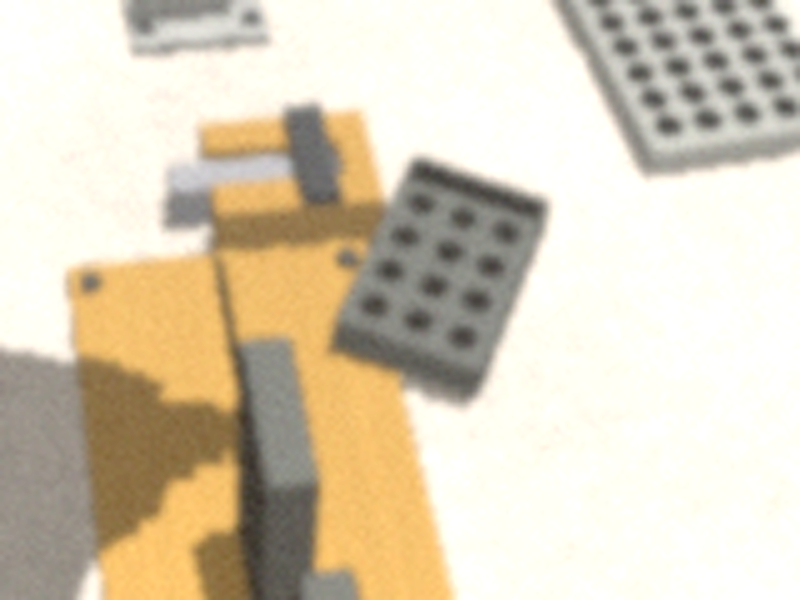

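```bash
python3 - <<'E'
from h import *
w=load('w35');f=load('s35');g=load('sc35')
crop(w['frame'],340,100,120,130,5,'w35a')
sc=np.array([(422,208),(440,312),(262,335),(250,235)])/5+[200,270]
sd=np.array([(418,160),(547,205),(478,395),(335,345)])/5+[290,270]
wr=np.array([(402,118),(443,145),(403,215),(358,190)],float)
def multi(obs):
    A=np.zeros((3,3));b=np.zeros(3)
    for F,uv,fi in obs:
        d=rays(F,uv,fi)[0]; d/=np.linalg.norm(d); M=np.eye(3)-np.outer(d,d); A+=M; b+=M@np.asarray(F['xyz'])
    return np.linalg.solve(A,b)
P=np.array([multi([(g,a,False),(f,b,False),(w,c,True)]) for a,b,c in zip(sc,sd,wr)])
print('world',P.round(1),P.mean(0)); print('stand',SR.inv().apply(P-S0).round(1)); print([float(np.linalg.norm(P[i]-P[i-1]).round(1)) for i in range(4)])
for p,a,b,c in zip(P,sc,sd,wr): print((proj(g,p)-a).round(1),(proj(f,p)-b).round(1),(proj(w,p,True)-c).round(1))
rectm(w,wr,19)
E
```

```text
world [[ 627.3 -137.5   17. ]
 [ 670.5 -165.9   11.1]
 [ 621.5 -237.6    8. ]
 [ 577.4 -207.7    8.7]] [ 624.15579941 -187.17897502   11.21995335]
stand [[ 79.  168.2  17. ]
 [124.4 143.5  11.1]
 [ 81.5  68.    8. ]
 [ 35.1  94.2   8.7]]
[86.5, 52.0, 86.9, 53.3]
[[-0.1  0.1]] [[-0.4 -0. ]] [[ 0.7 -0.2]]
[[-0.2 -0.6]] [[0.5 0.7]] [[ 0.6 -0.5]]
[[-0.   1.1]] [[ 0.5 -1.5]] [[-3.   0.1]]
[[-0.1  1.1]] [[-0.3 -1.2]] [[-1.3 -0.2]]
ctr [ 623.4 -186.4   19. ] yaw 55.9 [84.0, 49.9, 82.4, 53.0]
```

View pics/w35a.png

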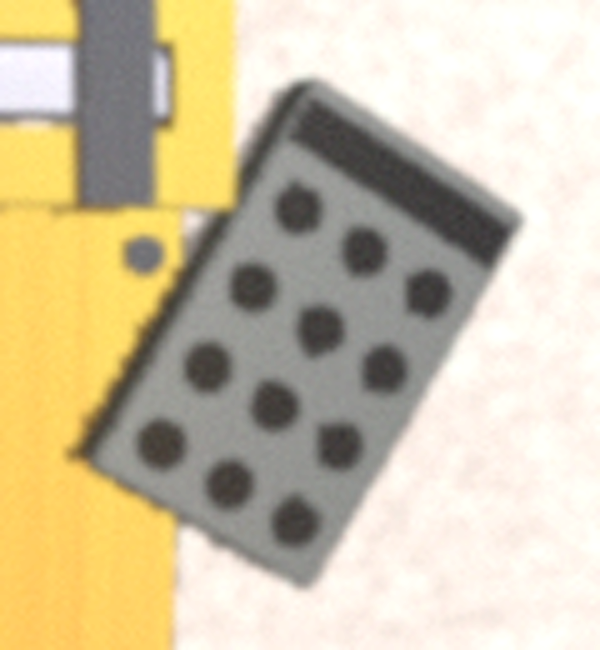

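```bash
python3 -m creep '{"delta_pos":[[0.037,0.008,0],[0.074,0.017,-0.05],[0.074,0.017,-0.1],[0.074,0.017,-0.12],[0.074,0.017,-0.12],[0.074,0.017,-0.12],[0.074,0.017,-0.12]],"angular":[[0,0,-0.17],[0,0,-0.34],[0,0,-0.52],[0,0,-0.52],[0,0,-0.52],[0,0,-0.52],[0,0,-0.52]],"fingers":[0.075,0.075,0.075,0.075,0.075,0.075,0.075]}' 60
python3 - <<'E'
from h import *
w=snap('wrist','w36')
E
```

```text
t: 65.1
tcp_pos: [613.9, -202.4, 295.6]
orientation: [179.6, -0.1, 55.6]
wrist_force: [-0.4, -0.7, -0.1]
gripper_width: 0.878
```

View pics/w36.png

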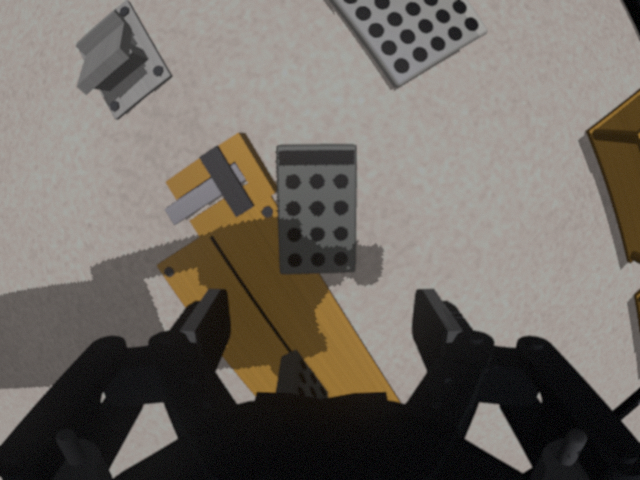

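```bash
python3 - <<'E'
from h import *
f=load('w36'); rectm(f,[(278,146),(357,146),(356,273),(280,272)],19)
s=r.get_state(); print(s['tcp_pos'],s['t'])
E
```

```text
ctr [ 623.7 -186.9   19. ] yaw 55.7 [88.0, 52.0, 88.8, 54.1]
[ 613.82695018 -202.300583    295.13440273] 65.15
```

```bash
python3 -m creep '{"delta_pos":[[0,0,-0.05],[0,0,-0.1],[0,0,-0.113],[0,0,-0.113],[0,0,-0.113]],"angular":[[0,0,0],[0,0,0],[0,0,0],[0,0,0],[0,0,0]],"fingers":[0.075,0.075,0.075,0.075,0.075]}' 60
python3 - <<'E'
from h import *
w=snap('wrist','w37'); f=snap('side','s37'); crop(f['frame'],290,250,160,120,5,'s37a')
E
```

```text
t: 65.78
tcp_pos: [614.7, -202.5, 182.5]
orientation: [179.6, -0.1, 55.6]
wrist_force: [1.1, -0.4, 0.1]
gripper_width: 0.878
```

View pics/w37.png

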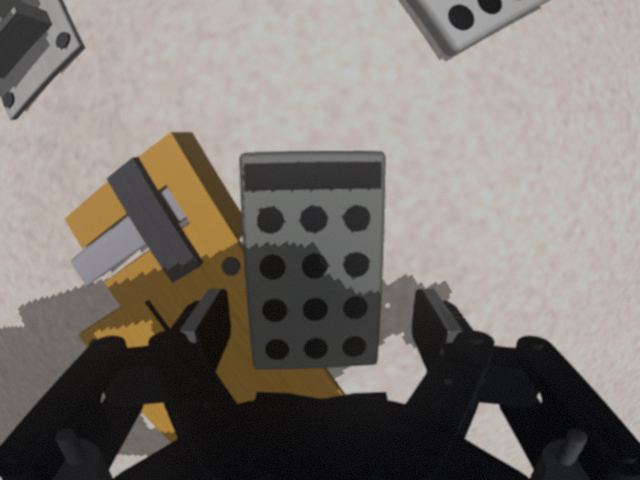

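View pics/s37a.png

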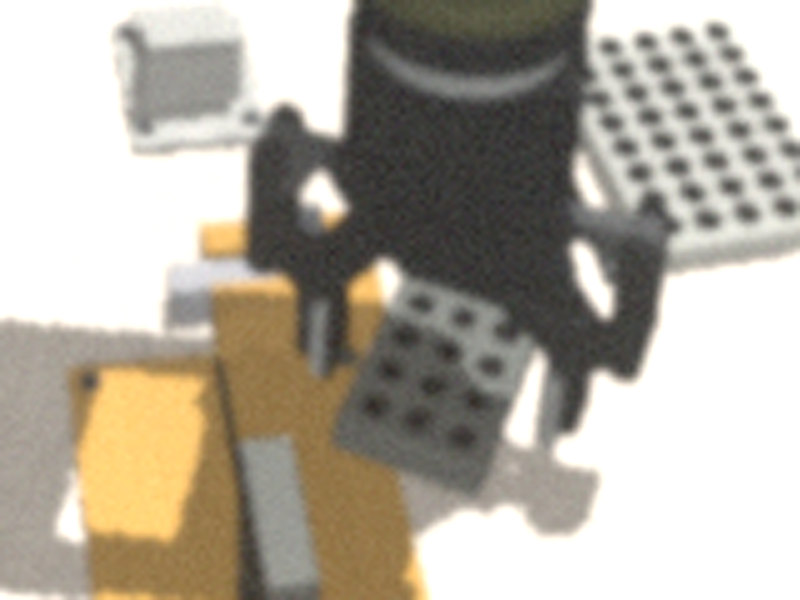

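```bash
python3 -m creep '{"delta_pos":[[0,0,-0.0015],[0,0,-0.0015],[0,0,-0.0015],[0,0,-0.0015],[0,0,-0.0015]],"angular":[[0,0,0],[0,0,0],[0,0,0],[0,0,0],[0,0,0]],"fingers":[0.04,0.04,0.04,0.04,0.04]}' 60
python3 -m creep '{"delta_pos":[[0,0,0.06],[0,0,0.12],[0,0,0.16],[0,0,0.16],[0,0,0.16]],"angular":[[0,0,0],[0,0,0],[0,0,0],[0,0,0],[0,0,0]],"fingers":[0.04,0.04,0.04,0.04,0.04]}' 60
python3 - <<'E'
from h import *
w=snap('wrist','w38'); f=snap('side','s38'); crop(f['frame'],290,170,200,150,4,'s38a')
E
```

```text
t: 66.5
tcp_pos: [614.2, -202.3, 179.9]
orientation: [179.7, -0.0, 55.6]
wrist_force: [-0.3, -0.5, 6.1]
gripper_width: 0.609
t: 67.12
tcp_pos: [612.8, -201.7, 336.5]
orientation: [-180.0, 0.0, 55.6]
wrist_force: [0.3, 1.0, -0.4]
gripper_width: 0.608
```

View pics/w38.png

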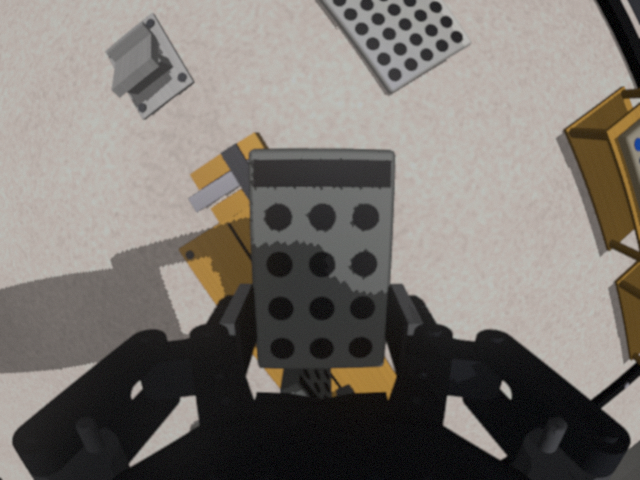

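View pics/s38a.png

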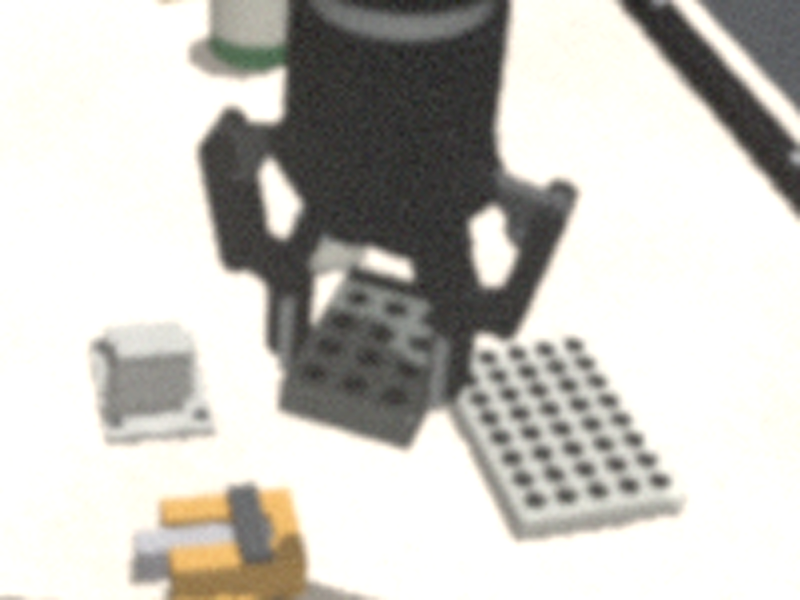

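```bash
python3 - <<'E'
from h import *
to(park(173,90,23),RP)
E
```

```text
target [578.9 157.3 255.7] dpos [-0.0338  0.3589 -0.0794] rot [-0.75   0.26   0.501] deg 53.8
```

```bash
python3 -m creep '{"delta_pos":[[-0.005,0.055,0.01],[-0.01,0.11,0.02],[-0.015,0.165,0.02],[-0.02,0.22,0.02],[-0.026,0.28,0.02],[-0.034,0.34,0.02],[-0.034,0.36,0],[-0.034,0.36,-0.04],[-0.034,0.36,-0.079],[-0.034,0.36,-0.079],[-0.034,0.36,-0.079]],"angular":[[0,0,0],[0,0,0],[-0.12,0.042,0.08],[-0.25,0.086,0.167],[-0.38,0.13,0.25],[-0.5,0.173,0.334],[-0.625,0.217,0.418],[-0.75,0.26,0.501],[-0.75,0.26,0.501],[-0.75,0.26,0.501],[-0.75,0.26,0.501]],"fingers":[0.04,0.04,0.04,0.04,0.04,0.04,0.04,0.04,0.04,0.04,0.04]}' 60
python3 - <<'E'
from h import *
w=snap('wrist','w39'); to(park(173,1.5,23),RP)
E
```

```text
t: 68.6
tcp_pos: [579.7, 158.0, 259.5]
orientation: [179.7, 45.0, 85.8]
wrist_force: [0.2, 0.4, -0.4]
gripper_width: 0.61
target [574.3  94.9 193.1] dpos [-0.0057 -0.0631 -0.0675] rot [-0.001  0.006 -0.003] deg 0.4
```

View pics/w39.png

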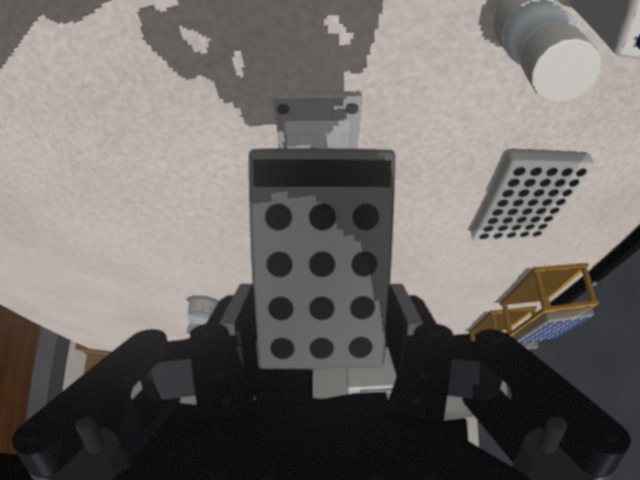

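```bash
python3 -m creep '{"delta_pos":[[-0.002,-0.021,-0.0225],[-0.004,-0.042,-0.045],[-0.005,-0.055,-0.059],[-0.0057,-0.06,-0.0645],[-0.0057,-0.063,-0.0675],[-0.0057,-0.063,-0.0675],[-0.0057,-0.063,-0.0675]],"angular":[[0,0.006,-0.003],[0,0.006,-0.003],[0,0.006,-0.003],[0,0.006,-0.003],[0,0.006,-0.003],[0,0.006,-0.003],[0,0.006,-0.003]],"fingers":[0.04,0.04,0.04,0.04,0.04,0.04,0.04]}' 60
python3 -m creep '{"delta_pos":[[0,-0.001,-0.001],[0,-0.002,-0.002],[0,-0.003,-0.003],[0,-0.003,-0.003]],"angular":[[0,0,0],[0,0,0],[0,0,0],[0,0,0]],"fingers":[0.04,0.04,0.04,0.04]}' 60
```

```text
t: 69.53
tcp_pos: [574.0, 95.5, 192.2]
orientation: [-179.9, 45.0, 85.9]
wrist_force: [0.1, -0.1, -0.9]
gripper_width: 0.608
t: 70.03
tcp_pos: [574.0, 92.5, 189.6]
orientation: [-179.9, 45.0, 85.9]
wrist_force: [-3.0, 3.9, 5.6]
gripper_width: 0.606
```

```bash
python3 -m creep '{"delta_pos":[[0,0.0006,0.0006],[0,0.002,-0.0008],[0,0.0034,-0.0022],[0,0.0034,-0.0022]],"angular":[[0,0,0],[0,0,0],[0,0,0],[0,0,0]],"fingers":[0.04,0.04,0.04,0.04]}' 60
python3 - <<'E'
from h import *
w=snap('wrist','w40'); g=snap('scene','sc40'); crop(g['frame'],260,220,120,90,6,'sc40a')
E
```

```text
t: 70.53
tcp_pos: [574.3, 95.3, 187.4]
orientation: [-179.9, 45.1, 85.9]
wrist_force: [-0.7, -0.2, 6.8]
gripper_width: 0.611
```

View pics/w40.png

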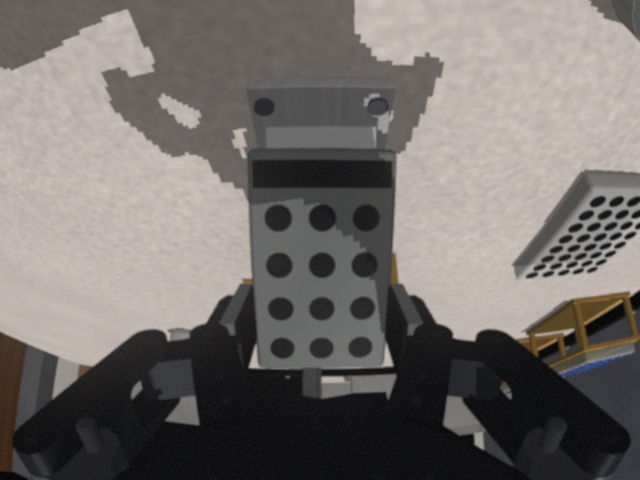

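View pics/sc40a.png

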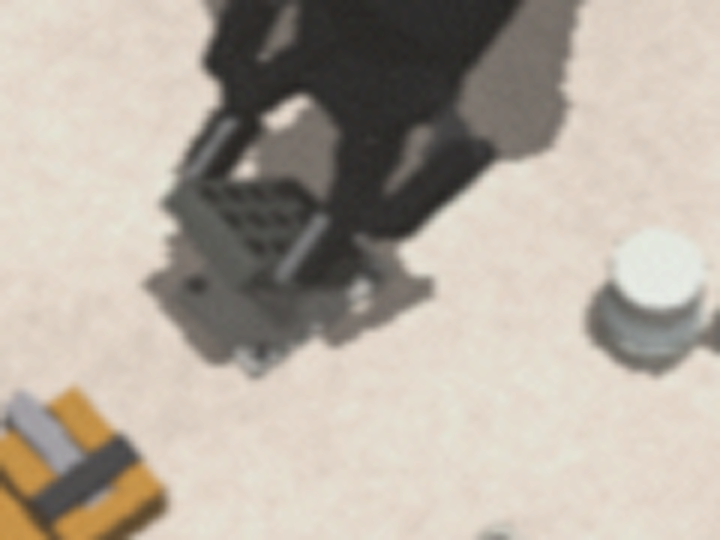

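```bash
python3 -m creep '{"delta_pos":[[0,0,0],[0,0,0],[0,0,0],[0,0,0],[0.002,0.03,0.03],[0.004,0.06,0.06],[0.004,0.06,0.12],[0.004,0.06,0.15],[0.004,0.06,0.15],[0.004,0.06,0.15]],"angular":[[0,0,0],[0,0,0],[0,0,0],[0,0,0],[0,0,0],[0,0,0],[0,0,0],[0,0,0],[0,0,0],[0,0,0]],"fingers":[0.085,0.085,0.085,0.085,0.085,0.085,0.085,0.06,0.05,0.05]}' 60
python3 - <<'E'
from h import *
to(regrip(17,70)+[0,0,75],down(-4.2))
g=snap('scene','sc41'); crop(g['frame'],200,220,180,120,4.4,'sc41a')
E
```

```text
t: 71.88
tcp_pos: [577.2, 155.4, 334.9]
orientation: [-179.6, 45.0, 86.0]
wrist_force: [0.1, 0.2, -1.2]
gripper_width: 0.588
target [ 553.4 -190.3  307.4] dpos [-0.0239 -0.3457 -0.0275] rot [ 0.564 -0.66  -1.484] deg 98.5
```

View pics/sc41a.png

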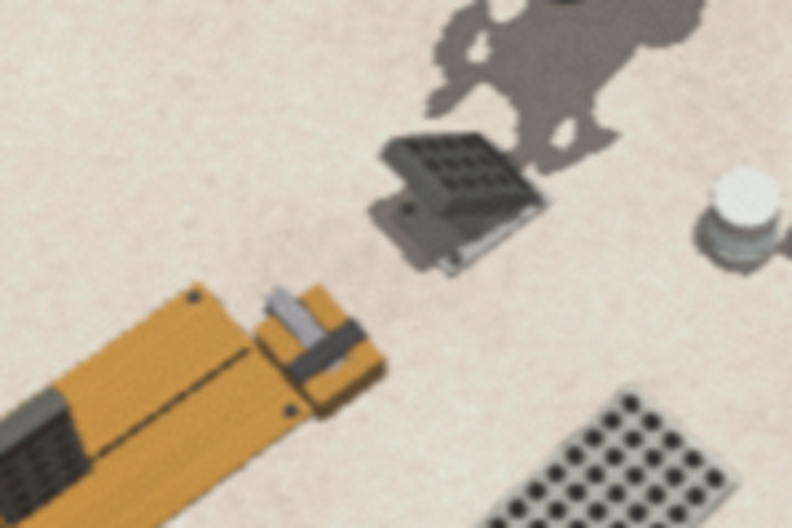

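Parked identically again; same regrip route.

```bash
python3 -m creep '{"delta_pos":[[0,-0.035,0.01],[-0.003,-0.07,0.02],[-0.006,-0.105,0.03],[-0.009,-0.14,0.04],[-0.012,-0.175,0.04],[-0.015,-0.21,0.04],[-0.018,-0.245,0.03],[-0.021,-0.28,0.02],[-0.023,-0.315,0.01],[-0.024,-0.346,0],[-0.024,-0.346,-0.02],[-0.024,-0.346,-0.028],[-0.024,-0.346,-0.028]],"angular":[[0.056,-0.066,-0.148],[0.113,-0.132,-0.297],[0.169,-0.198,-0.445],[0.226,-0.264,-0.594],[0.282,-0.33,-0.742],[0.338,-0.396,-0.89],[0.395,-0.462,-1.039],[0.451,-0.528,-1.187],[0.508,-0.594,-1.336],[0.564,-0.66,-1.484],[0.564,-0.66,-1.484],[0.564,-0.66,-1.484],[0.564,-0.66,-1.484]],"fingers":[0.05,0.05,0.05,0.05,0.05,0.05,0.05,0.05,0.05,0.05,0.05,0.05,0.05]}' 60
python3 -m creep '{"delta_pos":[[0,0,0],[0,0,0],[0,0,0],[0.001,0,-0.02],[0.001,0,-0.05],[0.001,0,-0.073],[0.001,0,-0.073],[0.001,0,-0.073]],"angular":[[0.17,-0.014,-0.002],[0.34,-0.028,-0.004],[0.51,-0.042,-0.006],[0.68,-0.056,-0.008],[0.774,-0.064,-0.01],[0.774,-0.064,-0.01],[0.774,-0.064,-0.01],[0.774,-0.064,-0.01]],"fingers":[0.05,0.05,0.05,0.05,0.05,0.05,0.05,0.05]}' 60
python3 - <<'E'
from h import *
to(regrip(17,0),RG)
w=snap('wrist','w42'); crop(w['frame'],240,180,160,150,4,'w42a')
free=B0+BR.apply(REST+45*np.array([0,-s2,s2])); print(proj(w,free,True))
E
```

```text
t: 73.55
tcp_pos: [553.4, -189.3, 306.4]
orientation: [-180.0, 0.2, -4.2]
wrist_force: [-0.1, 0.1, -0.1]
gripper_width: 0.586
t: 74.55
tcp_pos: [555.3, -190.3, 236.6]
orientation: [-135.6, -0.2, -4.9]
wrist_force: [-0.4, -0.1, 0.3]
gripper_width: 0.59
target [ 557.  -141.   182.9] dpos [ 0.0017  0.0493 -0.0537] rot [0.011 0.003 0.012] deg 0.9
[[323.91635645 277.89353058]]
```

View pics/w42a.png

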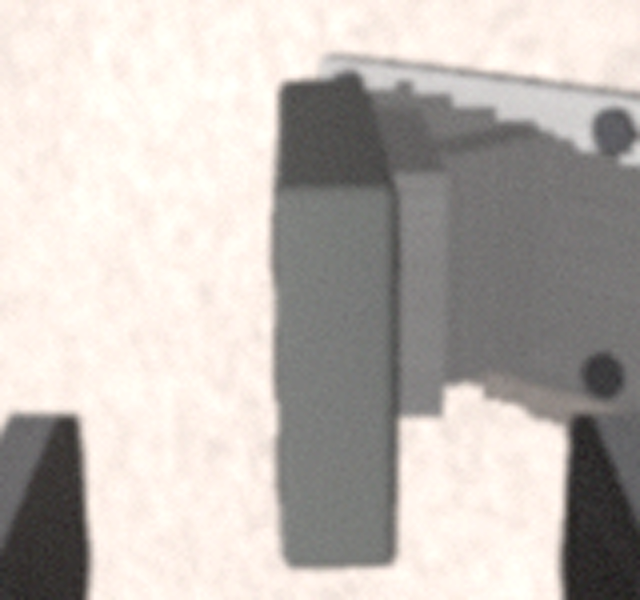

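```bash
python3 -m creep '{"delta_pos":[[0.0005,0.012,-0.013],[0.001,0.025,-0.027],[0.0015,0.038,-0.041],[0.002,0.0495,-0.0535],[0.002,0.0495,-0.0535],[0.002,0.0495,-0.0535]],"angular":[[0.011,0.003,0.012],[0.011,0.003,0.012],[0.011,0.003,0.012],[0.011,0.003,0.012],[0.011,0.003,0.012],[0.011,0.003,0.012]],"fingers":[0.05,0.05,0.05,0.05,0.05,0.05]}' 60
python3 -m creep '{"delta_pos":[[0,0,0],[0,0,0],[0,0,0],[0,0,0],[0,0,0]],"angular":[[0,0,0],[0,0,0],[0,0,0],[0,0,0],[0,0,0]],"fingers":[0.005,0.005,0.005,0.005,0.005]}' 60
python3 -m creep '{"delta_pos":[[0,-0.02,0.02],[-0.002,-0.04,0.04],[-0.004,-0.06,0.07],[-0.004,-0.06,0.11],[-0.004,-0.06,0.14],[-0.004,-0.06,0.14]],"angular":[[0,0,0],[0,0,0],[0,0,0],[0,0,0],[0,0,0],[0,0,0]],"fingers":[0.005,0.005,0.005,0.005,0.005,0.005]}' 60
python3 - <<'E'
from h import *
w=snap('wrist','w43')
to(S0+SR.apply([-2,80,280]),down(85.3))
E
```

```text
t: 75.35
tcp_pos: [556.9, -141.1, 182.0]
orientation: [-135.0, 0.1, -4.2]
wrist_force: [-0.2, 0.2, -0.3]
gripper_width: 0.587
t: 75.97
tcp_pos: [557.0, -141.5, 182.5]
orientation: [-135.0, 0.0, -4.3]
wrist_force: [-0.7, -3.1, 3.7]
gripper_width: 0.181
t: 76.72
tcp_pos: [553.1, -201.2, 324.0]
orientation: [-135.1, -0.1, -4.2]
wrist_force: [-0.2, -0.4, -0.8]
gripper_width: 0.178
target [ 539.3 -218.8  280. ] dpos [-0.0133 -0.0179 -0.0418] rot [-0.658 -0.565  1.475] deg 98.0
```

View pics/w43.png

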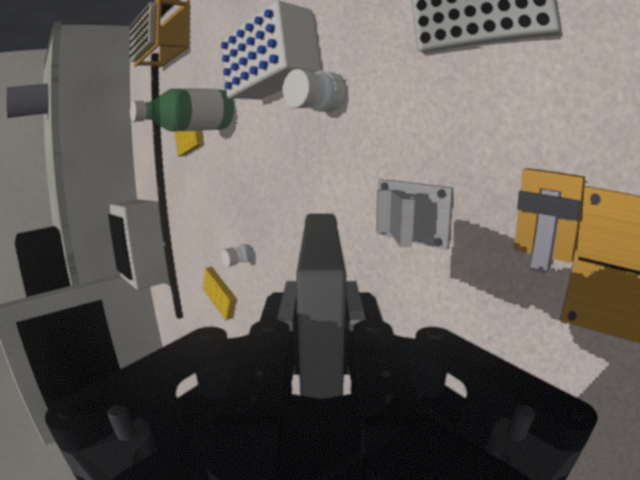

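```bash
python3 -m creep '{"delta_pos":[[0,0,0],[-0.001,0,0],[-0.003,0,0],[-0.005,-0.002,0],[-0.007,-0.004,0],[-0.009,-0.006,0],[-0.011,-0.009,0],[-0.013,-0.012,0],[-0.0133,-0.015,0],[-0.0133,-0.018,0],[-0.0133,-0.018,-0.02],[-0.0133,-0.018,-0.042],[-0.0133,-0.018,-0.042],[-0.0133,-0.018,-0.042]],"angular":[[-0.066,-0.056,0.147],[-0.132,-0.113,0.295],[-0.197,-0.169,0.442],[-0.263,-0.226,0.59],[-0.329,-0.282,0.737],[-0.395,-0.338,0.885],[-0.461,-0.395,1.032],[-0.526,-0.451,1.18],[-0.592,-0.508,1.327],[-0.658,-0.565,1.475],[-0.658,-0.565,1.475],[-0.658,-0.565,1.475],[-0.658,-0.565,1.475],[-0.658,-0.565,1.475]],"fingers":[0.005,0.005,0.005,0.005,0.005,0.005,0.005,0.005,0.005,0.005,0.005,0.005,0.005,0.005]}' 60
python3 -m creep '{"delta_pos":[[0,0,-0.02],[0,0,-0.035],[0,0,-0.041],[0,0,-0.043],[0,0,-0.045],[0,0,-0.0465],[0,0,-0.0475],[0,0,-0.0475]],"angular":[[0,-0.003,0.001],[0,-0.003,0.001],[0,-0.003,0.001],[0,-0.003,0.001],[0,-0.003,0.001],[0,-0.003,0.001],[0,-0.003,0.001],[0,-0.003,0.001]],"fingers":[0.005,0.005,0.005,0.005,0.005,0.005,0.005,0.005]}' 60
python3 - <<'E'
from h import *
w=snap('wrist','w44');f=snap('side','s44'); crop(f['frame'],270,250,200,150,4,'s44a')
E
```

```text
t: 78.53
tcp_pos: [539.2, -218.9, 278.8]
orientation: [-179.8, -0.1, 85.2]
wrist_force: [-0.1, -0.2, -0.3]
gripper_width: 0.176
t: 79.53
tcp_pos: [539.5, -219.1, 232.8]
orientation: [179.9, 0.0, 85.3]
wrist_force: [-0.0, -1.2, 1.4]
gripper_width: 0.181
```

View pics/w44.png

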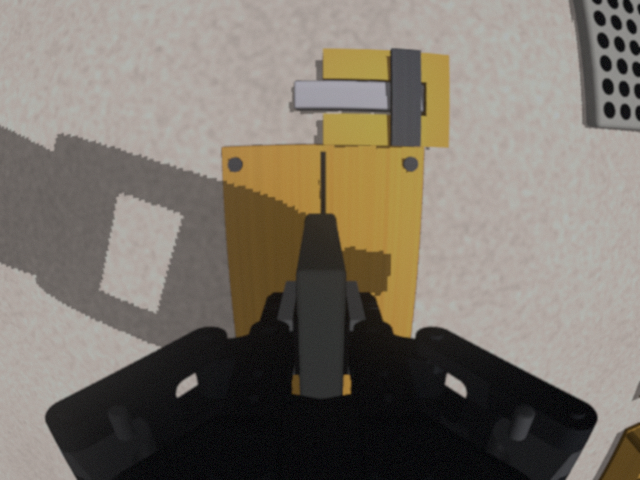

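View pics/s44a.png

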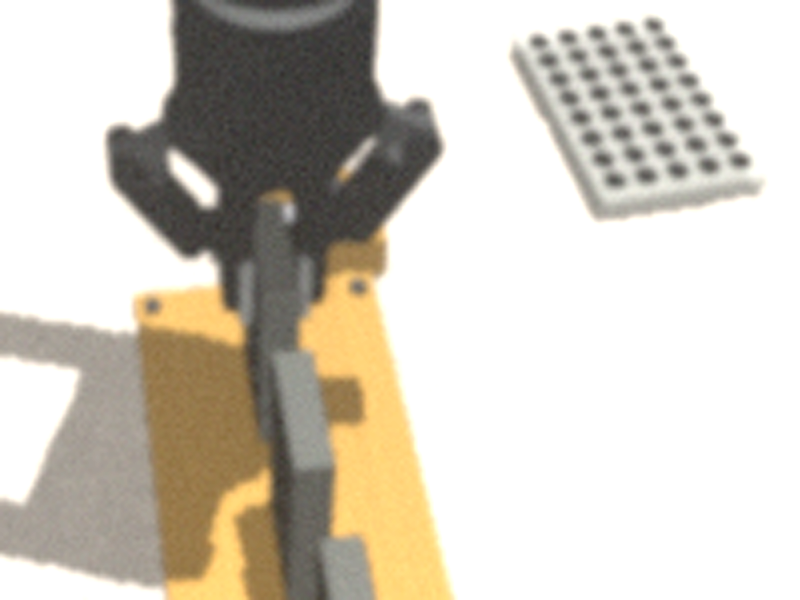

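```bash
python3 -m creep '{"delta_pos":[[0,0,-0.001],[0,0,-0.001],[0,0,-0.001],[0,0,-0.001],[0,0,-0.001],[0,0,-0.001],[0,0,-0.001]],"angular":[[0,0,0],[0,0,0],[0,0,0],[0,0,0],[0,0,0],[0,0,0],[0,0,0]],"fingers":[0.005,0.005,0.02,0.03,0.05,0.06,0.06]}' 60
python3 - <<'E'
from h import *
w=snap('wrist','w45')
E
```

```text
t: 80.5
tcp_pos: [539.3, -219.0, 231.2]
orientation: [179.9, -0.0, 85.3]
wrist_force: [-0.2, 0.3, 0.2]
gripper_width: 0.702
```

View pics/w45.png

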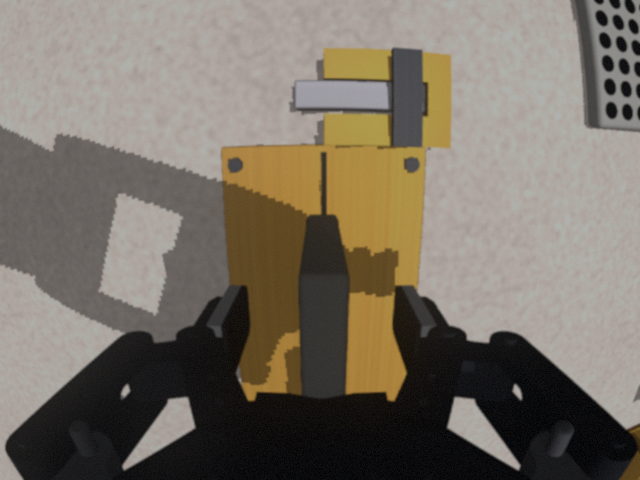

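Stands free between the open fingers (top face x 300–348). Lifting away straight up.

```bash
python3 -m creep '{"delta_pos":[[0,0,0.03],[0,0,0.08],[0,0,0.13],[0,0,0.18],[0,0,0.18],[0,0,0.18],[0,0,0.18]],"angular":[[0,0,0],[0,0,0],[0,0,0],[0,0,0],[0,0,0],[0,0,0],[0,0,0]],"fingers":[0.06,0.06,0.06,0.06,0.06,0.06,0.06]}' 60
python3 - <<'E'
from h import *
w=snap('wrist','w46'); f=snap('side','s46'); g=snap('scene','sc46'); 
crop(g['frame'],140,230,200,150,4,'sc46a'); crop(f['frame'],270,270,200,150,4,'s46a')
E
```

```text
t: 81.42
tcp_pos: [539.0, -218.8, 409.0]
orientation: [-179.9, -0.1, 85.3]
wrist_force: [0.3, 0.9, -0.3]
gripper_width: 0.701
```

View pics/w46.png

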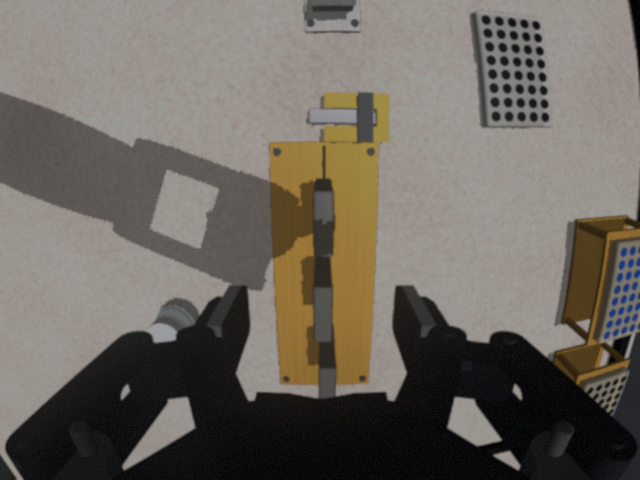

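View pics/sc46a.png

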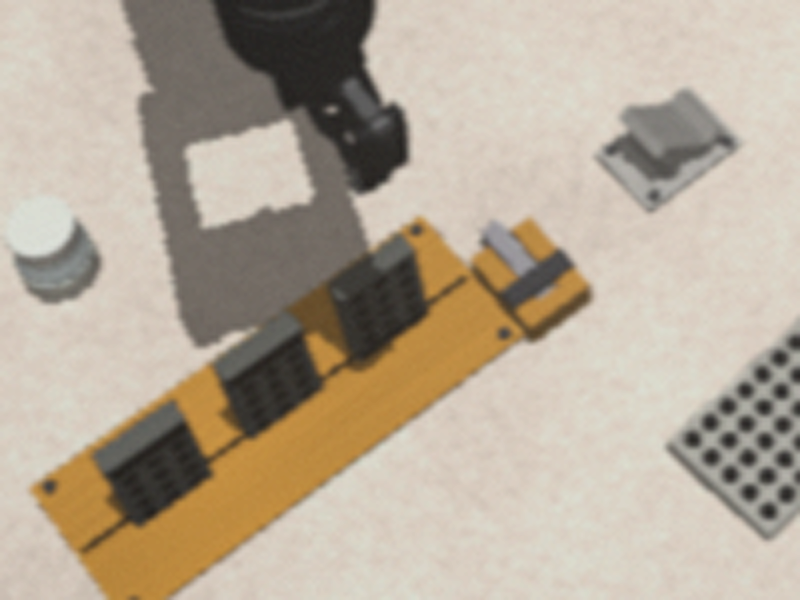

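View pics/s46a.png

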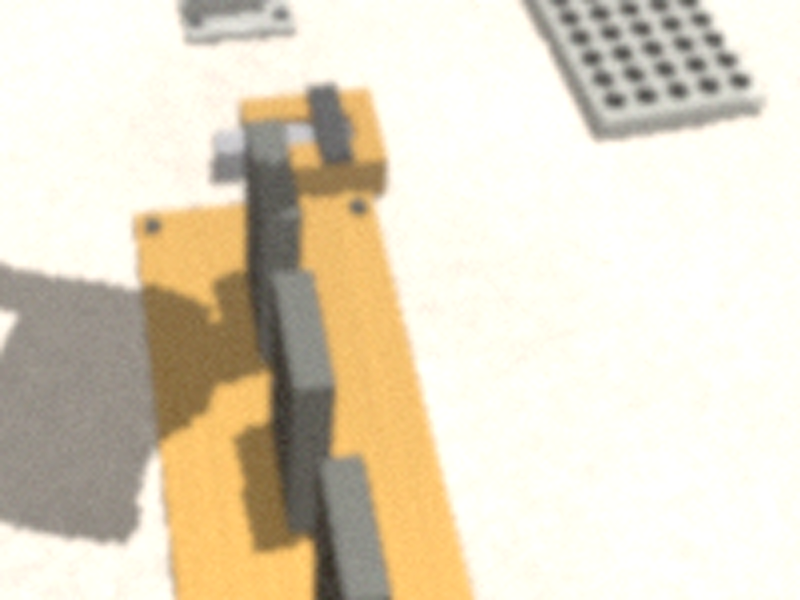

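```bash
python3 -m creep '{"delta_pos":[[0,0,0.02],[0,0,0.02],[0,0,0.02],[0,0,0.02],[0,0,0.02],[0,0,0.02],[0,0,0.02],[0,0,0.02]],"angular":[[0,0,0],[0,0,0],[0,0,0],[0,0,0],[0,0,0],[0,0,0],[0,0,0],[0,0,0]],"fingers":[0.06,0.06,0.06,0.06,0.06,0.06,0.06,0.06]}' 60
python3 - <<'E'
from h import *
w=snap('wrist','w47'); g=snap('scene','sc47'); crop(w['frame'],260,80,150,320,1.8,'w47a')
print(cv2.absdiff(cv2.cvtColor(g['frame'],6),cv2.cvtColor(load('sc46')['frame'],6))[280:330,150:250].max())
E
```

```text
t: 82.58
tcp_pos: [539.4, -219.0, 431.3]
orientation: [179.9, -0.0, 85.3]
wrist_force: [-1.3, 0.0, -0.4]
gripper_width: 0.706
44
```

View pics/w47a.png

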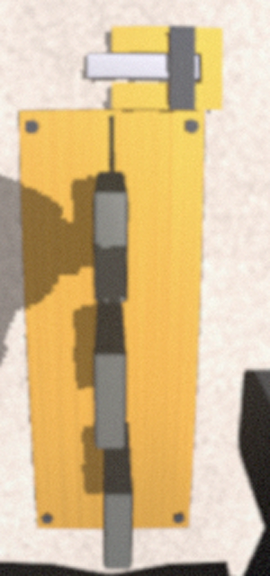

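View pics/sc47.png

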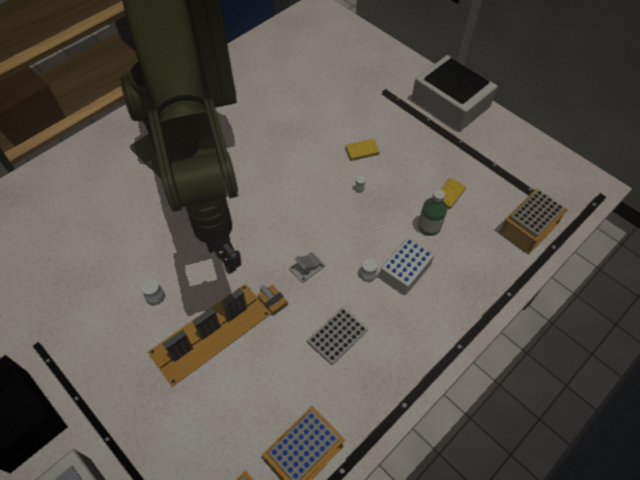

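```bash
python3 - <<'E'
from h import *
f=load('w47'); a=lambda *p: np.array(p)/1.8+[260,80]
for n,q in (('3',[(95,191),(126,191),(127,299),(94,299)]),('2',[(95,354),(126,354),(124,448),(97,448)]),('1',[(104,494),(132,494),(131,567),(105,567)])):
    T=SR.inv().apply(plane(f,a(*q),95,True)-S0); print(n,T.mean(0).round(1), (T[0]+T[1]-T[2]-T[3])[:2].round(1)/2)
T=plane(f,a((86,66),(200,68)),20,True); print('spacer ends',SR.inv().apply(T-S0).round(1))
E
```

```text
3 [-0.8 80.9 95. ] [-0.  51.9]
2 [-0.8  0.1 95. ] [-0.   53.15]
1 [  3.5 -81.8  95. ] [-0.3 52.3]
spacer ends [[-14.3 168.1  20. ]
 [ 49.9 167.7  20. ]]
```

```bash
python3 - <<'E'
from rig import r
print(r.finish_job())
E
```

```text
the job is handed in; nothing more can be done
None
```

The job is handed in. The spacer is home, and all three cartridges present stand upright on the stand's dark line. No verdict came back.

**What I did**
- **Spacer:** I pushed it into the gap until it met the stop, first gripped, then from behind with the fingers shut.
- **Cartridges:** Each was picked up by its sides, parked and released on the angled block, regripped by its broad faces and stood on the stand.
- **One repeat:** The third cartridge was found lying half off the plate right after its first release. I took it for the announced knock, though I cannot rule out a bad release. I picked it up, parked it and placed it again. That time it stood free between the open fingers before I lifted away.

**Last checks**

The camera measurements are in the stand's frame, with a calibration good to about 2 mm:

| Item | x (mm) | y (mm) | Allowed |
|---|---|---|---|
| First placed | +3.5 | −82 | x ±15, y ±130 |
| Second placed | −0.8 | 0 | x ±15, y ±130 |
| Third placed | −0.8 | +81 | x ±15, y ±130 |

- **Squareness:** All three were square to the line within about 1 degree. I judged upright and at rest from the pictures.
- **Spacer:** It runs from −14.3 to +49.9 mm from the gap's mouth, so it is fully home.
- **Other labware:** It looked unmoved in the last picture; I did not measure it.
- **Hand-in:** The arm was clear of everything, and the last state before hand-in read 82.6 s.

One automatic before-and-after difference over the stand came out at 44 grey levels. The arm and its shadow had moved between the two frames, so it says nothing either way.

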